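# Put the rechargeable cell on charge

## Task

Put the green rechargeable cell from the wooden rack on charge: load it into the charger's bay with its flat end against the coil spring and its nub end down under the orange retaining lip, lying fully home on the rails, and then shut the charger's cover. The small steel vee-block is there to rest the cell in while you change your hold. Leave the two grey throw-away cells lying in the rack, and do not push the other things on the bench about.

Things in the scene. Friction and masses are not known exactly. Their poses are not given: they have to be found in the camera images.
- green_cell_mid (a point): Centre of the green rechargeable cell: a D-size cell, 34 mm in diameter, 61.5 mm long over all (58 mm can and a 3.5 mm long, 10 mm wide steel nub), 0.11 to 0.18 kg, green with a white ring near the nub end. x runs along it towards the nub. It starts in one of the rack's grooves, its sides shut in by dividers and only its two ends free. It rolls on a flat top.
- green_cell_nub (a point): Tip of the green cell's nub, 30.75 mm from its centre.
- grey_cell_a_mid (a point): Centre of a grey throw-away cell with a black ring, of the same size, in another groove of the rack; x towards its nub.
- grey_cell_b_mid (a point): Centre of the second grey cell, likewise.
- rack: Fixed wooden cell rack, 48 mm (x) by 138 mm (y), origin at the centre of its underside. Three grooves along its x axis at y = -43, 0 and 43 mm, floor 14 mm high, between 6.5 mm thick dividers whose tops are 37 mm high. The cells lie with their axes 31 mm above the table and overhang the rack by 7 mm at each end; the table beyond the ends is free.
- bay (a point): Point that the cell's centre takes when home in the charger's bay, 46 mm above the table. x runs along the bay from spring to lip, roughly to the robot's left, z up. The home cell reaches from x = -30.75 mm (flat end, on the sprung plate) to 30.75 mm (nub tip, on the brass contact), lying on two rails that fill |y| under 12.5 mm, over a floor 23 mm below this point.
- charger: Fixed grey charger, x from -65 to 59, y from -56 to 56 mm; origin at its underside below bay, axes parallel to it. End blocks, 64 mm high: x under -45 mm (spring; 38 mm wide pocket for the cell back to -47 mm) and over 33 mm (lip). Between them fingers have 51 mm either side of the middle; thin side walls there are 46 mm high.
- lip (a point): Middle of the rounded front of the orange retaining lip, 28 mm wide and 4 mm thick, 24.3 mm past bay along x; underside 18.7 mm, top 22.7 mm above bay. It overhangs the home cell, so the cell goes in flat end first with the nub end raised about 20 degrees: push the sprung plate in 14 to 15 mm, swing the nub end down past the lip, let go.
- spring_contact (a joint): How far the sprung steel contact plate (22 mm wide, 24 mm high, on the axis of the bay) is pushed in, m: 0 free (its face at x = -25.2 mm from bay), about 0.0055 with the cell home, 0.018 at its stop. 500 N/m with 2 N preload: about 5 N with the cell home, 9 N at 14 mm. Push its upper half first, with the flat end still some 21 mm higher than home, so that the raised nub end clears the lip's top; then lower and level the cell together.
- cover (a joint): Angle of the charger's cover, rad: 0 shut (level), 1.85 to 2.0 at the start (open, standing up past the bay's lip end and leaning away from it), 2.1 at its stop. The hinge is stiff, so it stays where it is left; about 1 N at its edge moves it.
- hinge (a point): Middle of the cover's hinge line, 53 mm past bay along its x and 70 mm above the table; its axes are parallel to those of bay. The cover turns about the y axis.
- cover_edge (a point): Middle of the cover's free edge, on its outer face, 119 mm from the hinge: a flat cover 112 mm wide and 4 mm thick, grey frame and clear window, a black thumb tab 30 mm wide standing 6 mm past this edge, side skirts 18 mm deep on the inner side. z axis is the cover's outward normal (up when shut, back when open).
- vee (a point): Where the centre of a cell comes that is laid in the small steel vee-block (a 46 mm long, 28 mm wide, 34 mm high block of 0.6 kg, loose): 44 mm above the table, 10 mm above the block's top. x runs along its vee. A handy rest where the cell does not roll and both its ends and its sides can be gripped; it may be used or not.
- tape_measure: Yellow tape measure, 54 by 80 by 68 mm, bystander; origin at its underside.
- pipe_offcut: Grey offcut of pipe standing on end, 42 mm across, 85 mm high, bystander; origin at its underside.
- pencil: Red carpenter's pencil, 166 mm long, bystander; origin at its underside.
- line_reel: White line reel, 46 mm across, 33 mm high, bystander; origin at its underside.
- c_clamp: Small C-clamp, 131 by 152 by 16 mm, bystander; origin at its underside.
Things that resemble listed ones, but are neither listed nor needed, are in the scene too. Leave any red look-alike of the part that bears vee alone.

How it is judged:
By the outcome, as a careful person would: the job done as asked, in the order asked, and still so for the second after the job is handed in, with the robot touching nothing.
It also fails if it takes over 72 s, if anything falls off the work surface, if the arm or the gripper's body presses on something with over 40 N, if the wrist force passes 120 N, or if a joint passes its speed limit or range.

## Robot

A 7-joint arm with a two-finger parallel gripper is mounted at the origin on a cart in front of the work surface, level with it; the furniture and walls round the work are solid. World frame = base frame: x ahead of the robot, y to its left, z up, the work surface at z = 0. Lengths are in mm, angles in rad, forces in N, time in s.
With the tool pointing down it reaches from about 400 to 875 mm from the base axis. Payload 4.4 kg.
Tool frame: the origin (TCP) lies at the very end of the fingers, on their centre line; the grasp point (between the pads) lies 19 mm behind it; y points along the fingers, z is the direction in which the jaws open and shut, and the axes are right-handed (so a half turn about y gives the same grasp; the last joint's range is limited). The gripper opens to 85 mm and grips with 20 to 120 N. Pads are 22 mm wide; open, the fingers measure 114 mm over their backs; the gripper's body (76 mm by 85 mm) begins 54 mm behind the grasp point. The pads swing forward as they close: fully open they stand 13 mm farther back than shut.
Start: joints at [-1.268, 0.628, 0.038, 1.517, -0.027, 0.996, -0.02], TCP at [234.299, 606.318, 203.413] pointing down, gripper open.
Joint ranges: [-3.06, 3.06], [-0.37, 2.12], [-1.25, 1.32], [0.18, 2.47], [-1.1, 4.24], [0.23, 1.98], [-2.94, 2.94]. Speed limits (rad/s): [2.57, 2.57, 3.14, 3.14, 3.14, 3.14, 3.14].

## Interface

Orientations are given as [roll, pitch, yaw] about the fixed x, y, z axes, in that order (R = Rz(yaw) Ry(pitch) Rx(roll)).
In Python, from cell import read_state, get_image, finish_job gives the robot as it stands. The module is installed in compiled form; this text tells all that it offers.
- The arm moves only by the tool servo_tool, never from a script. Its argument "increments" is a list of rows, each an object of numbers: "dx", "dy", "dz": the shift along the world's x, y, z in cm; "ax", "ay", "az": the turn, a rotation vector about the world's x, y, z in rad; "claw": the closure, from -1 (fully open) to 1 (shut). A call has 1 to 8 rows; each row is the pose to reach, as a shift and turn from the pose commanded when the call began; what a row does not reach only later rows make up. A row lasts 1/12 s, in which the tool goes at most 41.7 mm and 7.16 degrees, less where a joint would pass 70% of its speed; a pose out of reach is approached as far as the arm can. A call with a gripper value outside its range is refused whole. The fingers move at their own pace and stop on an object; the grip force is fixed at half the most. Time passes only in rows, so rows that repeat a pose let the fingers close. It gives the time, the measured TCP pose, the force and the opening at its end, in the units of the state.
- read_state(): the state, without advancing time (a new reading comes with each control period).
- get_image(name): name is "scene" or "top"; returns a dict with "color" (480x640x3 uint8, red, green, blue), "fov_y" (degrees; the focal length in pixels is half the picture's height over the tangent of half this angle, whatever the lens; pixels are square), "cx", "cy" (the principal point, pixels), "k1" (the pictures are not rectified: a ray, as slopes to the right and down, at radius r is drawn at 1 + k1 r^2 times it, then the intrinsics apply), "R" (3x3) and "t" (3): a world point X has camera coordinates R X + t. Camera axes: x right, y down, z forward; pixel columns grow to the right and rows downward; lengths in mm; the calibration is good to about 2 mm. A picture is of the moment at which its call begins. There is no depth.
- finish_job(): hands the job in, once; it reports no verdict.
The state is a dict: "clock": time; "qpos": joint angles; "qd": joint speeds; "tau": joint torques, N m; "eef_pos": TCP position; "tool_rot": TCP orientation; "force": force on the tool from outside, world axes, zero at the start; "torque": the same for the moment, N m; "width": finger opening in mm.
Only numpy, scipy, OpenCV 4.12 (cv2) and the standard library are available. Lean on these libraries where they do the work, as an engineer would, in place of code of your own. Each camera call takes 0.05 s, during which the arm holds its last target.

## Working session

There is one attempt and no reset: what is moved stays moved. The work goes in short steps, Python scripts to look and compute and a tool call to move; the robot and the scene stay as the last step left them, time stands still between calls to the robot, and variables do not carry over. Pictures are saved under pics/ and viewed, and the job is handed in when it is done.

Besides the shell and the picture viewer there is one more tool, called after "Request:" by a JSON object that holds its "name" and its "arguments", one argument or row to a line. servo_tool: Moves the arm, as the interface text tells. Its arguments: {"type":"object","properties":{"increments":{"type":"array","items":{"type":"object","properties":{"dx":{"type":"number"},"dy":{"type":"number"},"dz":{"type":"number"},"ax":{"type":"number"},"ay":{"type":"number"},"az":{"type":"number"},"claw":{"type":"number"}}}}},"required":["increments"]}

```bash
ls; mkdir -p pics; cat > h.py <<'E'
import numpy as np, cv2
from cell import read_state, get_image, finish_job
def shot(name, fn=None):
    im=get_image(name)
    np.savez('pics/%s.npz'%(fn or name), **{k:np.array(v) for k,v in im.items()})
    if fn: cv2.imwrite('pics/%s.png'%fn, im['color'][:,:,::-1])
    return im
def load(fn):
    d=np.load('pics/%s.npz'%fn); return {k:d[k] for k in d.files}
def K(im):
    h=im['color'].shape[0]; f=h/2/np.tan(np.radians(float(im['fov_y']))/2)
    return np.array([[f,0,float(im['cx'])],[0,f,float(im['cy'])],[0,0,1]]), np.array([float(im['k1']),0,0,0,0])
def ray(im,uv):
    k,d=K(im); p=cv2.undistortPoints(np.array([[uv]],float),k,d)[0,0]
    R=np.array(im['R']);t=np.array(im['t']).ravel()
    c=-R.T@t; v=R.T@np.array([p[0],p[1],1]); return c,v/np.linalg.norm(v)
def onz(im,uv,z):
    c,v=ray(im,uv); return c+v*(z-c[2])/v[2]
def tri(a,ua,b,ub):
    c1,v1=ray(a,ua);c2,v2=ray(b,ub)
    A=np.stack([v1,-v2],1); s=np.linalg.lstsq(A,c2-c1,rcond=None)[0]
    p,q=c1+v1*s[0],c2+v2*s[1]; return (p+q)/2, np.linalg.norm(p-q)
def proj(im,X):
    k,d=K(im);R=np.array(im['R']);t=np.array(im['t']).ravel()
    r,_=cv2.Rodrigues(R); return cv2.projectPoints(np.array(X,float).reshape(-1,1,3),r,t,k,d)[0][:,0]
def zoom(im,fn,x0,y0,x1,y1,s):
    c=im['color'][y0:y1,x0:x1,::-1]; cv2.imwrite('pics/%s.png'%fn,cv2.resize(c,None,fx=s,fy=s,interpolation=cv2.INTER_CUBIC))
E
python3 - <<'E'
from h import *
for n in('scene','top'):
    im=shot(n,n+'0'); print(n,im['fov_y'],im['cx'],im['cy'],im['k1'],-np.array(im['R']).T@np.array(im['t']))
print(read_state())
E
```

```text
pics
scene 51.65360897358195 318.9279147132419 238.84296849042926 -0.0024117975319400114 [-260.37192115 -650.56537755  997.09174504]
top 51.917387979726755 321.22538568107154 239.76699141555795 0.011668434197737733 [ 376.27759436   44.42189058 1196.21035755]
{'clock': 0.1, 'qpos': array([-1.26779385,  0.62924812,  0.0384519 ,  1.51825615, -0.02698814,
        0.99634814, -0.02002419]), 'qd': array([-0.00150166, -0.00204846, -0.00247972, -0.00146755, -0.00090031,
       -0.00054451,  0.00079339]), 'tau': array([ 3.64752006e-03, -5.64535117e+01,  1.23055167e+00, -1.93972850e+01,
        1.12897399e-02,  5.37476706e-03,  2.01418180e-05]), 'eef_pos': array([234.08064042, 605.72486955, 202.58861565]), 'tool_rot': array([-1.57253762e+00, -3.16469275e-05, -3.68825685e-01]), 'force': array([0.4400118 , 0.52436102, 0.2265457 ]), 'torque': array([0.02546005, 0.00716391, 0.01985081]), 'width': 85.60259430417203}
```

View pics/scene0.png

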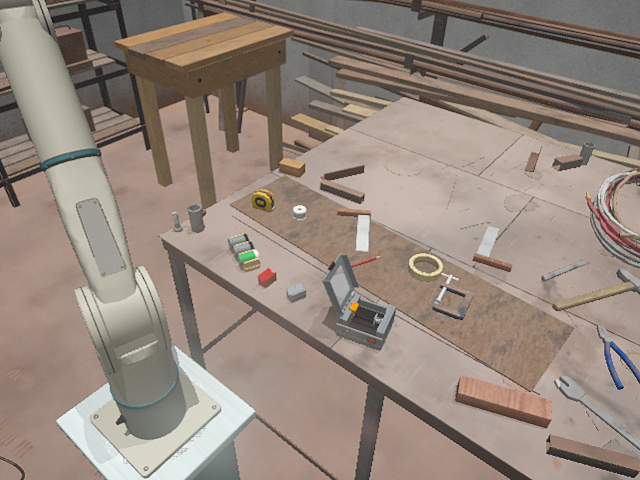

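View pics/top0.png

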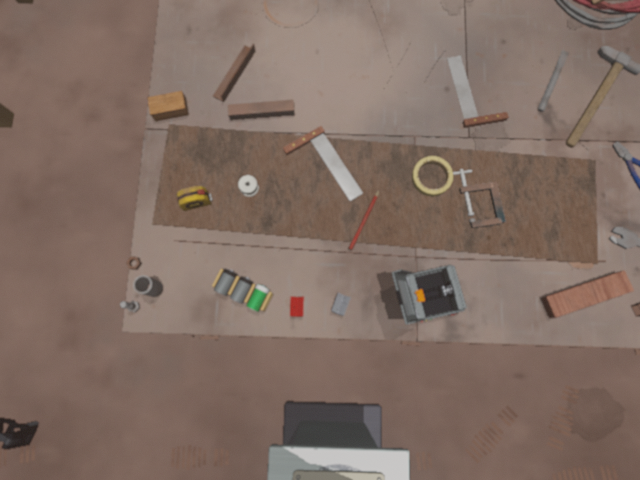

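```bash
python3 - <<'E'
from h import *
s=load('scene0');t=load('top0')
X=[[234,606,203],[0,0,0],[500,0,0],[500,200,0],[0,0,300]]
print(proj(s,X),proj(t,X))
zoom(s,'s0a',200,170,420,370,3.6)
zoom(t,'t0a',200,250,480,340,2.85)
zoom(t,'t0b',360,250,480,340,6)
E
```

```text
[[ 80.46651733 194.72124578]
 [156.87445777 415.18454506]
 [303.69379007 292.82805633]
 [253.43735509 262.51087484]
 [126.55213572 323.96845361]] [[ 25.86828058 412.95674835]
 [337.29477683 520.66076084]
 [342.0062301  293.58033348]
 [259.61619917 291.13809921]
 [342.89428733 585.74169931]]
```

View pics/s0a.png

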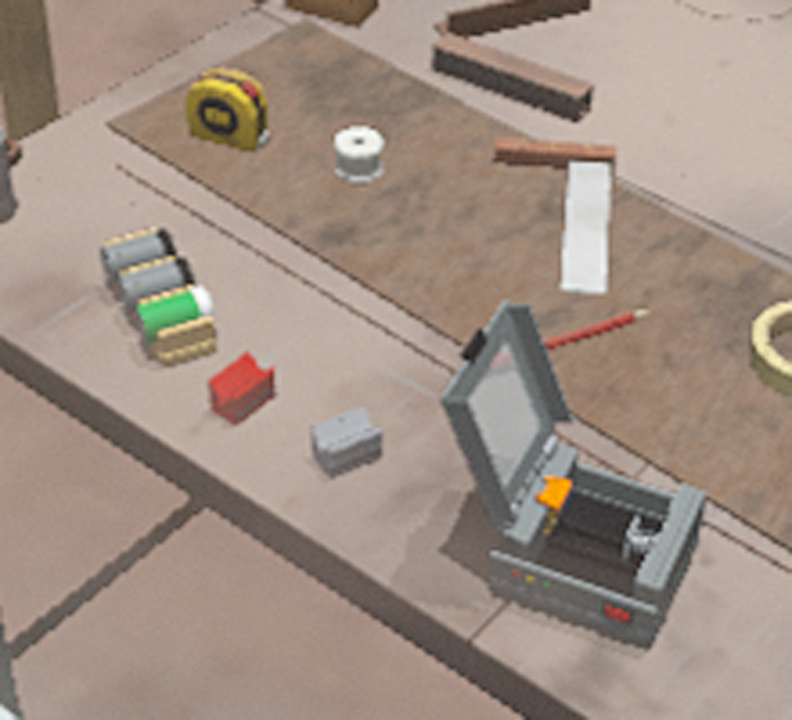

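View pics/t0a.png

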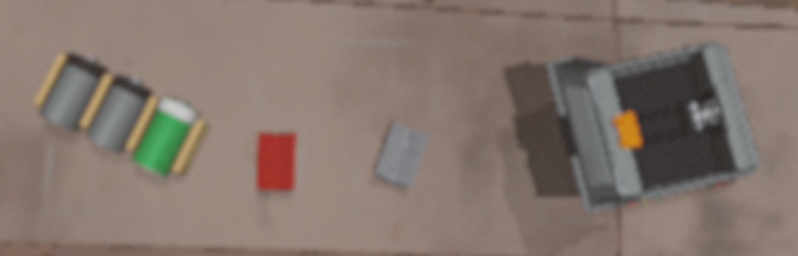

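View pics/t0b.png

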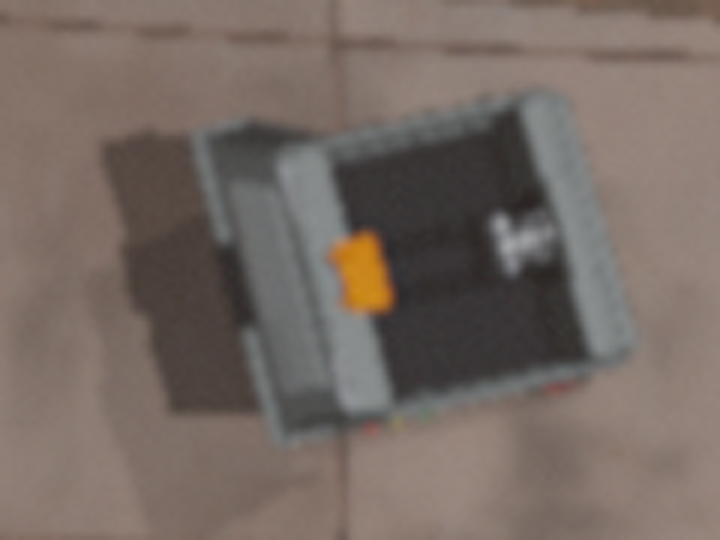

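```bash
python3 - <<'E'
from h import *
s=load('scene0');t=load('top0')
zoom(t,'t1a',375,258,475,328,8)
zoom(s,'s1a',318,250,402,355,5.6)
zoom(t,'t1b',205,260,355,325,5.3)
zoom(s,'s1b',220,225,310,305,7.3)
for n,im in(('top',t),('scene',s)):
    h=cv2.cvtColor(im['color'],cv2.COLOR_RGB2HSV)
    for c,lo,hi in(('green',(45,120,60),(75,255,255)),('orange',(10,200,150),(20,255,255)),('red',(0,180,100),(4,255,255))):
        m=cv2.inRange(h,lo,hi); nn,l,st,ce=cv2.connectedComponentsWithStats(m)
        for i in range(1,nn):
            if st[i,4]>25: 
                pts=np.argwhere(l==i)[:,::-1].astype(np.float32); print(n,c,st[i],ce[i].round(2),cv2.minAreaRect(pts))
E
```

```text
top green [248 290  17  20 208] [256.02 299.41] ((256.0000305175781, 299.5000305175781), (11.180339813232422, 17.88854217529297), 26.56505012512207)
top orange [417 290   8  11  63] [420.3  295.33] ((420.3269348144531, 295.1346130371094), (10.590271949768066, 6.0796003341674805), 78.69007110595703)
top red [291 298  11  18 180] [296.23 306.43] ((296.0, 306.5), (17.0, 10.0), 90.0)
scene green [238 251  17  10 102] [246.94 255.85] ((246.4905548095703, 256.2169494628906), (7.005387783050537, 15.659103393554688), 74.05460357666016)
scene orange [349 303  10   8  42] [353.88 306.31] ((353.5000305175781, 306.0000305175781), (6.260990142822266, 8.497057914733887), 26.56505012512207)
```

View pics/t1a.png

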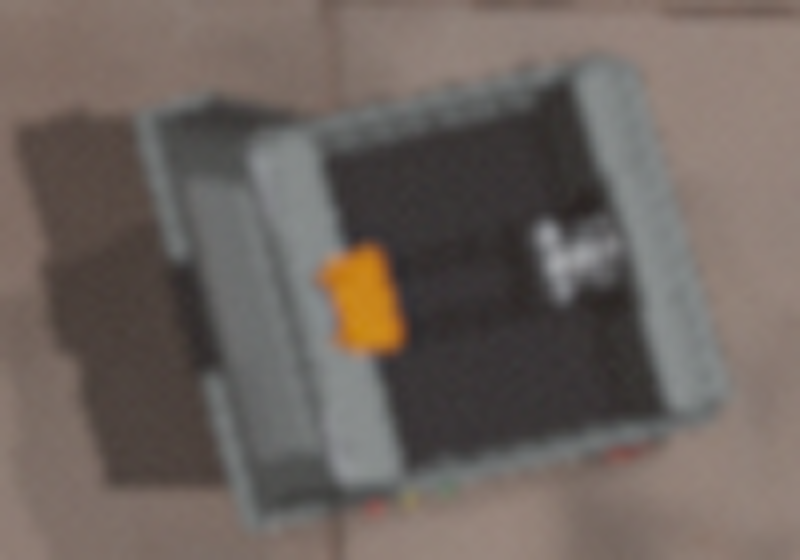

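View pics/s1a.png

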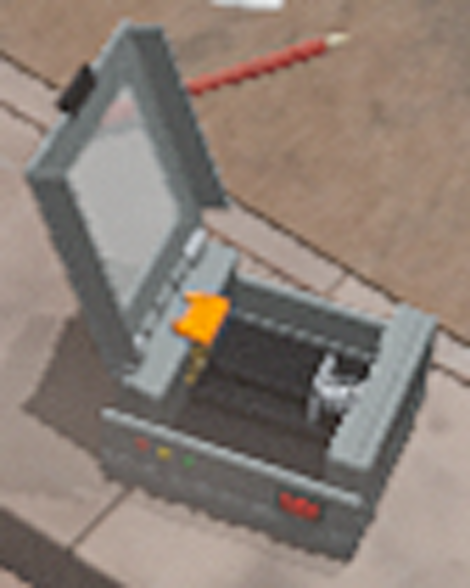

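View pics/t1b.png

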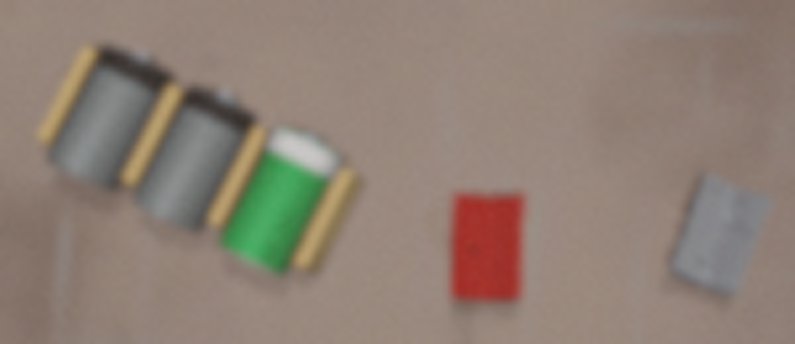

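View pics/s1b.png

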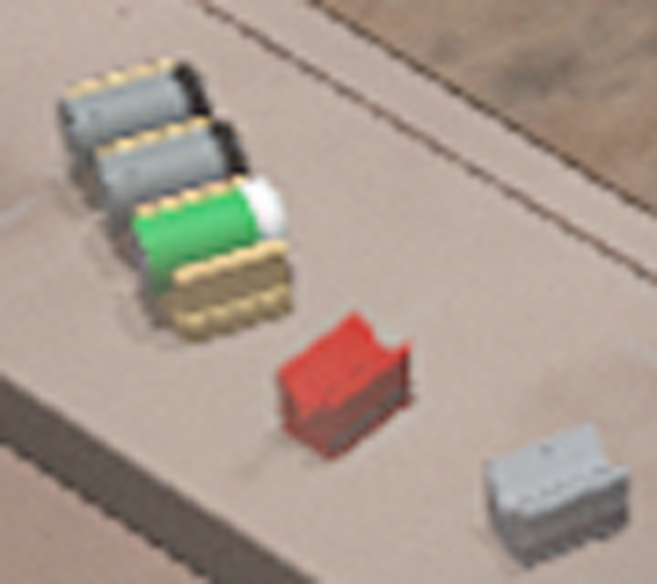

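```bash
cat > m.py <<'E'
from h import *
from scipy.optimize import least_squares
s=load('scene0');t=load('top0')
T=lambda u,v,o=(375,258),k=8:(o[0]+(u+.5)/k-.5,o[1]+(v+.5)/k-.5)
S=lambda u,v:(318+(u+.5)/5.6-.5,250+(v+.5)/5.6-.5)
B=lambda u,v:T(u,v,(205,260),5.3)
SB=lambda u,v:(220+(u+.5)/7.3-.5,225+(v+.5)/7.3-.5)
def fit(obs,x0,nm):
    def X(p,q): c,sn=np.cos(p[2]),np.sin(p[2]); return np.array([p[0]+c*q[0]-sn*q[1],p[1]+sn*q[0]+c*q[1],q[2]])
    f=lambda p: np.concatenate([proj(im,X(p,q))[0]-uv for im,uv,q in obs])
    r=least_squares(f,x0,loss='soft_l1'); print(nm,r.x.round(3),np.degrees(r.x[2]).round(2)); print(f(r.x).reshape(-1,2).round(1).tolist()); return r.x
if __name__=='__main__':
    ch=[(t,T(578,62),(-45,-56,64)),(t,T(668,412),(-45,56,64)),(t,T(632,62),(-65,-56,64)),(t,T(724,402),(-65,56,64)),
        (t,T(318,135),(33,-56,64)),(t,T(402,480),(33,56,64)),(t,T(385,245),(24.3,-14,68.7)),(t,T(405,350),(24.3,14,68.7)),
        (s,S(400,305),(-45,-56,64)),(s,S(435,315),(-65,-56,64)),(s,S(370,468),(-65,56,64)),(s,S(328,455),(-45,56,64))]
    fit(ch[:8],[480,-200,1.8],'charger top only')
    fit(ch[8:],[480,-200,1.8],'charger scene only')
    fit(ch,[480,-200,1.8],'charger')
    rk=[]
    for (a,b),y in zip([((90,48),(45,140)),((175,86),(130,184)),((258,128),(215,225)),((350,170),(304,268))],(64.5,21.5,-21.5,-64.5)):
        rk+=[(t,B(*a),(24,y,37)),(t,B(*b),(-24,y,37))]
    fit(rk,[500,250,-.3],'rack')
    a=[(s,SB(170,65),(24,64.5,37)),(s,SB(70,97),(-24,64.5,37)),(s,SB(285,245),(24,-64.5,37)),(s,SB(178,276),(-24,-64.5,37))]
    fit(a,[500,250,-.3],'rack scene')
    ve=[(t,B(710,175),(23,14,34)),(t,B(772,196),(23,-14,34)),(t,B(735,297),(-23,-14,34)),(t,B(672,270),(-23,14,34))]
    fit(ve,[480,0,-.3],'vee')
    vs=[(s,SB(592,425),(23,14,34)),(s,SB(629,475),(23,-14,34)),(s,SB(525,508),(-23,-14,34)),(s,SB(490,462),(-23,14,34))]
    fit(vs,[480,0,-.3],'vee scene')
    gr=[]
E
python3 m.py
```

```text
charger top only [ 502.466 -206.554    1.803] 103.31
[[-0.8, -0.5], [0.5, 3.5], [0.8, -2.2], [2.0, 2.9], [-1.0, -2.9], [0.4, 1.9], [-0.9, 0.1], [-0.4, -1.0]]
charger scene only [ 503.62  -205.       1.854] 106.21
[[-0.1, -2.4], [1.0, -1.9], [-0.1, 1.4], [-0.5, 1.1]]
charger [ 502.899 -206.399    1.824] 104.51
[[-1.4, -1.0], [0.8, 2.8], [0.1, -2.9], [2.3, 2.0], [-1.5, -2.7], [0.9, 1.9], [-1.0, 0.1], [-0.3, -1.0], [0.6, -1.4], [1.7, -0.8], [-0.7, 2.2], [-1.0, 1.8]]
rack [ 4.99972e+02  2.38020e+02 -4.07000e-01] -23.33
[[0.3, -0.3], [-0.6, 0.6], [0.4, 0.2], [-0.4, 0.1], [1.0, -0.1], [-0.1, 0.1], [-0.0, -0.3], [-0.4, -0.2]]
rack scene [ 5.00607e+02  2.39632e+02 -4.06000e-01] -23.27
[[0.5, 0.1], [-0.5, -0.0], [0.4, -0.3], [-0.3, 0.2]]
vee [ 4.7247e+02  3.4060e+00 -3.4200e-01] -19.6
[[0.2, -0.1], [-0.3, 0.2], [-0.3, -0.4], [0.4, 0.3]]
vee scene [ 4.73365e+02  4.46000e+00 -3.78000e-01] -21.67
[[0.6, -0.1], [0.2, -0.7], [-0.5, 0.4], [-0.2, 0.3]]
```

```bash
python3 - <<'E'
from m import *
for w in (49,50,51,52):
    ch=[(t,T(578,62),(-45,-w,64)),(t,T(668,412),(-45,w,64)),(t,T(632,62),(-65,-w,64)),(t,T(724,402),(-65,w,64)),
        (t,T(318,135),(33,-w,64)),(t,T(402,480),(33,w,64)),(t,T(385,245),(24.3,-14,68.7)),(t,T(405,350),(24.3,14,68.7)),
        (s,S(400,305),(-45,-w,64)),(s,S(435,315),(-65,-w,64)),(s,S(370,468),(-65,w,64)),(s,S(328,455),(-45,w,64))]
    p=fit(ch[:8],[480,-200,1.8],'charger top %d'%w)
    p=fit(ch[8:],[480,-200,1.8],'charger scene %d'%w)
# overlay
p=[502.5,-205.8,1.82]
ov=[]
im=t
c,sn=np.cos(p[2]),np.sin(p[2])
def W(q): return [p[0]+c*q[0]-sn*q[1],p[1]+sn*q[0]+c*q[1],q[2]]
for im,o,k,n in((t,(375,258),8,'ovt'),(s,(318,250),5.6,'ovs')):
    x1,y1=(475,328) if n=='ovt' else (402,355)
    z=cv2.resize(im['color'][o[1]:y1,o[0]:x1,::-1],None,fx=k,fy=k,interpolation=cv2.INTER_CUBIC)
    for q in [(-45,-50,64),(-45,50,64),(-65,-50,64),(-65,50,64),(33,-50,64),(33,50,64),(24.3,-14,68.7),(24.3,14,68.7),(-65,-56,46),(-65,56,46),(59,56,46),(-65,56,0),(-65,-56,0),(-25.2,-11,58),(-25.2,11,58),(-45,-19,64),(-45,19,64),(0,12.5,30),(0,-12.5,30)]:
        u=proj(im,W(q))[0]; u=((u-o+.5)*k-.5).round().astype(int); cv2.circle(z,tuple(int(a) for a in u),3,(0,0,255),-1)
    cv2.imwrite('pics/%s.png'%n,z)
E
```

```text
charger top 49 [ 502.434 -206.664    1.82 ] 104.26
[[-0.4, 2.2], [-0.0, 0.0], [1.2, 0.3], [1.5, -0.6], [-0.5, 0.3], [0.1, -1.0], [-0.9, 0.3], [-0.2, -0.8]]
charger scene 49 [ 502.659 -205.528    1.837] 105.24
[[-0.7, 0.0], [0.4, 0.6], [0.2, -0.1], [-0.0, -0.4]]
charger top 50 [ 502.475 -206.631    1.821] 104.33
[[-0.6, 1.7], [0.1, 0.4], [1.0, -0.1], [1.6, -0.2], [-0.6, -0.1], [0.2, -0.5], [-0.9, 0.3], [-0.2, -0.8]]
charger scene 50 [ 502.775 -205.519    1.838] 105.3
[[-0.6, -0.3], [0.5, 0.3], [0.2, 0.1], [-0.1, -0.2]]
charger top 51 [ 502.592 -206.598    1.822] 104.39
[[-0.7, 1.3], [0.2, 0.8], [0.9, -0.6], [1.7, 0.1], [-0.8, -0.5], [0.3, -0.1], [-0.9, 0.3], [-0.2, -0.9]]
charger scene 51 [ 502.916 -205.507    8.122] 465.34
[[-0.5, -0.6], [0.7, -0.0], [0.1, 0.4], [-0.2, 0.1]]
charger top 52 [ 502.812 -206.575    1.822] 104.37
[[-0.8, 0.8], [0.3, 1.1], [0.7, -1.1], [1.8, 0.4], [-0.9, -1.1], [0.4, 0.2], [-0.9, 0.2], [-0.2, -1.0]]
charger scene 52 [ 503.039 -205.488    1.84 ] 105.4
[[-0.3, -0.9], [0.8, -0.3], [-0.0, 0.6], [-0.3, 0.3]]
```

View pics/ovt.png

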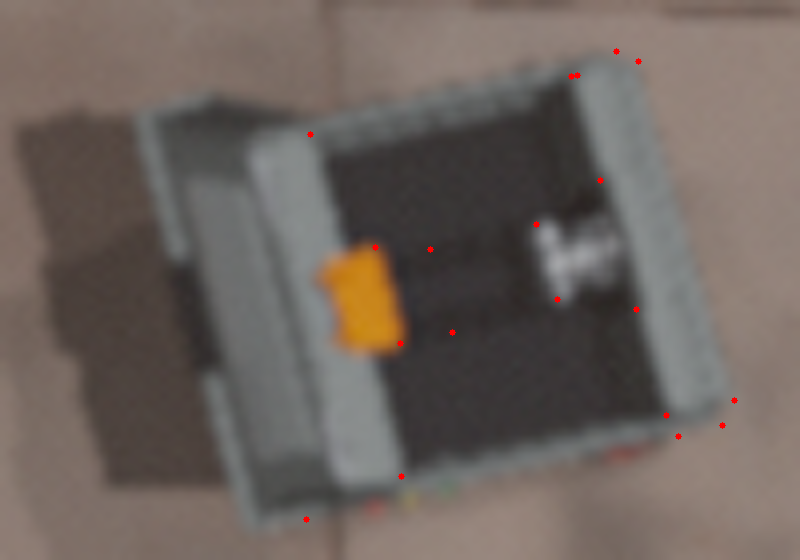

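View pics/ovs.png

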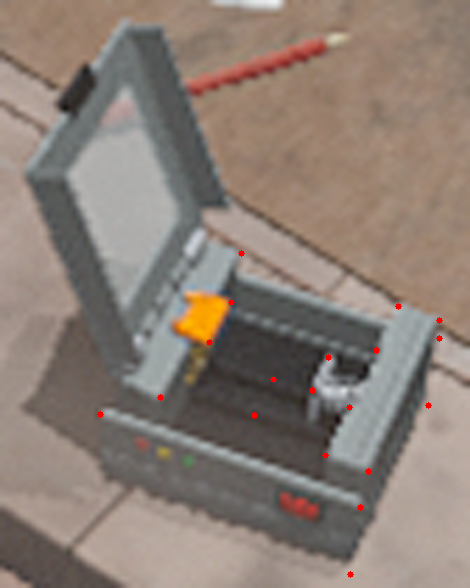

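Request:
{"name": "servo_tool", "arguments": {
  "increments": [
    {"dx": 12, "dy": -20, "dz": -3, "az": -0.9, "claw": -1},
    {"dx": 12, "dy": -20, "dz": -3, "az": -0.9},
    {"dx": 12, "dy": -20, "dz": -3, "az": -0.9},
    {"dx": 12, "dy": -20, "dz": -3, "az": -0.9},
    {"dx": 12, "dy": -20, "dz": -3, "az": -0.9},
    {"dx": 24.9, "dy": -40.7, "dz": -8, "az": -1.2},
    {"dx": 24.9, "dy": -40.7, "dz": -8, "az": -1.2},
    {"dx": 24.9, "dy": -40.7, "dz": -8, "az": -1.2}
  ]
}}

```text
invalid input at $.increments[0]: expected keys dx, dy, dz, ax, ay, az, claw
```

Request:
{"name": "servo_tool", "arguments": {
  "increments": [
    {"dx": 10, "dy": -20, "az": -0.6},
    {"dx": 10, "dy": -20, "az": -0.6},
    {"dx": 10, "dy": -20, "az": -0.6}
  ]
}}

```text
invalid input at $.increments[0]: expected keys dx, dy, dz, ax, ay, az, claw
```

Request:
{"name": "servo_tool", "arguments": {
  "increments": [
    {"dx": 4, "dy": -4, "dz": 0, "ax": 0, "ay": 0, "az": -0.12, "claw": -1},
    {"dx": 7, "dy": -7, "dz": 0, "ax": 0, "ay": 0, "az": -0.24, "claw": -1},
    {"dx": 10, "dy": -10, "dz": -1, "ax": 0, "ay": 0, "az": -0.36, "claw": -1},
    {"dx": 13, "dy": -13, "dz": -2, "ax": 0, "ay": 0, "az": -0.48, "claw": -1},
    {"dx": 16, "dy": -17, "dz": -3, "ax": 0, "ay": 0, "az": -0.6, "claw": -1},
    {"dx": 18, "dy": -21, "dz": -4, "ax": 0, "ay": 0, "az": -0.72, "claw": -1},
    {"dx": 20, "dy": -25, "dz": -5, "ax": 0, "ay": 0, "az": -0.84, "claw": -1},
    {"dx": 22, "dy": -29, "dz": -6, "ax": 0, "ay": 0, "az": -0.96, "claw": -1}
  ]
}}

```text
clock: 0.77
eef_pos: [436.9, 349.4, 151.6]
tool_rot: [-1.571, -0.0, -1.335]
force: [0.8, 0.6, 0.8]
width: 85.2
```

Request:
{"name": "servo_tool", "arguments": {
  "increments": [
    {"dx": 1, "dy": -4, "dz": -1, "ax": 0, "ay": 0, "az": -0.12, "claw": -1},
    {"dx": 2, "dy": -8, "dz": -2, "ax": 0, "ay": 0, "az": -0.24, "claw": -1},
    {"dx": 2.9, "dy": -11.7, "dz": -2.3, "ax": 0, "ay": 0, "az": -0.36, "claw": -1},
    {"dx": 2.9, "dy": -11.7, "dz": -2.3, "ax": 0, "ay": 0, "az": -0.48, "claw": -1},
    {"dx": 2.9, "dy": -11.7, "dz": -2.3, "ax": 0, "ay": 0, "az": -0.6, "claw": -1},
    {"dx": 2.9, "dy": -11.7, "dz": -2.3, "ax": 0, "ay": 0, "az": -0.648, "claw": -1},
    {"dx": 2.9, "dy": -11.7, "dz": -2.3, "ax": 0, "ay": 0, "az": -0.648, "claw": -1},
    {"dx": 2.9, "dy": -11.7, "dz": -2.3, "ax": 0, "ay": 0, "az": -0.648, "claw": -1}
  ]
}}

```text
clock: 1.43
eef_pos: [464.9, 234.4, 128.9]
tool_rot: [-1.571, -0.001, -1.975]
force: [-0.4, 0.1, -0.1]
width: 85.5
```

```bash
python3 - <<'E'
from h import *
s=shot('scene','s2');t=shot('top','t2');zoom(s,'s2z',190,150,330,290,5);zoom(t,'t2z',190,230,330,340,5)
print(read_state()['qpos'],read_state()['eef_pos'],read_state()['tool_rot'])
E
```

```text
[-0.8141916   0.58849789  0.44058498  1.9604436  -0.38839062  0.67571046
 -0.53548972] [464.94188849 234.52120714 129.05780878] [-1.57104283e+00 -9.11388326e-05 -1.97493139e+00]
```

View pics/s2z.png

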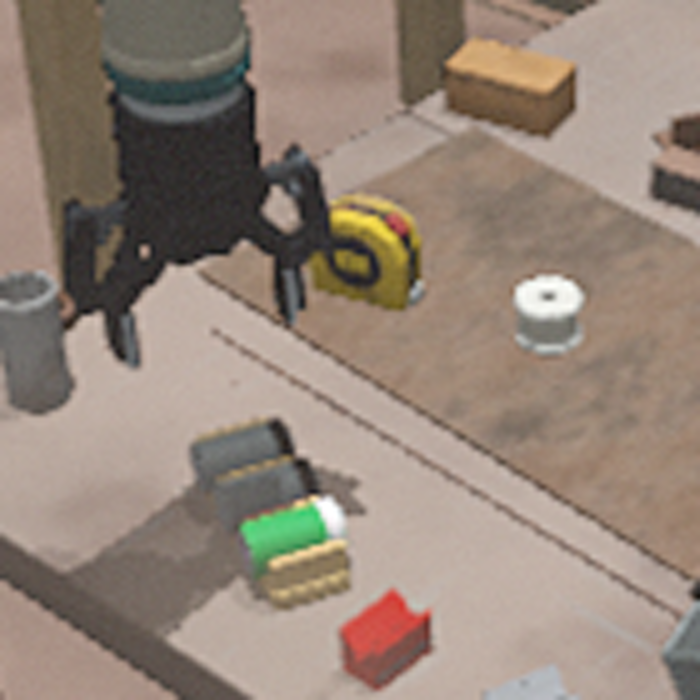

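View pics/t2z.png

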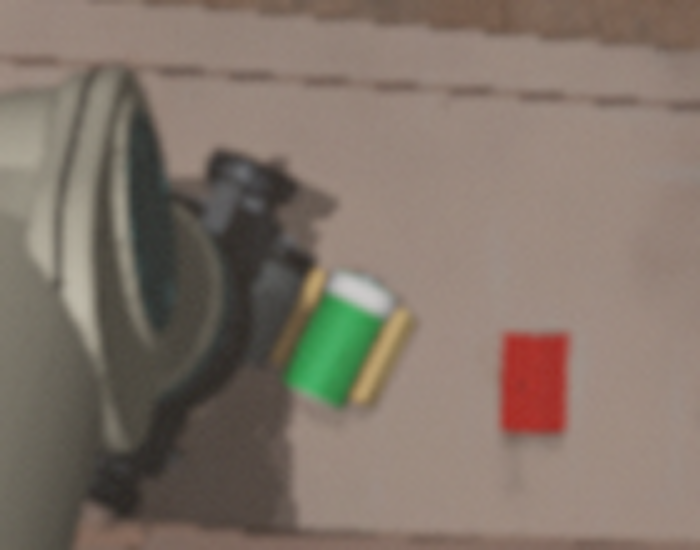

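Request:
{"name": "servo_tool", "arguments": {
  "increments": [
    {"dx": 0, "dy": 0, "dz": 0, "ax": 0, "ay": 0, "az": 0, "claw": -1},
    {"dx": 0, "dy": 0, "dz": 0, "ax": 0, "ay": 0, "az": 0, "claw": -1}
  ]
}}

```text
clock: 1.7
eef_pos: [465.1, 234.4, 129.2]
tool_rot: [-1.571, 0.0, -1.976]
force: [0.1, 0.7, -0.3]
width: 85.9
```

Request:
{"name": "servo_tool", "arguments": {
  "increments": [
    {"dx": 0.9, "dy": -1.8, "dz": 0, "ax": 0, "ay": 0, "az": 0, "claw": -1},
    {"dx": 1.8, "dy": -3.5, "dz": 0, "ax": 0, "ay": 0, "az": 0, "claw": -1},
    {"dx": 1.81, "dy": -3.52, "dz": -2, "ax": 0, "ay": 0, "az": 0, "claw": -1},
    {"dx": 1.81, "dy": -3.52, "dz": -5, "ax": 0, "ay": 0, "az": 0, "claw": -1},
    {"dx": 1.81, "dy": -3.52, "dz": -6, "ax": 0, "ay": 0, "az": 0, "claw": -1},
    {"dx": 1.81, "dy": -3.52, "dz": -6, "ax": 0, "ay": 0, "az": 0, "claw": -1}
  ]
}}

```text
clock: 2.2
eef_pos: [481.1, 198.5, 67.1]
tool_rot: [-1.575, -0.004, -1.977]
force: [-0.0, 0.9, -0.6]
width: 85.2
```

```bash
python3 - <<'E'
from h import *
s=shot('scene','s3');t=shot('top','t3');zoom(s,'s3z',200,200,290,280,8);zoom(t,'t3z',190,240,310,330,6)
print(read_state()['eef_pos'],read_state()['tool_rot'])
E
```

```text
[483.29373475 199.12545662  69.4212395 ] [-1.57104219e+00 -2.61045880e-04 -1.97664039e+00]
```

View pics/s3z.png

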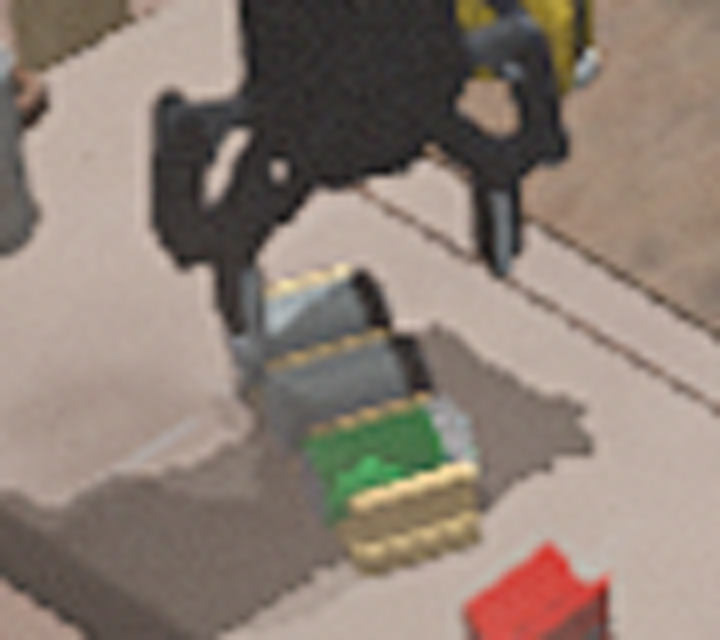

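View pics/t3z.png

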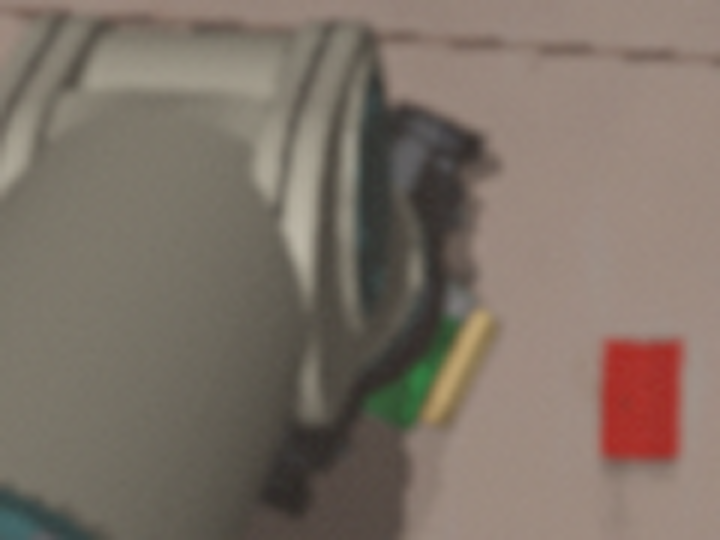

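```bash
python3 - <<'E'
from h import *
s=load('s3')
j=np.array([.919,-.394,0]);c=np.array([483.3,199.1,0])
for z in(70,76,82): print(z,proj(s,[c+j*47+[0,0,z],c-j*47+[0,0,z]]).round(1).tolist())
print(proj(s,[c+j*30.75+[0,0,31],c-j*30.75+[0,0,31],c+[0,0,48]]))
E
```

```text
70 [[263.0, 243.0], [232.7, 252.1]]
76 [[262.9, 241.4], [232.5, 250.5]]
82 [[262.8, 239.8], [232.4, 248.9]]
[[258.62970627 254.64115336]
 [239.17324315 260.67334944]
 [248.57708216 253.26322731]]
```

Request:
{"name": "servo_tool", "arguments": {
  "increments": [
    {"dx": 0, "dy": 0, "dz": -2, "ax": 0, "ay": 0, "az": 0, "claw": -1},
    {"dx": 0, "dy": 0, "dz": -4, "ax": 0, "ay": 0, "az": 0, "claw": -1},
    {"dx": 0, "dy": 0, "dz": -5.5, "ax": 0, "ay": 0, "az": 0, "claw": -1},
    {"dx": 0, "dy": 0, "dz": -5.9, "ax": 0, "ay": 0, "az": 0, "claw": -1},
    {"dx": 0, "dy": 0, "dz": -5.9, "ax": 0, "ay": 0, "az": 0, "claw": -1}
  ]
}}

```text
clock: 2.72
eef_pos: [483.4, 199.3, 10.4]
tool_rot: [-1.571, 0.0, -1.976]
force: [0.7, -0.6, -0.3]
width: 85.4
```

```bash
python3 - <<'E'
from h import *
s=shot('scene','s4');t=shot('top','t4');zoom(s,'s4z',200,200,290,280,8);
print(read_state()['eef_pos'],read_state()['force'])
E
```

```text
[484.21418894 199.39672132  11.38904558] [-0.03352247  0.19937109  0.70842907]
```

View pics/s4z.png

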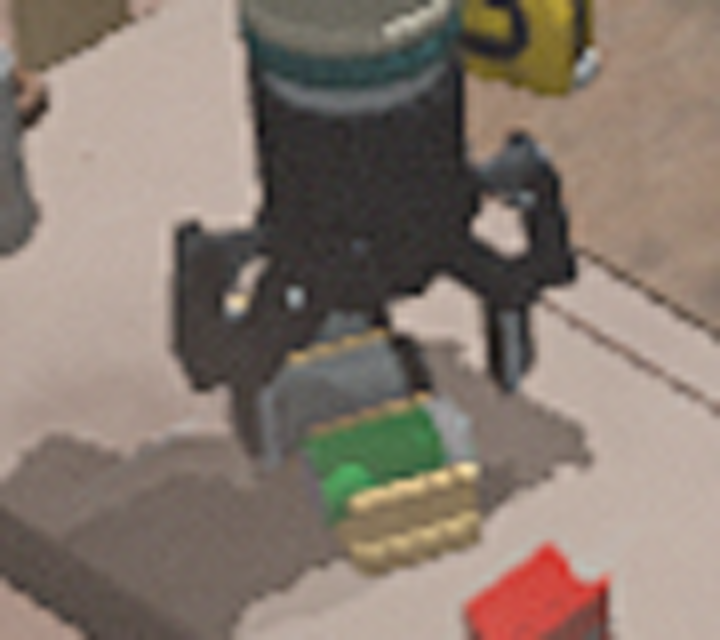

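```bash
python3 - <<'E'
from h import *
s=load('s4');t=load('t4')
zoom(t,'t4z',210,250,310,330,8)
j=np.array([.919,-.394,0]);c=np.array([483.5,199.2,0])
print(proj(t,[c+[0,0,z] for z in (10,31,100,150)]))
for z in (10,23,35,50):print(z,proj(s,[c+j*47+[0,0,z],c-j*47+[0,0,z]]).round(1).tolist())
for z in(16,23,35,50): print(z,onz(s,(200+510/8,200+385/8),z),onz(s,(200+270/8,200+465/8),z))
E
```

```text
[[259.04474628 297.57240087]
 [257.92982814 296.7315026 ]
 [253.97212004 293.7466614 ]
 [250.7852101  291.34332339]]
10 [[264.0, 258.3], [234.6, 267.6]]
23 [[263.8, 255.1], [234.2, 264.3]]
35 [[263.6, 252.0], [233.8, 261.2]]
50 [[263.4, 248.2], [233.4, 257.3]]
16 [555.84192245 209.76416436  16.        ] [463.69528301 245.40097507  16.        ]
23 [550.01831122 203.62579165  23.        ] [458.52912964 239.00833697  23.        ]
35 [540.03497768 193.10286701  35.        ] [449.67286671 228.0495288   35.        ]
50 [527.55581076 179.9492112   50.        ] [438.60253805 214.35101858  50.        ]
```

View pics/t4z.png

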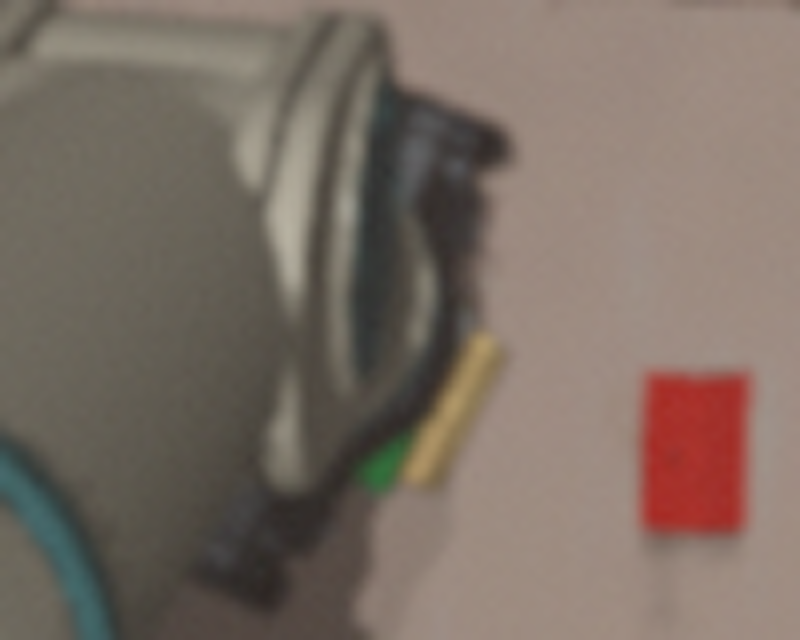

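Request:
{"name": "servo_tool", "arguments": {
  "increments": [
    {"dx": 0, "dy": 0, "dz": -0.4, "ax": 0, "ay": 0, "az": 0, "claw": -1},
    {"dx": 0, "dy": 0, "dz": -0.7, "ax": 0, "ay": 0, "az": 0, "claw": -1},
    {"dx": 0, "dy": 0, "dz": -0.7, "ax": 0, "ay": 0, "az": 0, "claw": -0.6},
    {"dx": 0, "dy": 0, "dz": -0.7, "ax": 0, "ay": 0, "az": 0, "claw": -0.6},
    {"dx": 0, "dy": 0, "dz": -0.7, "ax": 0, "ay": 0, "az": 0, "claw": -0.6}
  ]
}}

```text
clock: 3.23
eef_pos: [483.3, 199.1, 3.3]
tool_rot: [-1.571, 0.0, -1.977]
force: [0.1, -0.2, 0.2]
width: 68.3
```

```bash
python3 - <<'E'
from h import *
s=shot('scene','s5');zoom(s,'s5z',200,200,290,280,8);
print(read_state()['eef_pos'],read_state()['force'],read_state()['width'])
E
```

```text
[483.36247143 199.11221156   3.32530611] [-0.20505025 -0.140373   -1.72639599] 68.5554237536935
```

View pics/s5z.png

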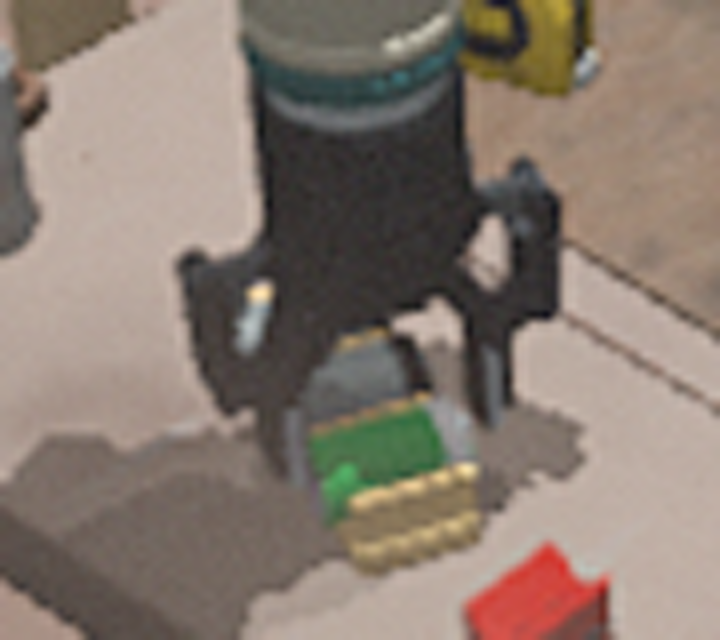

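```bash
python3 - <<'E'
from h import *
s=load('s5');zoom(s,'s5y',228,236,270,276,18)
c=np.array([483.4,199.1,0]);j=np.array([.919,-.394,0]);n=np.array([.394,.919,0])
im=cv2.imread('pics/s5y.png')
for sg in(1,-1):
  for w in (-11,11):
    for z in range(0,70,10):
      u=proj(s,c+sg*34*j+w*n+[0,0,z])[0]; u=((u-[228,236]+.5)*18).astype(int); cv2.circle(im,(int(u[0]),int(u[1])),4,(0,0,255) if w<0 else (255,255,0),-1); 
      if z==30: cv2.circle(im,(int(u[0]),int(u[1])),7,(0,255,255),1)
cv2.imwrite('pics/s5y.png',im)
E
```

```text
(no output)
```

View pics/s5y.png

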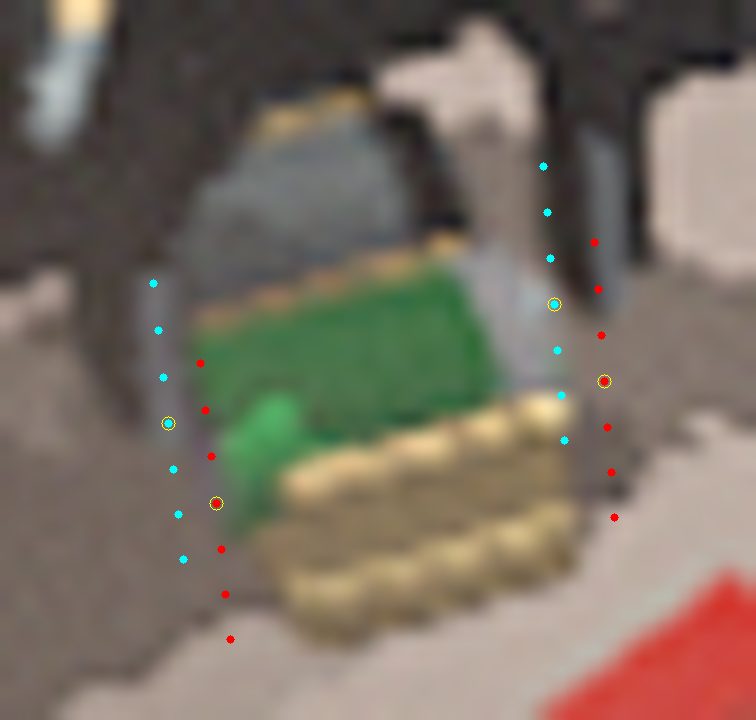

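```bash
python3 - <<'E'
from h import *
s=load('s5')
c=np.array([483.4,199.1,0]);j=np.array([.919,-.394,0]);n=np.array([.394,.919,0])
im=cv2.imread('pics/s5z.png')
for a,b in ((0,-38),(38,-38),(-38,-38),(0,-42)):
  for z in (76,96,116):
      u=proj(s,c+a*j+b*n+[0,0,z])[0]; u=((u-[200,200]+.5)*8).astype(int); cv2.circle(im,(int(u[0]),int(u[1])),4,(0,0,255) if z==76 else(0,255,255),-1); 
cv2.imwrite('pics/s5x.png',im)
# rack model overlay check etc
E
```

```text
(no output)
```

View pics/s5x.png

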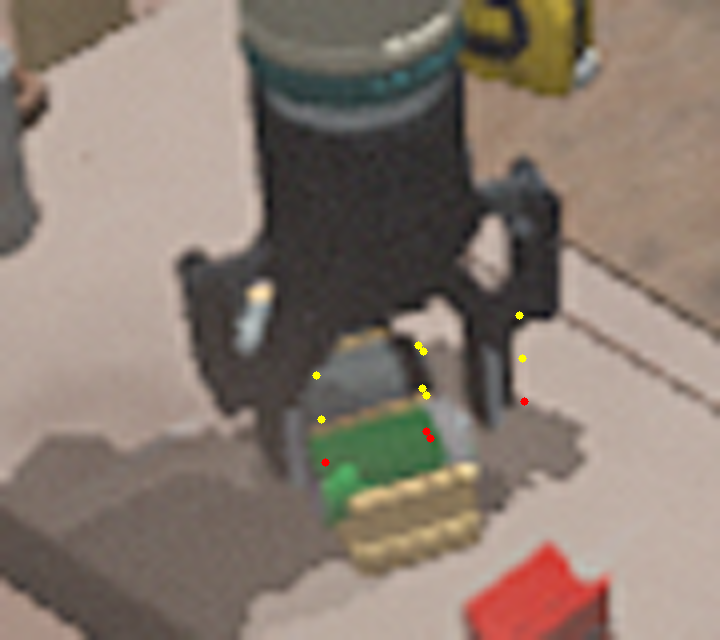

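Request:
{"name": "servo_tool", "arguments": {
  "increments": [
    {"dx": 0, "dy": 0, "dz": 0, "ax": 0, "ay": 0, "az": 0, "claw": -0.4},
    {"dx": 0, "dy": 0, "dz": 0, "ax": 0, "ay": 0, "az": 0, "claw": -0.3},
    {"dx": 0, "dy": 0, "dz": 0, "ax": 0, "ay": 0, "az": 0, "claw": -0.3}
  ]
}}

```text
clock: 3.53
eef_pos: [483.0, 199.2, 3.7]
tool_rot: [-1.571, 0.0, -1.977]
force: [-2.9, -0.8, 5.4]
width: 56.5
```

```bash
python3 - <<'E'
from h import *
s=shot('scene','s6');zoom(s,'s6y',228,230,270,270,18)
print(read_state()['eef_pos'],read_state()['force'],read_state()['width'])
E
```

```text
[483.02239958 199.17145072   3.727103  ] [-1.79146694 -0.04605929  6.21861681] 56.51452110064814
```

View pics/s6y.png

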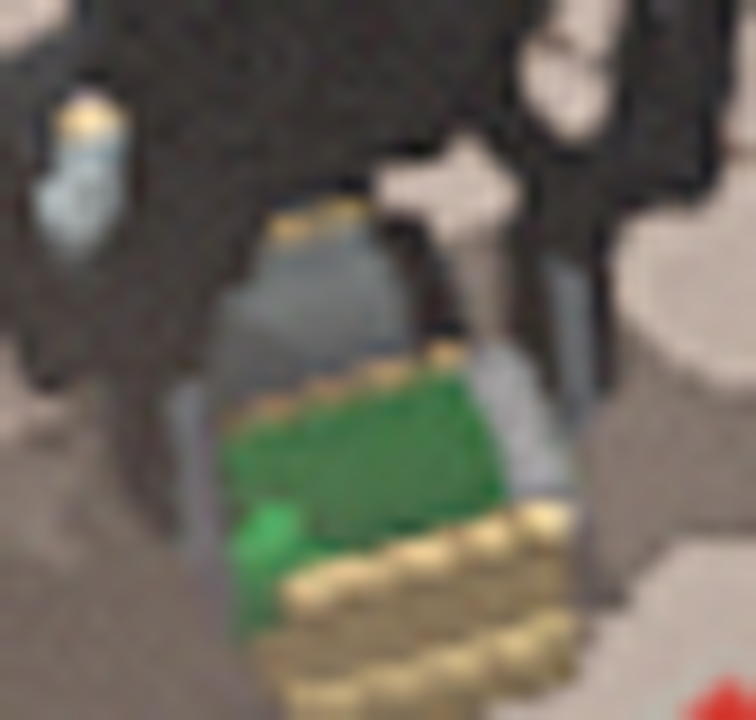

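Request:
{"name": "servo_tool", "arguments": {
  "increments": [
    {"dx": 0, "dy": 0, "dz": 0, "ax": 0, "ay": 0, "az": 0, "claw": -0.7},
    {"dx": 0, "dy": 0, "dz": 0, "ax": 0, "ay": 0, "az": 0, "claw": -0.7},
    {"dx": 0, "dy": 0, "dz": -0.2, "ax": 0, "ay": 0, "az": 0, "claw": -0.7},
    {"dx": 0, "dy": 0, "dz": -0.4, "ax": 0, "ay": 0, "az": 0, "claw": -0.7},
    {"dx": 0, "dy": 0, "dz": -0.4, "ax": 0, "ay": 0, "az": 0, "claw": -0.7}
  ]
}}

```text
clock: 4.0
eef_pos: [483.0, 199.0, -1.3]
tool_rot: [-1.571, -0.001, -1.977]
force: [-0.2, 0.3, -0.2]
width: 72.2
```

```bash
python3 - <<'E'
from h import *
s=shot('scene','s7');zoom(s,'s7y',220,224,276,270,14)
t=shot('top','t7');zoom(t,'t7z',210,250,310,330,8)
print(read_state()['eef_pos'],read_state()['force'],read_state()['width'])
E
```

```text
[483.07543022 198.9950105   -1.07432487] [ 0.50436918 -0.99618139 -1.55758496] 72.72782077973488
```

View pics/s7y.png

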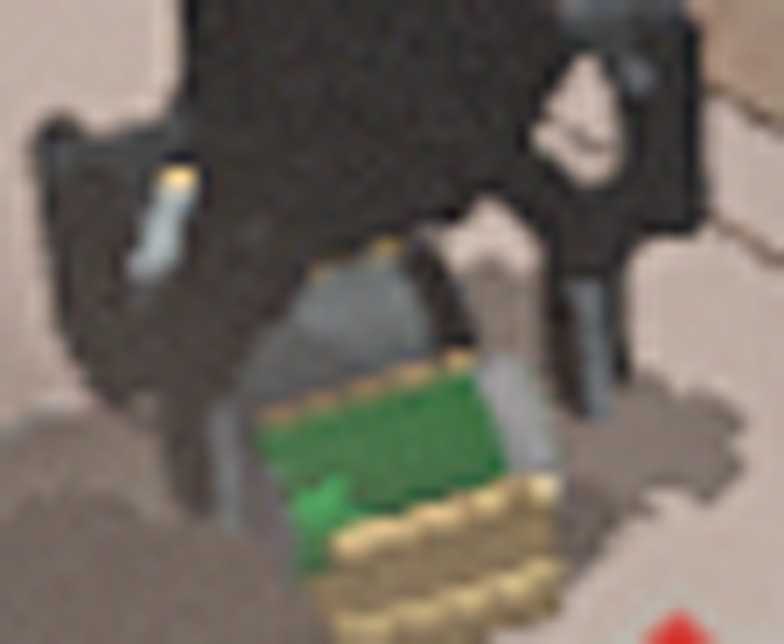

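View pics/t7z.png

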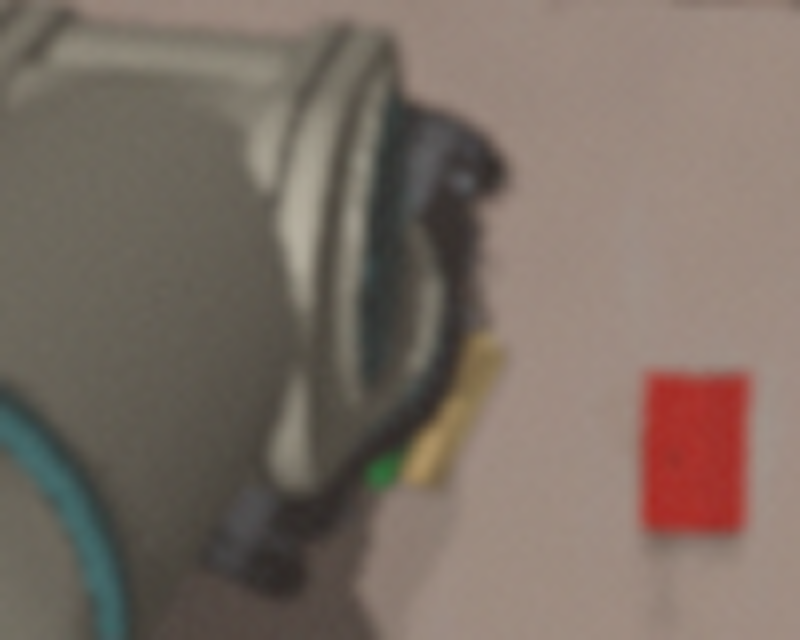

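```bash
python3 - <<'E'
from h import *
s=load('s7');t=load('t7')
zoom(s,'s7w',215,200,285,270,11)
zoom(t,'t7w',225,260,285,330,11)
E
```

```text
(no output)
```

View pics/s7w.png

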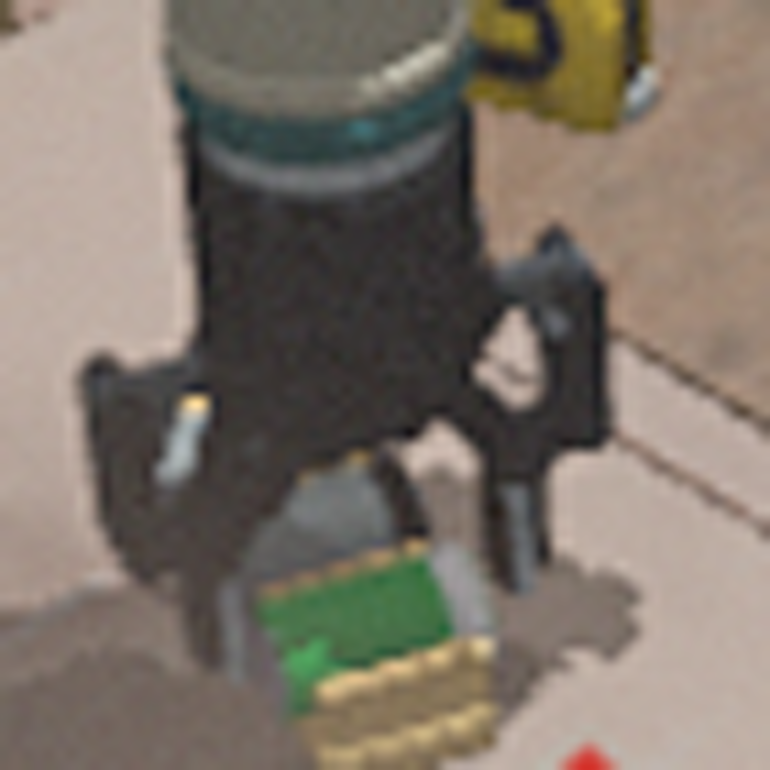

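View pics/t7w.png

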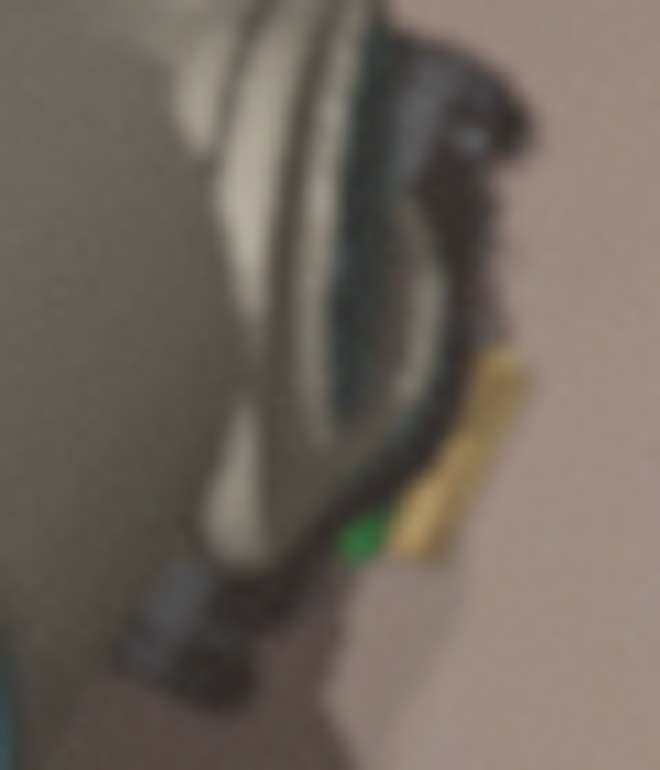

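```bash
python3 - <<'E'
from h import *
s=load('s7');t=load('t7')
f=lambda o,k,u,v:(o[0]+(u+.5)/k-.5,o[1]+(v+.5)/k-.5)
sl=f((215,200),11,100,365);sr=f((215,200),11,560,238)
for a,b in (((150,640),(500,110)),((220,690),(520,130)),((190,640),(490,80))):
    print(tri(s,sl,t,f((225,260),11,*a)),tri(s,sr,t,f((225,260),11,*b)))
c=np.array([483.1,199,0])
lt=f((215,200),11,240,680);rt=f((215,200),11,525,585)
mid=((lt[0]+rt[0])/2,(lt[1]+rt[1])/2)
print(lt,rt,mid)
n=np.array([.394,.919,0])
for w in(0,-11):
  for z in (0,10,20,30,40): print(w,z,proj(s,c+w*n+[0,0,z])[0].round(1))
E
```

```text
(array([425.60345322, 224.80300735, 145.98122394]), np.float64(5.432953605683271)) (array([527.85568248, 161.84617993, 158.88309689]), np.float64(5.8844302238819335))
(array([415.09221688, 209.38779761, 160.09942197]), np.float64(7.820328392702489)) (array([523.40891561, 157.26676938, 163.60947852]), np.float64(5.845952013840586))
(array([423.6458518 , 218.09404154, 150.68817138]), np.float64(10.612425921904268)) (array([533.3347841 , 165.53403195, 154.19294141]), np.float64(8.650687396010108))
(236.36363636363637, 261.3636363636364) (262.27272727272725, 252.72727272727272) (249.3181818181818, 257.04545454545456)
0 0 [249.7 265.5]
0 10 [249.4 263. ]
0 20 [249.2 260.5]
0 30 [249.  257.9]
0 40 [248.7 255.4]
-11 0 [251.  267.7]
-11 10 [250.8 265.2]
-11 20 [250.6 262.7]
-11 30 [250.3 260.1]
-11 40 [250.1 257.6]
```

Request:
{"name": "servo_tool", "arguments": {
  "increments": [
    {"dx": 0, "dy": 0, "dz": -0.3, "ax": 0, "ay": 0, "az": 0, "claw": -0.7},
    {"dx": 0, "dy": 0, "dz": -0.6, "ax": 0, "ay": 0, "az": 0, "claw": -0.7},
    {"dx": 0, "dy": 0, "dz": -0.6, "ax": 0, "ay": 0, "az": 0, "claw": -0.7}
  ]
}}

```text
clock: 4.35
eef_pos: [482.8, 199.0, -7.4]
tool_rot: [-1.571, -0.001, -1.977]
force: [0.4, 0.4, 0.1]
width: 72.3
```

Request:
{"name": "servo_tool", "arguments": {
  "increments": [
    {"dx": 0, "dy": 0, "dz": -0.2, "ax": 0, "ay": 0, "az": 0, "claw": -0.7},
    {"dx": 0, "dy": 0, "dz": -0.5, "ax": 0, "ay": 0, "az": 0, "claw": -0.7},
    {"dx": 0, "dy": 0, "dz": -0.5, "ax": 0, "ay": 0, "az": 0, "claw": -0.7}
  ]
}}

```text
clock: 4.6
eef_pos: [482.9, 199.0, -12.4]
tool_rot: [-1.571, -0.0, -1.977]
force: [0.6, -0.2, -0.1]
width: 72.7
```

```bash
python3 - <<'E'
from h import *
s=shot('scene','s8');zoom(s,'s8y',220,230,276,276,14)
im=cv2.imread('pics/s8y.png')
c=np.array([482.9,199.0,0]);j=np.array([.919,-.394,0]);n=np.array([.394,.919,0])
for sg in(1,-1):
  for w in (-11,11):
    for z in range(0,70,10):
      u=proj(s,c+sg*36*j+w*n+[0,0,z])[0]; u=((u-[220,230]+.5)*14).astype(int); cv2.circle(im,(int(u[0]),int(u[1])),3,(0,0,255) if w<0 else (255,255,0),-1); 
      if z==30: cv2.circle(im,(int(u[0]),int(u[1])),7,(0,255,255),1)
cv2.imwrite('pics/s8y.png',im)
print(read_state()['force'])
E
```

```text
[0.23519742 0.95306643 0.09810382]
```

View pics/s8y.png

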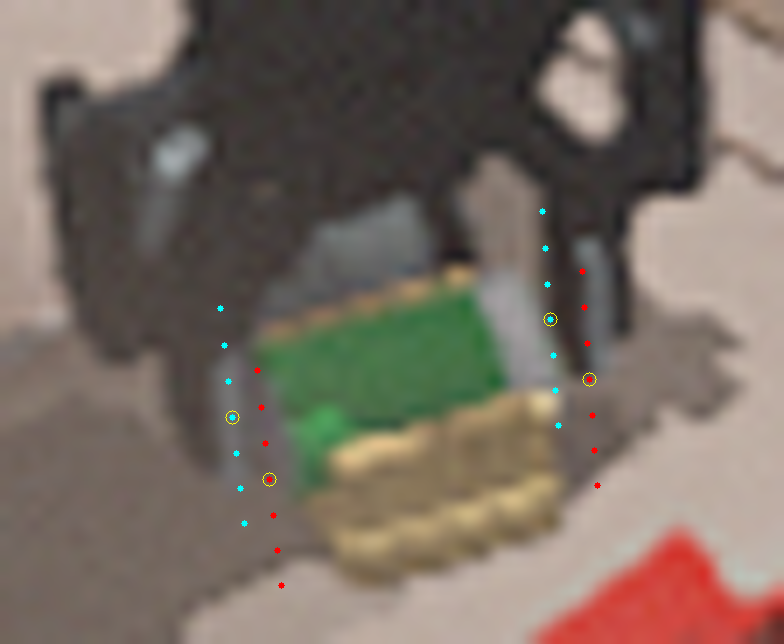

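Request:
{"name": "servo_tool", "arguments": {
  "increments": [
    {"dx": 0, "dy": 0, "dz": -0.3, "ax": 0, "ay": 0, "az": 0, "claw": -0.7},
    {"dx": 0, "dy": 0, "dz": -0.6, "ax": 0, "ay": 0, "az": 0, "claw": -0.7},
    {"dx": 0, "dy": 0, "dz": -0.6, "ax": 0, "ay": 0, "az": 0, "claw": -0.7}
  ]
}}

```text
clock: 4.9
eef_pos: [482.9, 199.0, -18.3]
tool_rot: [-1.571, -0.0, -1.977]
force: [-0.2, 0.4, -0.7]
width: 72.5
```

```bash
python3 - <<'E'
from h import *
st=read_state()
for k in('eef_pos','qpos','force','tau'):print(k,st[k])
E
```

```text
eef_pos [482.9325705  199.01599173 -18.32848191]
qpos [-0.60001881  0.82509285  0.23814675  2.02489953 -0.5282109   0.35129098
 -0.34144818]
force [-0.23517559  0.37307348 -0.71662318]
tau [ 8.61805910e-02 -5.23863208e+01  4.48049247e+00 -6.95940927e+00
 -1.51265186e-02 -8.34619906e-02  2.11060984e-02]
```

Request:
{"name": "servo_tool", "arguments": {
  "increments": [
    {"dx": 0, "dy": 0, "dz": -0.3, "ax": 0, "ay": 0, "az": 0, "claw": -0.7},
    {"dx": 0, "dy": 0, "dz": -0.6, "ax": 0, "ay": 0, "az": 0, "claw": -0.7},
    {"dx": 0, "dy": 0, "dz": -0.6, "ax": 0, "ay": 0, "az": 0, "claw": -0.7}
  ]
}}

```text
clock: 5.15
eef_pos: [482.9, 199.0, -24.4]
tool_rot: [-1.571, -0.001, -1.977]
force: [-0.3, 0.5, -0.6]
width: 72.8
```

```bash
python3 - <<'E'
from h import *
st=read_state()
for k in('eef_pos','qpos','force'):print(k,st[k])
s=shot('scene','s9');zoom(s,'s9y',220,230,276,276,14)
E
```

```text
eef_pos [482.9068168  198.97188744 -24.37928544]
qpos [-0.59440114  0.83563158  0.22954477  2.02537402 -0.53306194  0.33873704
 -0.3370597 ]
force [-0.28428177  0.46589005 -0.60943363]
```

View pics/s9y.png

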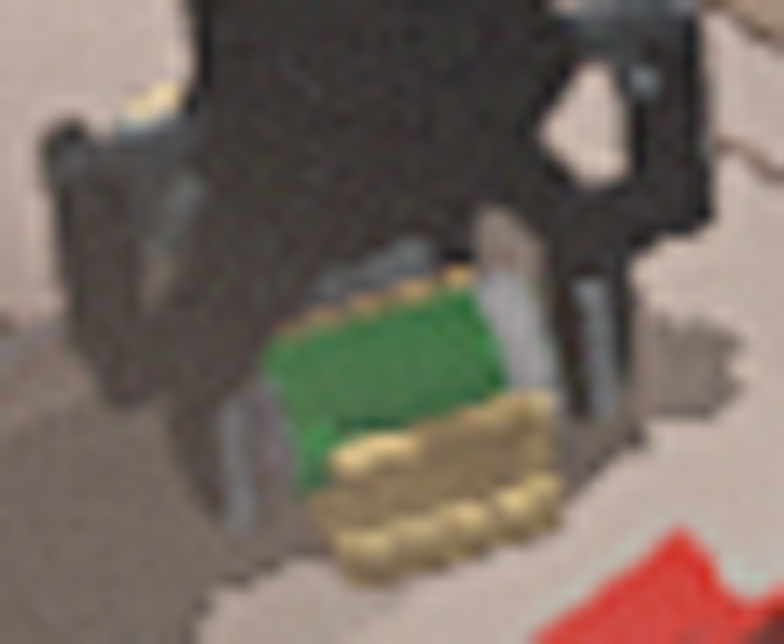

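Request:
{"name": "servo_tool", "arguments": {
  "increments": [
    {"dx": 0, "dy": 0, "dz": -0.3, "ax": 0, "ay": 0, "az": 0, "claw": -0.7},
    {"dx": 0, "dy": 0, "dz": -0.4, "ax": 0, "ay": 0, "az": 0, "claw": -0.6},
    {"dx": 0, "dy": 0, "dz": -0.4, "ax": 0, "ay": 0, "az": 0, "claw": -0.5},
    {"dx": 0, "dy": 0, "dz": -0.4, "ax": 0, "ay": 0, "az": 0, "claw": -0.3},
    {"dx": 0, "dy": 0, "dz": -0.4, "ax": 0, "ay": 0, "az": 0, "claw": 0},
    {"dx": 0, "dy": 0, "dz": -0.4, "ax": 0, "ay": 0, "az": 0, "claw": 0}
  ]
}}

```text
clock: 5.7
eef_pos: [483.3, 199.1, -27.5]
tool_rot: [-1.571, 0.0, -1.977]
force: [-1.0, 0.2, 3.2]
width: 60.3
```

```bash
python3 - <<'E'
from h import *
st=read_state()
for k in('eef_pos','qpos','force','width'):print(k,st[k])
s=shot('scene','s10');zoom(s,'s10y',220,230,276,276,14)
E
```

```text
eef_pos [483.29842587 199.08313684 -27.54668546]
qpos [-0.59107739  0.84112252  0.22458823  2.02548284 -0.53612096  0.33114118
 -0.33412501]
force [-1.00023929  0.17206666  3.19182322]
width 60.26510002559843
```

View pics/s10y.png

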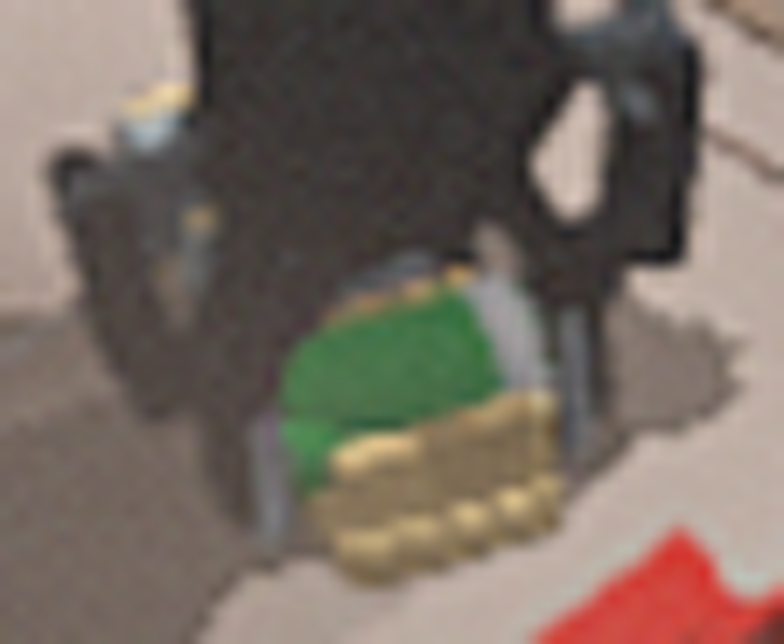

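Request:
{"name": "servo_tool", "arguments": {
  "increments": [
    {"dx": 0, "dy": 0, "dz": 1, "ax": 0, "ay": 0, "az": 0, "claw": 0},
    {"dx": 0, "dy": 0, "dz": 2.5, "ax": 0, "ay": 0, "az": 0, "claw": 0},
    {"dx": 0, "dy": 0, "dz": 5, "ax": 0, "ay": 0, "az": 0, "claw": 0},
    {"dx": 0, "dy": 0, "dz": 7, "ax": 0, "ay": 0, "az": 0, "claw": 0},
    {"dx": 0, "dy": 0, "dz": 8, "ax": 0, "ay": 0, "az": 0, "claw": 0},
    {"dx": 0, "dy": 0, "dz": 8, "ax": 0, "ay": 0, "az": 0, "claw": 0}
  ]
}}

```text
clock: 6.25
eef_pos: [484.7, 199.8, 54.3]
tool_rot: [-1.568, 0.003, -1.976]
force: [-0.7, -0.0, -2.1]
width: 60.5
```

```bash
python3 - <<'E'
from h import *
st=read_state()
for k in('eef_pos','tool_rot','force','width'):print(k,st[k])
s=shot('scene','s11');zoom(s,'s11y',210,200,286,276,10)
E
```

```text
eef_pos [484.65921666 199.75938391  54.32550227]
tool_rot [-1.56792017  0.00297403 -1.97645592]
force [-0.67772437 -0.04369118 -2.060969  ]
width 60.49755396972848
```

View pics/s11y.png

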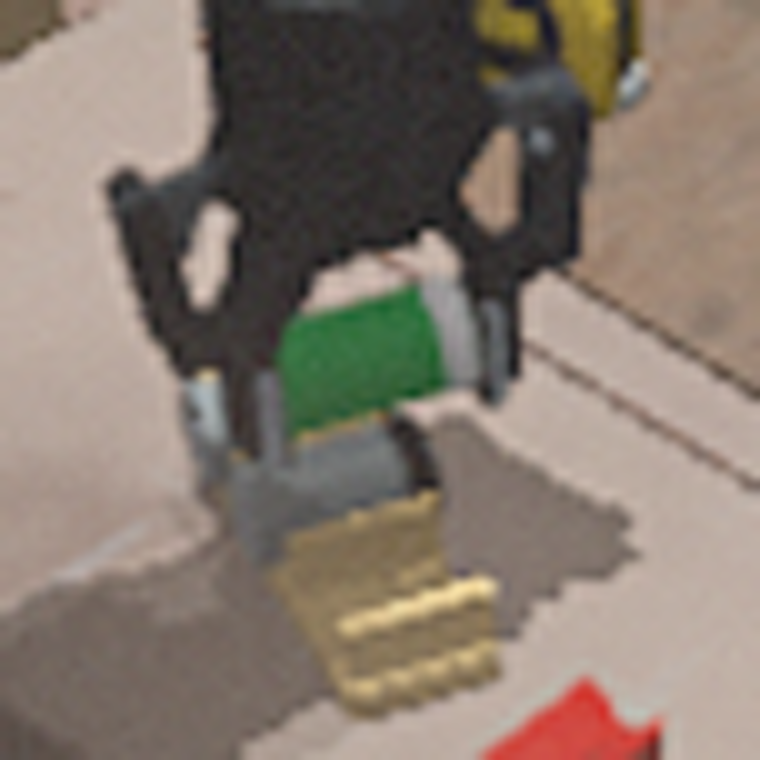

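Request:
{"name": "servo_tool", "arguments": {
  "increments": [
    {"dx": -0.2, "dy": -2, "dz": 0, "ax": 0, "ay": 0, "az": 0.01, "claw": 0},
    {"dx": -0.4, "dy": -5, "dz": 0, "ax": 0, "ay": 0, "az": 0.02, "claw": 0},
    {"dx": -0.6, "dy": -8.5, "dz": 0, "ax": 0, "ay": 0, "az": 0.03, "claw": 0},
    {"dx": -0.8, "dy": -12, "dz": 0, "ax": 0, "ay": 0, "az": 0.04, "claw": 0},
    {"dx": -1, "dy": -15, "dz": 0, "ax": 0, "ay": 0, "az": 0.046, "claw": 0},
    {"dx": -1.1, "dy": -18, "dz": 0, "ax": 0, "ay": 0, "az": 0.046, "claw": 0},
    {"dx": -1.1, "dy": -19.5, "dz": 0, "ax": 0, "ay": 0, "az": 0.046, "claw": 0},
    {"dx": -1.1, "dy": -19.5, "dz": 0, "ax": 0, "ay": 0, "az": 0.046, "claw": 0}
  ]
}}

```text
clock: 6.97
eef_pos: [471.2, -0.8, 51.3]
tool_rot: [-1.571, -0.003, -1.938]
force: [0.2, -0.9, -0.8]
width: 60.0
```

Request:
{"name": "servo_tool", "arguments": {
  "increments": [
    {"dx": 0, "dy": 0, "dz": 0, "ax": 0, "ay": 0, "az": 0, "claw": 0}
  ]
}}

```text
clock: 7.05
eef_pos: [471.4, 3.3, 51.2]
tool_rot: [-1.573, -0.001, -1.933]
force: [-0.6, 0.7, -1.8]
width: 60.3
```

```bash
python3 - <<'E'
from h import *
st=read_state()
for k in('eef_pos','tool_rot','force','width','qpos'):print(k,st[k])
s=shot('scene','s12');zoom(s,'s12y',250,230,330,310,9.5)
t=shot('top','t12');zoom(t,'t12y',280,240,380,330,8)
E
```

```text
eef_pos [471.40644209   3.29497071  51.24227654]
tool_rot [-1.57274005e+00 -6.36289033e-04 -1.93327846e+00]
force [-0.55311891  0.66504855 -1.7937083 ]
width 60.26938195127174
qpos [-0.23557305  0.65486306  0.24934878  2.13781124 -0.4020108   0.39472193
 -0.02445736]
```

View pics/s12y.png

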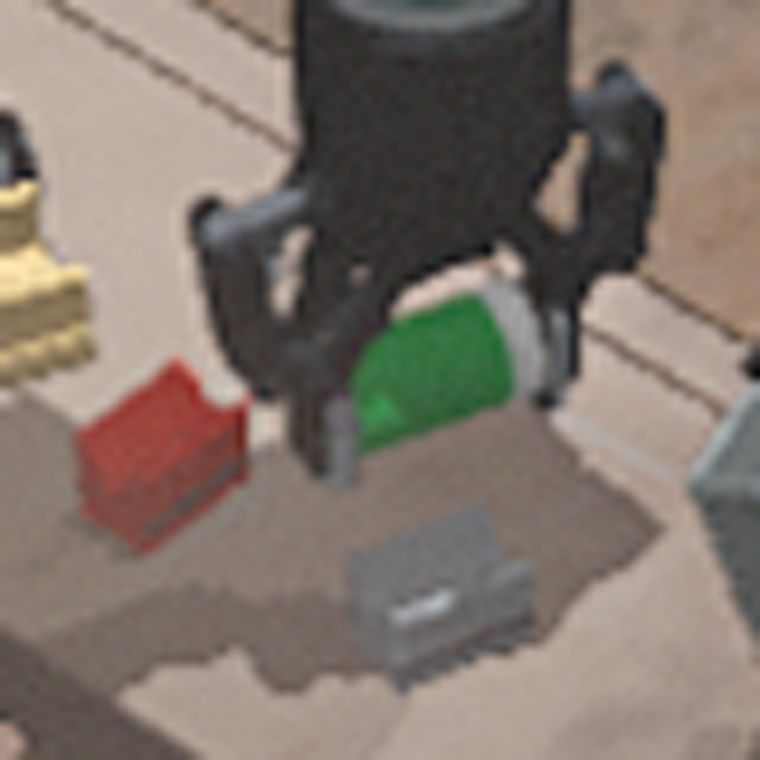

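View pics/t12y.png

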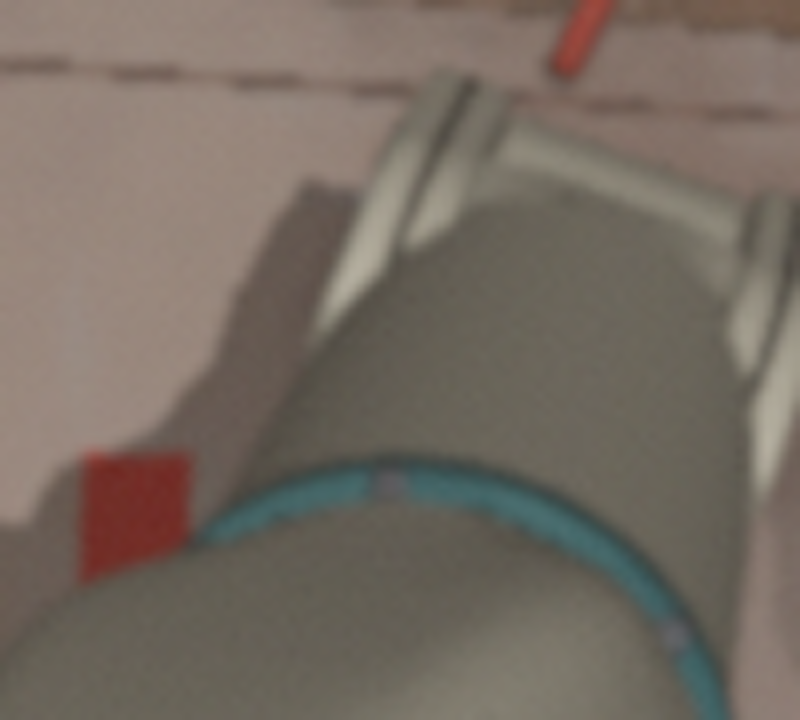

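```bash
cat >> h.py <<'E'
def cellpts(c,u,up):
    u=np.array(u,float)/np.linalg.norm(u); up=np.array(up,float); up-=u*(up@u); up/=np.linalg.norm(up); w=np.cross(u,up)
    P=[]
    for a,r in((-30.75,17),(27.25,17),(27.25,5),(30.75,5)):
        P.append([np.array(c)+a*u+r*(np.cos(k)*up+np.sin(k)*w) for k in np.linspace(0,2*np.pi,25)])
    return P
def draw(fn,im,o,k,curves,out):
    z=cv2.imread('pics/%s.png'%fn)
    for C,col in curves:
        q=((proj(im,C)-o+.5)*k-.5).round().astype(np.int32); cv2.polylines(z,[q.reshape(-1,1,2)],False,col,1)
    cv2.imwrite('pics/%s.png'%out,z)
E
python3 - <<'E'
from h import *
s=load('s12'); y=-1.933+np.pi/2
c=np.array([471.4,3.3,109.7]);u=[np.cos(y),np.sin(y),0]
cur=[(np.array(p),(0,0,255)) for p in cellpts(c,u,[0,0,1])]
v=np.array([472.8,3.9,0]);yy=-.36;a=np.array([np.cos(yy),np.sin(yy),0]);b=np.array([-np.sin(yy),np.cos(yy),0])
for z in(34,0): cur.append((np.array([v+i*23*a+j*14*b+[0,0,z] for i,j in((1,1),(1,-1),(-1,-1),(-1,1),(1,1))]),(255,255,0)))
draw('s12y',s,(250,230),9.5,cur,'s12o')
E
```

```text
(no output)
```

View pics/s12o.png

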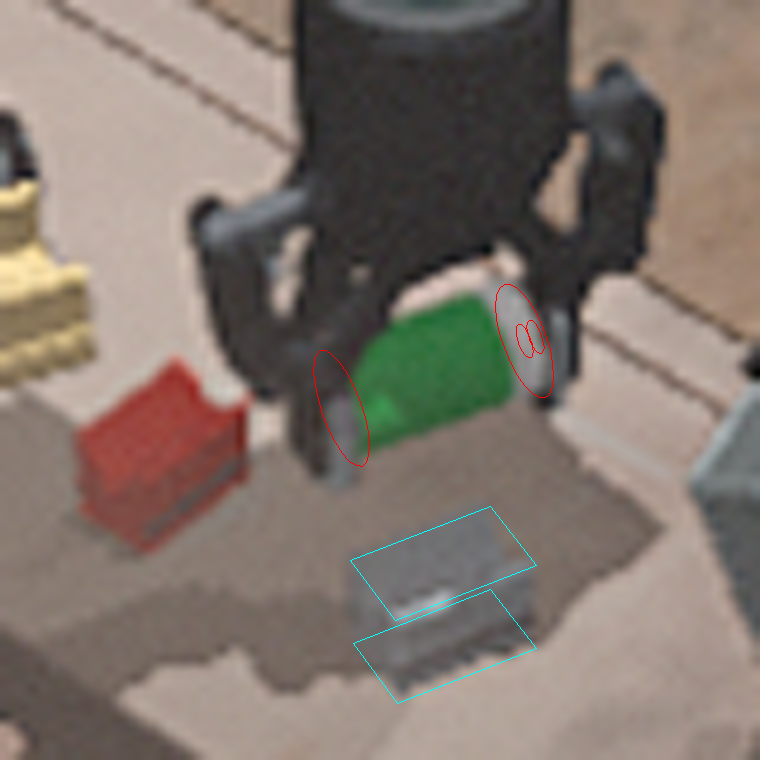

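Request:
{"name": "servo_tool", "arguments": {
  "increments": [
    {"dx": 0.1, "dy": 0.1, "dz": -1, "ax": 0, "ay": 0, "az": 0, "claw": 0},
    {"dx": 0.2, "dy": 0.1, "dz": -2.5, "ax": 0, "ay": 0, "az": 0, "claw": 0},
    {"dx": 0.2, "dy": 0.1, "dz": -4, "ax": 0, "ay": 0, "az": 0, "claw": 0},
    {"dx": 0.2, "dy": 0.1, "dz": -5.2, "ax": 0, "ay": 0, "az": 0, "claw": 0},
    {"dx": 0.2, "dy": 0.1, "dz": -5.8, "ax": 0, "ay": 0, "az": 0, "claw": 0},
    {"dx": 0.2, "dy": 0.1, "dz": -5.9, "ax": 0, "ay": 0, "az": 0, "claw": 0},
    {"dx": 0.2, "dy": 0.1, "dz": -5.9, "ax": 0, "ay": 0, "az": 0, "claw": 0}
  ]
}}

```text
clock: 7.73
eef_pos: [473.9, 5.8, -7.4]
tool_rot: [-1.572, -0.0, -1.93]
force: [1.1, -0.5, -2.5]
width: 60.5
```

```bash
python3 - <<'E'
from h import *
st=read_state()
for k in('eef_pos','tool_rot','force','width','qpos'):print(k,st[k])
s=shot('scene','s13');zoom(s,'s13y',260,250,330,310,11)
y=-1.933+np.pi/2
c=st['eef_pos']+[0,0,58.5];u=[np.cos(y),np.sin(y),0]
cur=[(np.array(p),(0,0,255)) for p in cellpts(c,u,[0,0,1])]
v=np.array([473.4,4.4,0]);yy=-.36;a=np.array([np.cos(yy),np.sin(yy),0]);b=np.array([-np.sin(yy),np.cos(yy),0])
for z in(34,0): cur.append((np.array([v+i*23*a+j*14*b+[0,0,z] for i,j in((1,1),(1,-1),(-1,-1),(-1,1),(1,1))]),(255,255,0)))
draw('s13y',s,(260,250),11,cur,'s13o')
E
```

```text
eef_pos [473.86469409   5.78316421  -7.38201027]
tool_rot [-1.57192075e+00 -1.92029574e-04 -1.92971779e+00]
force [ 1.10991024 -0.46058881 -2.53803907]
width 60.51040954514053
qpos [-0.1822287   0.7682177   0.16525767  2.15117518 -0.46813394  0.25676999
  0.03319012]
```

View pics/s13o.png

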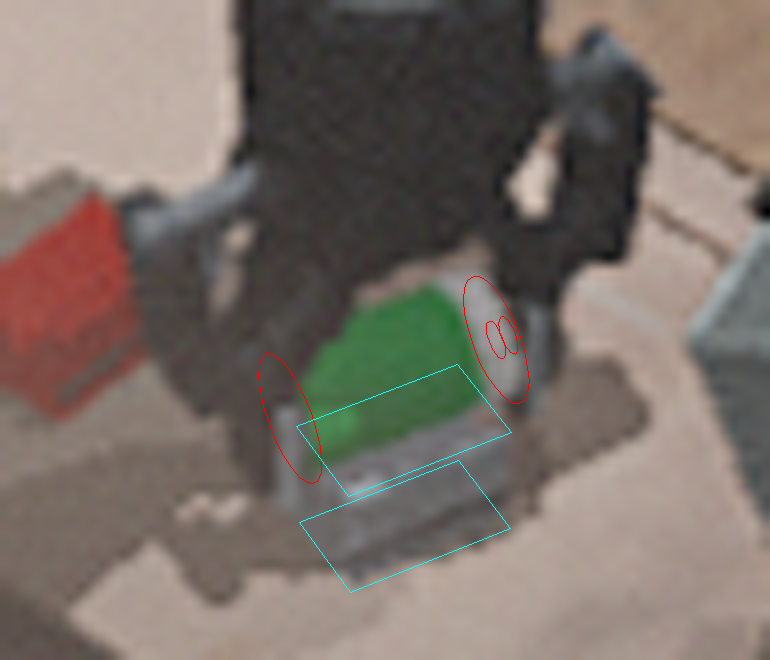

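Request:
{"name": "servo_tool", "arguments": {
  "increments": [
    {"dx": -0.05, "dy": -0.14, "dz": -0.1, "ax": 0, "ay": 0, "az": 0, "claw": 0},
    {"dx": -0.05, "dy": -0.14, "dz": -0.3, "ax": 0, "ay": 0, "az": 0, "claw": 0},
    {"dx": -0.05, "dy": -0.14, "dz": -0.4, "ax": 0, "ay": 0, "az": 0, "claw": 0},
    {"dx": -0.05, "dy": -0.14, "dz": -0.4, "ax": 0, "ay": 0, "az": 0, "claw": 0}
  ]
}}

```text
clock: 8.12
eef_pos: [473.8, 3.7, -10.7]
tool_rot: [-1.57, 0.0, -1.931]
force: [0.4, 1.2, -1.0]
width: 60.0
```

```bash
python3 - <<'E'
from h import *
st=read_state()
for k in('eef_pos','tool_rot','force','width','qpos'):print(k,st[k])
E
```

```text
eef_pos [473.84829435   3.70407004 -10.69228423]
tool_rot [-1.57049784e+00  1.73287193e-04 -1.93091235e+00]
force [ 0.41356391  1.18091121 -1.0111426 ]
width 59.950459809446976
qpos [-0.17866318  0.77500692  0.16621263  2.15333609 -0.4909658   0.2481587
  0.05860465]
```

Request:
{"name": "servo_tool", "arguments": {
  "increments": [
    {"dx": 0, "dy": 0, "dz": -0.1, "ax": 0, "ay": 0, "az": 0, "claw": 0},
    {"dx": 0, "dy": 0, "dz": -0.3, "ax": 0, "ay": 0, "az": 0, "claw": 0},
    {"dx": 0, "dy": 0, "dz": -0.3, "ax": 0, "ay": 0, "az": 0, "claw": 0}
  ]
}}

```text
clock: 8.37
eef_pos: [473.8, 3.2, -13.9]
tool_rot: [-1.57, -0.0, -1.931]
force: [-0.5, -1.5, 0.4]
width: 60.2
```

```bash
python3 - <<'E'
from h import *
st=read_state()
for k in('eef_pos','tool_rot','force','width','qpos'):print(k,st[k])
s=shot('scene','s14');zoom(s,'s14y',260,250,330,310,11)
E
```

```text
eef_pos [473.81008576   3.22844348 -13.88333155]
tool_rot [-1.57039107e+00 -3.98057748e-04 -1.93120145e+00]
force [-0.54315457 -1.48583973  0.36217767]
width 60.19814259919235
qpos [-0.18096897  0.78219292  0.17056777  2.15392972 -0.51705105  0.24336399
  0.084479  ]
```

View pics/s14y.png

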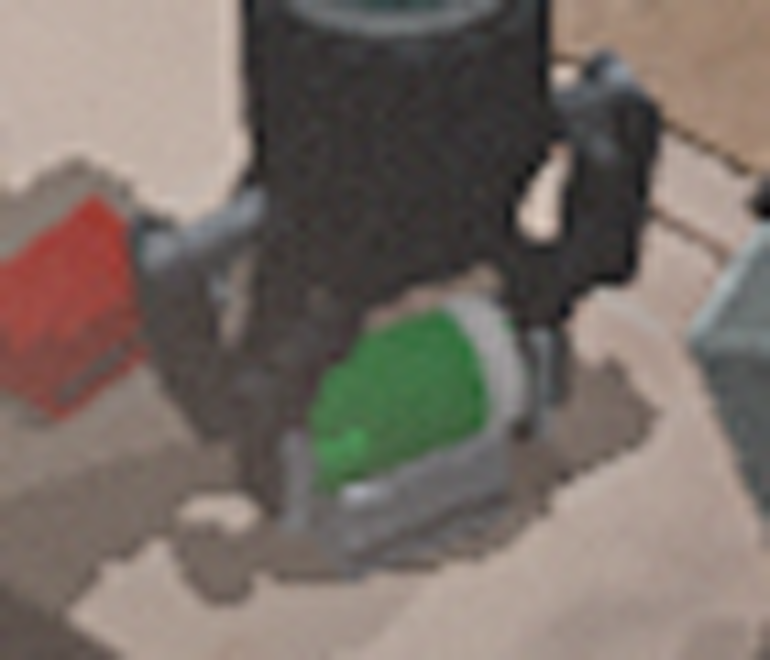

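Request:
{"name": "servo_tool", "arguments": {
  "increments": [
    {"dx": 0, "dy": 0, "dz": 0, "ax": 0, "ay": 0, "az": 0, "claw": -0.45},
    {"dx": 0, "dy": 0, "dz": 0, "ax": 0, "ay": 0, "az": 0, "claw": -0.6},
    {"dx": 0, "dy": 0, "dz": 0, "ax": 0, "ay": 0, "az": 0, "claw": -0.85},
    {"dx": 0, "dy": 0, "dz": 0, "ax": 0, "ay": 0, "az": 0, "claw": -0.85},
    {"dx": 0, "dy": 0, "dz": 0, "ax": 0, "ay": 0, "az": 0, "claw": -0.85}
  ]
}}

```text
clock: 8.83
eef_pos: [473.8, 3.8, -13.8]
tool_rot: [-1.571, 0.0, -1.931]
force: [-0.6, 0.2, 0.6]
width: 79.0
```

Request:
{"name": "servo_tool", "arguments": {
  "increments": [
    {"dx": 0, "dy": 0, "dz": 2, "ax": 0, "ay": 0, "az": 0, "claw": -0.85},
    {"dx": 0, "dy": 0, "dz": 5, "ax": 0, "ay": 0, "az": 0, "claw": -0.85},
    {"dx": 0, "dy": 0, "dz": 9, "ax": 0, "ay": 0, "az": 0, "claw": -0.85},
    {"dx": 0, "dy": 0, "dz": 11, "ax": 0, "ay": 0, "az": -0.12, "claw": -0.85},
    {"dx": 0, "dy": 0, "dz": 11, "ax": 0, "ay": 0, "az": -0.24, "claw": -0.85},
    {"dx": 0, "dy": 0, "dz": 11, "ax": 0, "ay": 0, "az": -0.36, "claw": -0.85},
    {"dx": 0, "dy": 0, "dz": 11, "ax": 0, "ay": 0, "az": -0.48, "claw": -0.85},
    {"dx": 0, "dy": 0, "dz": 11, "ax": 0, "ay": 0, "az": -0.6, "claw": -0.85}
  ]
}}

```text
clock: 9.5
eef_pos: [473.8, 4.0, 96.5]
tool_rot: [-1.571, 0.001, -2.536]
force: [0.5, -0.2, -1.0]
width: 79.3
```

```bash
python3 - <<'E'
from h import *
st=read_state()
for k in('eef_pos','tool_rot','force','width','qpos'):print(k,st[k])
s=shot('scene','s15');zoom(s,'s15y',260,250,330,310,11)
t=shot('top','t15');zoom(t,'t15y',290,250,390,330,8)
E
```

```text
eef_pos [473.76512262   4.00471871  96.5301535 ]
tool_rot [-1.57087877e+00  8.06192939e-04 -2.53643080e+00]
force [ 0.46761478 -0.15429032 -0.96873817]
width 79.33912475206414
qpos [-0.43269309  0.61741482  0.54370864  2.11090963 -0.59429854  0.56544525
 -0.42205074]
```

View pics/s15y.png

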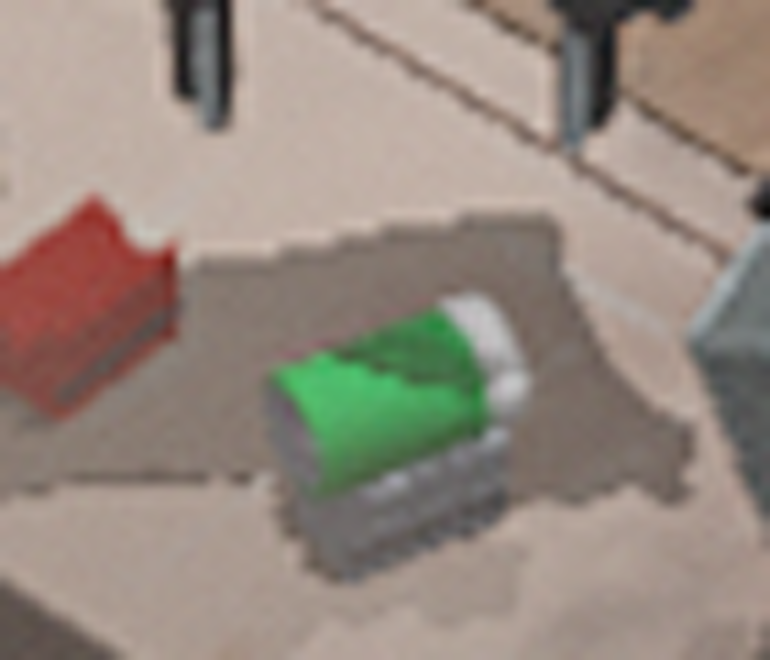

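View pics/t15y.png

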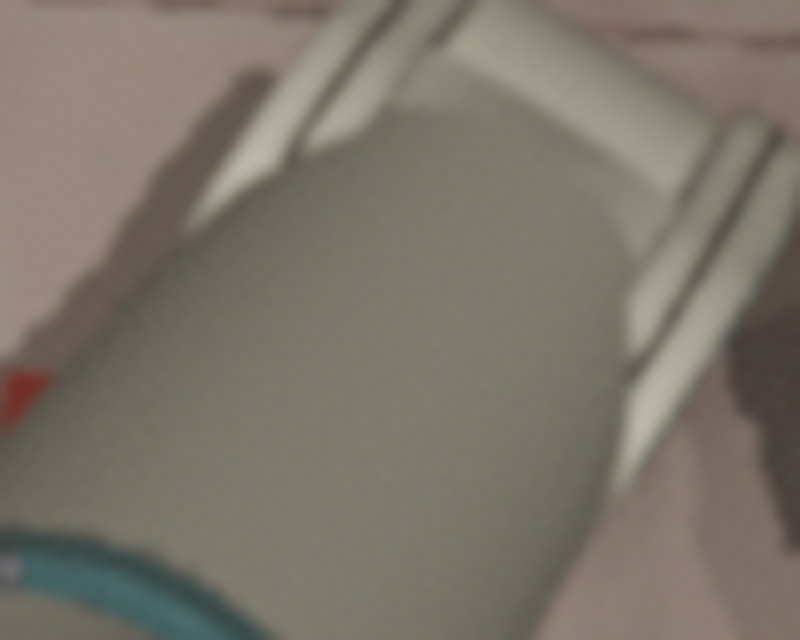

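```bash
python3 - <<'E'
from h import *
s=load('s15'); y=-.36
cur=[]
for c,col in (((473.8,3.8,44),(0,0,255)),((475,6,44),(255,255,0))):
    cur+=[(np.array(p),col) for p in cellpts(c,[np.cos(y),np.sin(y),0],[0,0,1])]
draw('s15y',s,(260,250),11,cur,'s15o')
E
```

```text
(no output)
```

View pics/s15o.png

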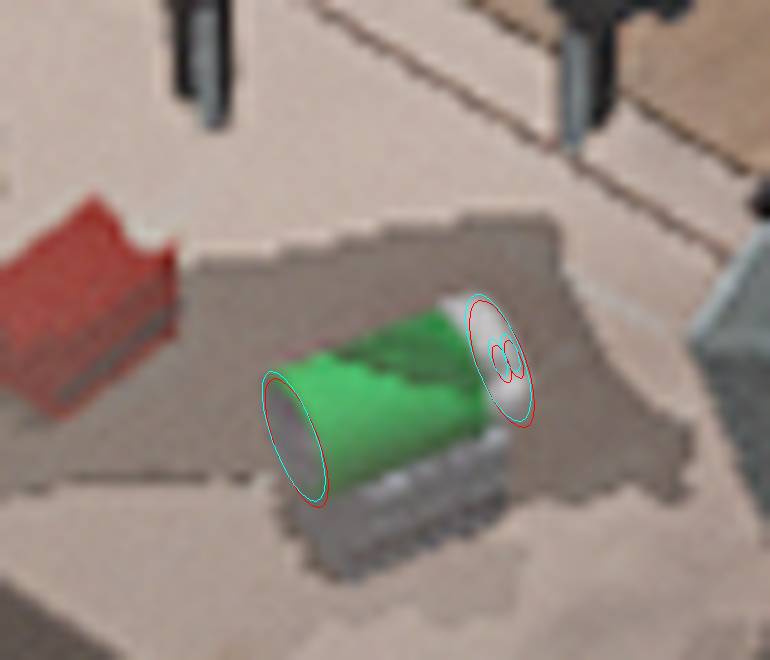

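Request:
{"name": "servo_tool", "arguments": {
  "increments": [
    {"dx": 0, "dy": 0, "dz": 0, "ax": 0, "ay": 0, "az": -0.12, "claw": -0.5},
    {"dx": 0, "dy": 0, "dz": 0, "ax": 0, "ay": 0, "az": -0.24, "claw": -0.5},
    {"dx": 0, "dy": 0, "dz": 0, "ax": 0, "ay": 0, "az": -0.36, "claw": -0.5},
    {"dx": 0, "dy": 0, "dz": 0, "ax": 0, "ay": 0, "az": -0.48, "claw": -0.5},
    {"dx": 0, "dy": 0, "dz": 0, "ax": 0, "ay": 0, "az": -0.6, "claw": -0.5},
    {"dx": 0, "dy": 0, "dz": 0, "ax": 0, "ay": 0, "az": -0.72, "claw": -0.5},
    {"dx": 0, "dy": 0, "dz": 0, "ax": 0, "ay": 0, "az": -0.84, "claw": -0.5},
    {"dx": 0, "dy": 0, "dz": 0, "ax": 0, "ay": 0, "az": -0.96, "claw": -0.5}
  ]
}}

```text
clock: 10.27
eef_pos: [473.5, 3.8, 96.1]
tool_rot: [-1.571, -0.001, 2.79]
force: [0.4, 0.1, -0.1]
width: 64.0
```

Request:
{"name": "servo_tool", "arguments": {
  "increments": [
    {"dx": 0, "dy": 0, "dz": 0, "ax": 0, "ay": 0, "az": 0, "claw": -0.5}
  ]
}}

```text
clock: 10.35
eef_pos: [473.4, 3.7, 95.8]
tool_rot: [-1.57, -0.001, 2.793]
force: [0.2, 0.0, 1.0]
width: 64.2
```

```bash
python3 - <<'E'
from h import *
st=read_state()
for k in('eef_pos','tool_rot','force','width','qpos'):print(k,st[k])
E
```

```text
eef_pos [473.42333647   3.73016656  95.84252677]
tool_rot [-1.56986131e+00 -6.92446190e-04  2.79289624e+00]
force [0.20149707 0.04884963 1.04418665]
width 64.17780015481797
qpos [-0.59087895  0.7052111   0.81504615  2.1147026  -0.83971625  0.68516033
 -1.11807304]
```

Request:
{"name": "servo_tool", "arguments": {
  "increments": [
    {"dx": 0.1, "dy": 0.1, "dz": -2, "ax": 0, "ay": 0, "az": -0.01, "claw": -0.5},
    {"dx": 0.1, "dy": 0.1, "dz": -5, "ax": 0, "ay": 0, "az": -0.01, "claw": -0.5},
    {"dx": 0.1, "dy": 0.1, "dz": -7, "ax": 0, "ay": 0, "az": -0.01, "claw": -0.5},
    {"dx": 0.1, "dy": 0.1, "dz": -9, "ax": 0, "ay": 0, "az": -0.01, "claw": -0.5},
    {"dx": 0.1, "dy": 0.1, "dz": -10.1, "ax": 0, "ay": 0, "az": -0.01, "claw": -0.5},
    {"dx": 0.1, "dy": 0.1, "dz": -10.1, "ax": 0, "ay": 0, "az": -0.01, "claw": -0.5},
    {"dx": 0.1, "dy": 0.1, "dz": -10.1, "ax": 0, "ay": 0, "az": -0.01, "claw": -0.5}
  ]
}}

```text
clock: 10.93
eef_pos: [474.5, 4.6, -4.9]
tool_rot: [-1.571, -0.001, 2.785]
force: [0.1, -0.2, -0.1]
width: 64.0
```

```bash
python3 - <<'E'
from h import *
st=read_state()
for k in('eef_pos','tool_rot','force','width','qpos'):print(k,st[k])
s=shot('scene','s16');zoom(s,'s16y',260,250,330,310,11)
E
```

```text
eef_pos [474.48872008   4.58190566  -4.89558759]
tool_rot [-1.57125652e+00 -1.05190930e-03  2.78531065e+00]
force [ 0.13377798 -0.24365957 -0.11900739]
width 63.983497221748884
qpos [-0.41066271  0.83215845  0.52632189  2.15574745 -1.05906868  0.44105015
 -0.94952025]
```

View pics/s16y.png

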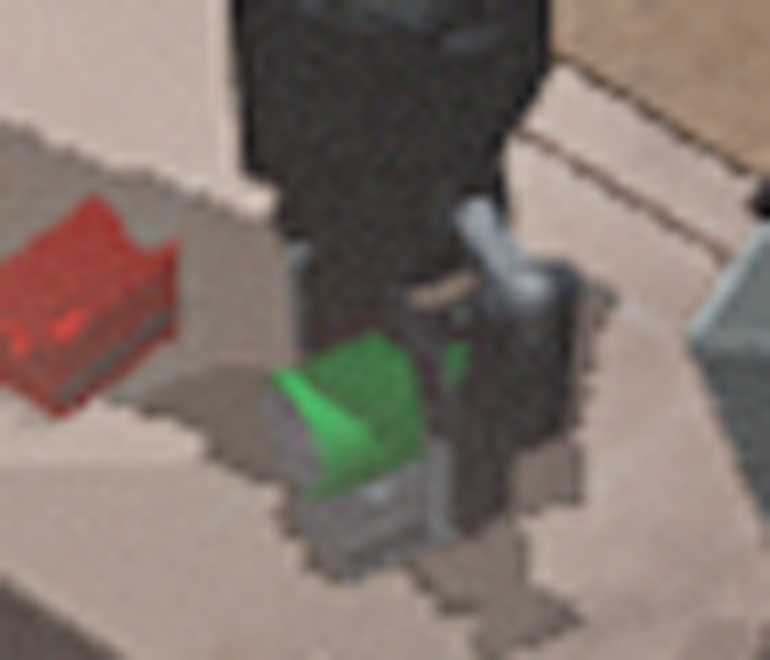

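Request:
{"name": "servo_tool", "arguments": {
  "increments": [
    {"dx": 0, "dy": 0, "dz": 0, "ax": 0, "ay": 0, "az": 0, "claw": -0.2},
    {"dx": 0, "dy": 0, "dz": 0, "ax": 0, "ay": 0, "az": 0, "claw": 0},
    {"dx": 0, "dy": 0, "dz": 0, "ax": 0, "ay": 0, "az": 0, "claw": 0.2},
    {"dx": 0, "dy": 0, "dz": 0, "ax": 0, "ay": 0, "az": 0, "claw": 0.6},
    {"dx": 0, "dy": 0, "dz": 0, "ax": 0, "ay": 0, "az": 0, "claw": 0.6},
    {"dx": 0, "dy": 0, "dz": 0, "ax": 0, "ay": 0, "az": 0, "claw": 0.6}
  ]
}}

```text
clock: 11.48
eef_pos: [475.0, 3.8, -3.9]
tool_rot: [-1.57, 0.002, 2.783]
force: [-1.5, -1.8, 5.5]
width: 32.5
```

```bash
python3 - <<'E'
from h import *
st=read_state()
for k in('eef_pos','tool_rot','force','width','qpos'):print(k,st[k])
s=shot('scene','s17');zoom(s,'s17y',260,250,330,310,11)
cur=[]
y=-.36
for c,col in (((474.5,4.6,44),(0,0,255)),):
    cur+=[(np.array(p),col) for p in cellpts(c,[np.cos(y),np.sin(y),0],[0,0,1])]
draw('s17y',s,(260,250),11,cur,'s17o')
E
```

```text
eef_pos [475.02838283   3.77075925  -3.94145255]
tool_rot [-1.57005036e+00  1.72130574e-03  2.78257120e+00]
force [-1.52380836 -1.77633945  5.52973518]
width 32.5303295038423
qpos [-0.41268121  0.83080403  0.52950392  2.15635103 -1.05953066  0.44035368
 -0.95149213]
```

View pics/s17o.png

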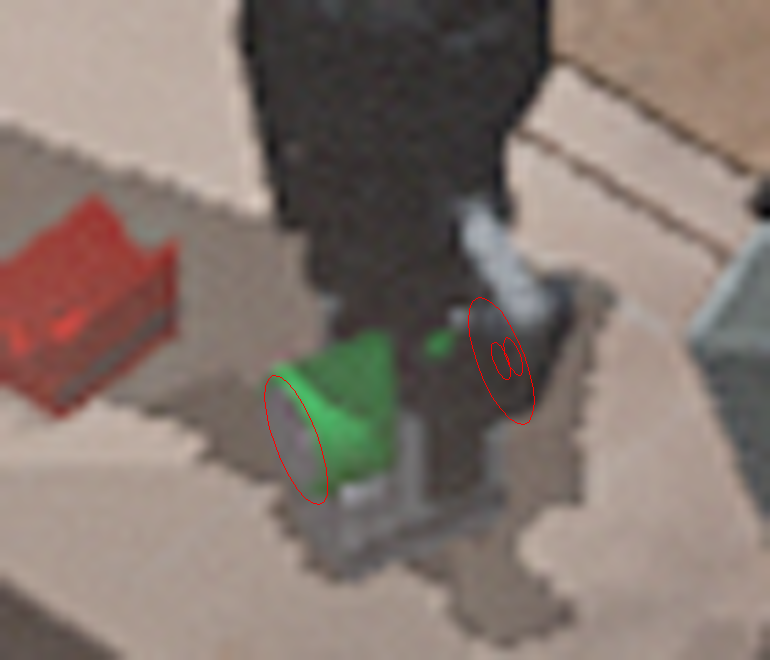

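Request:
{"name": "servo_tool", "arguments": {
  "increments": [
    {"dx": 0, "dy": 0, "dz": 1, "ax": 0, "ay": 0, "az": 0, "claw": 0.6},
    {"dx": 0, "dy": 0, "dz": 3, "ax": 0, "ay": 0, "az": 0, "claw": 0.6},
    {"dx": 0, "dy": 0, "dz": 6, "ax": 0, "ay": 0, "az": 0, "claw": 0.6},
    {"dx": 0, "dy": 0, "dz": 9, "ax": 0, "ay": 0, "az": 0.1, "claw": 0.6},
    {"dx": 0, "dy": 0, "dz": 12, "ax": 0, "ay": 0, "az": 0.2, "claw": 0.6},
    {"dx": 0, "dy": 0, "dz": 15, "ax": 0, "ay": 0, "az": 0.3, "claw": 0.6},
    {"dx": 0, "dy": 0, "dz": 18, "ax": 0, "ay": 0, "az": 0.4, "claw": 0.6},
    {"dx": 0, "dy": 0, "dz": 20.5, "ax": 0, "ay": 0, "az": 0.5, "claw": 0.6}
  ]
}}

```text
clock: 12.2
eef_pos: [474.5, 4.6, 202.2]
tool_rot: [-1.57, 0.001, -2.995]
force: [0.6, 0.7, -1.3]
width: 32.5
```

Request:
{"name": "servo_tool", "arguments": {
  "increments": [
    {"dx": 0, "dy": 0, "dz": 0, "ax": 0, "ay": 0, "az": 0.12, "claw": 0.6},
    {"dx": 0, "dy": 0, "dz": 0, "ax": 0, "ay": 0, "az": 0.24, "claw": 0.6},
    {"dx": 0, "dy": 0, "dz": 0, "ax": 0, "ay": 0, "az": 0.36, "claw": 0.6},
    {"dx": 0, "dy": 0, "dz": 0, "ax": 0, "ay": 0, "az": 0.48, "claw": 0.6},
    {"dx": 0, "dy": 0, "dz": 0, "ax": 0, "ay": 0, "az": 0.6, "claw": 0.6},
    {"dx": 0, "dy": 0, "dz": 0, "ax": 0, "ay": 0, "az": 0.72, "claw": 0.6},
    {"dx": 0, "dy": 0, "dz": 0, "ax": 0, "ay": 0, "az": 0.84, "claw": 0.6},
    {"dx": 0, "dy": 0, "dz": 0, "ax": 0, "ay": 0, "az": 0.96, "claw": 0.6}
  ]
}}

```text
clock: 12.87
eef_pos: [474.2, 4.8, 200.3]
tool_rot: [-1.571, -0.0, -2.034]
force: [0.7, -0.8, -1.9]
width: 32.7
```

```bash
python3 - <<'E'
from h import *
st=read_state()
for k in('eef_pos','tool_rot','force','width','qpos'):print(k,st[k])
s=shot('scene','s18');zoom(s,'s18y',240,170,350,270,7)
E
```

```text
eef_pos [474.16340518   4.82067652 200.27028809]
tool_rot [-1.57123528e+00 -1.43221677e-04 -2.03428439e+00]
force [ 0.71904645 -0.76733503 -1.91522047]
width 32.65604012409045
qpos [-0.45401727  0.42916713  0.53944623  2.00516331 -0.30674967  0.78665789
 -0.19881406]
```

View pics/s18y.png

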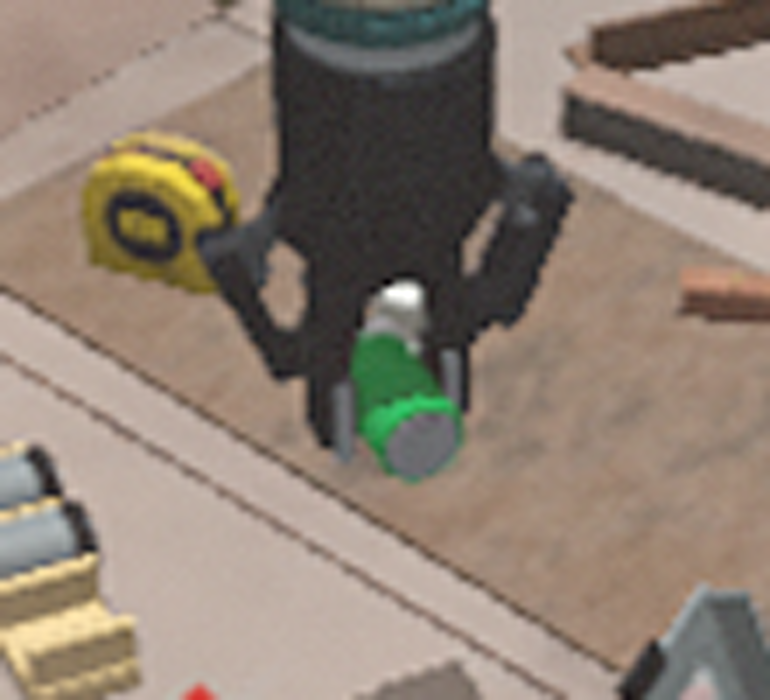

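Request:
{"name": "servo_tool", "arguments": {
  "increments": [
    {"dx": 0.4, "dy": -2.5, "dz": 0, "ax": 0, "ay": 0, "az": 0.1, "claw": 0.6},
    {"dx": 0.8, "dy": -6, "dz": 0, "ax": 0, "ay": 0, "az": 0.2, "claw": 0.6},
    {"dx": 1.2, "dy": -9.5, "dz": 0, "ax": 0, "ay": 0, "az": 0.3, "claw": 0.6},
    {"dx": 1.6, "dy": -13, "dz": 0, "ax": 0, "ay": 0, "az": 0.4, "claw": 0.6},
    {"dx": 2, "dy": -16.5, "dz": 0, "ax": 0, "ay": 0, "az": 0.52, "claw": 0.6},
    {"dx": 2.4, "dy": -20, "dz": 0, "ax": 0, "ay": 0, "az": 0.64, "claw": 0.6},
    {"dx": 2.8, "dy": -21.1, "dz": 0, "ax": 0, "ay": 0, "az": 0.714, "claw": 0.6},
    {"dx": 2.8, "dy": -21.1, "dz": 0, "ax": 0, "ay": 0, "az": 0.714, "claw": 0.6}
  ]
}}

```text
clock: 13.58
eef_pos: [502.4, -211.3, 200.4]
tool_rot: [-1.571, -0.003, -1.333]
force: [0.5, -0.1, -2.2]
width: 32.4
```

Request:
{"name": "servo_tool", "arguments": {
  "increments": [
    {"dx": 0, "dy": 0, "dz": 0, "ax": 0, "ay": 0, "az": 0, "claw": 0.6}
  ]
}}

```text
clock: 13.67
eef_pos: [502.0, -206.6, 199.9]
tool_rot: [-1.572, 0.001, -1.332]
force: [-0.8, 0.2, -0.6]
width: 32.7
```

```bash
python3 - <<'E'
from h import *
st=read_state()
for k in('eef_pos','tool_rot','force','width','qpos'):print(k,st[k])
s=shot('scene','s19');zoom(s,'s19y',290,200,420,360,4.8)
E
```

```text
eef_pos [ 502.04975651 -206.59045066  199.85865356]
tool_rot [-1.57166115e+00  9.99491999e-04 -1.33155870e+00]
force [-0.79828721  0.15664978 -0.6056964 ]
width 32.67442109928636
qpos [ 0.12030376  0.49734937  0.32467452  1.8274329  -0.20423326  0.85070977
  0.78309361]
```

View pics/s19y.png

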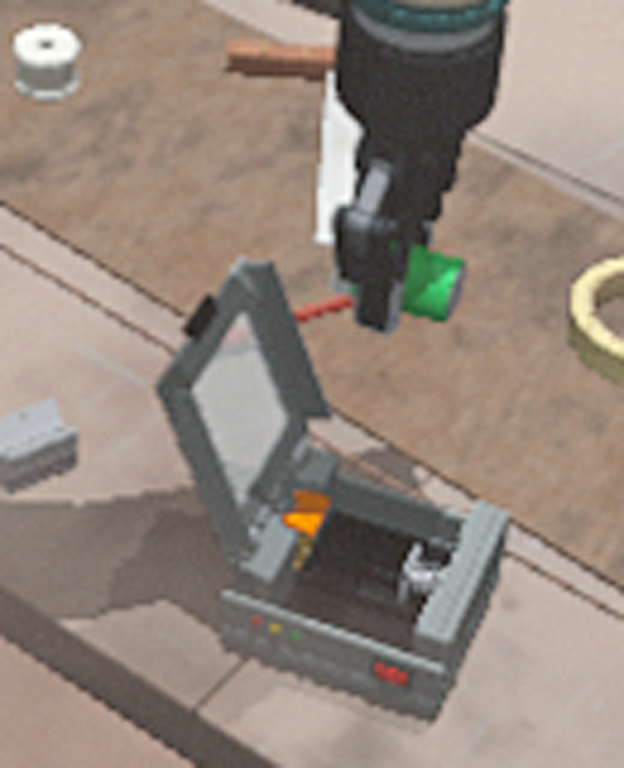

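Request:
{"name": "servo_tool", "arguments": {
  "increments": [
    {"dx": 0, "dy": 0, "dz": 0, "ax": 0.1, "ay": 0.026, "az": 0.01, "claw": 0.6},
    {"dx": 0, "dy": 0, "dz": 0, "ax": 0.2, "ay": 0.052, "az": 0.01, "claw": 0.6},
    {"dx": 0, "dy": 0, "dz": 0, "ax": 0.3, "ay": 0.078, "az": 0.01, "claw": 0.6},
    {"dx": 0, "dy": 0, "dz": 0, "ax": 0.407, "ay": 0.104, "az": 0.01, "claw": 0.6},
    {"dx": 0, "dy": 0, "dz": 0, "ax": 0.407, "ay": 0.104, "az": 0.01, "claw": 0.6},
    {"dx": 0, "dy": 0, "dz": 0, "ax": 0.407, "ay": 0.104, "az": 0.01, "claw": 0.6}
  ]
}}

```text
clock: 14.22
eef_pos: [502.2, -206.4, 198.7]
tool_rot: [-1.575, 0.421, -1.32]
force: [0.7, 1.1, -1.4]
width: 32.3
```

```bash
cat >> h.py <<'E'
from scipy.spatial.transform import Rotation as Rot
def tool(st): 
    return st['eef_pos'], Rot.from_euler('xyz',st['tool_rot']).as_matrix()
E
python3 - <<'E'
from h import *
st=read_state()
for k in('eef_pos','tool_rot','force','width','qpos'):print(k,st[k])
s=shot('scene','s20');zoom(s,'s20y',320,200,420,300,7.8)
t=shot('top','t20');zoom(t,'t20y',360,220,460,320,7.8)
p,R=tool(st); print(R.round(3))
up=-R[:,1]; x=R[:,0]  # cell axis
u=-x if (-x)[1]>0 else x
print('cell axis',u,'elev',np.degrees(np.arcsin(u[2])))
for n,im,o in(('s20',s,(320,200)),('t20',t,(360,220))):
    cur=[]
    for c,col in ((p+48*up,(0,0,255)),(p+[0,0,33]+15*up,(255,255,0))):
        cur+=[(np.array(q),col) for q in cellpts(c,u,up)]
    draw(n+'y',im,o,7.8,cur,n+'o')
E
```

```text
eef_pos [ 502.24039835 -206.43339181  198.69318412]
tool_rot [-1.57464914  0.42092711 -1.32042079]
force [ 0.65373192  1.14657699 -1.36260961]
width 32.34664363952481
qpos [ 0.42871343  0.67162824  0.18538376  1.56556994 -0.40608283  1.27060461
  1.03633469]
[[ 0.226 -0.105  0.968]
 [-0.884  0.395  0.249]
 [-0.409 -0.913 -0.004]]
cell axis [-0.22614028  0.88425169  0.40860681] elev 24.117347062884495
```

View pics/s20o.png

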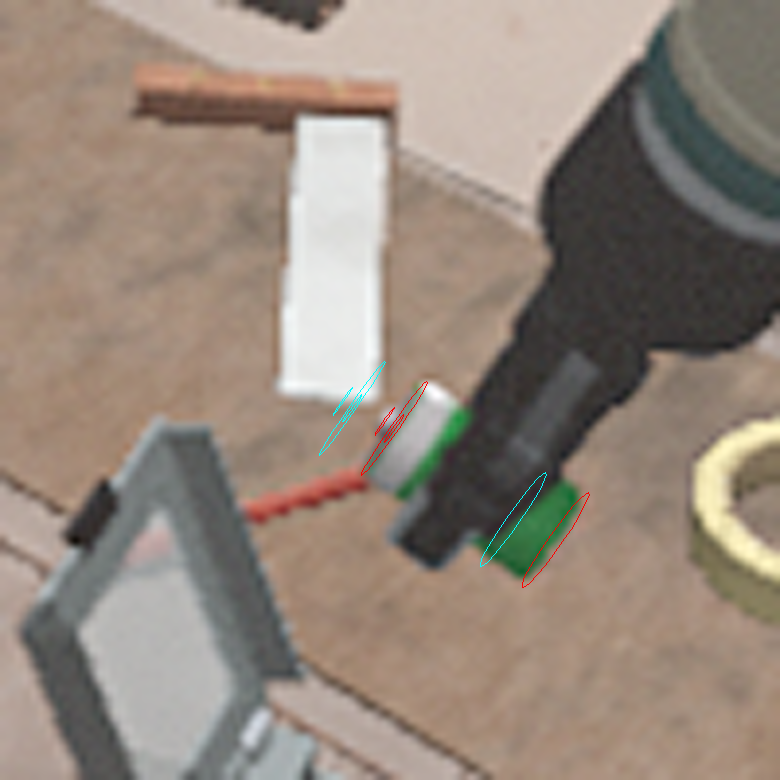

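View pics/t20o.png

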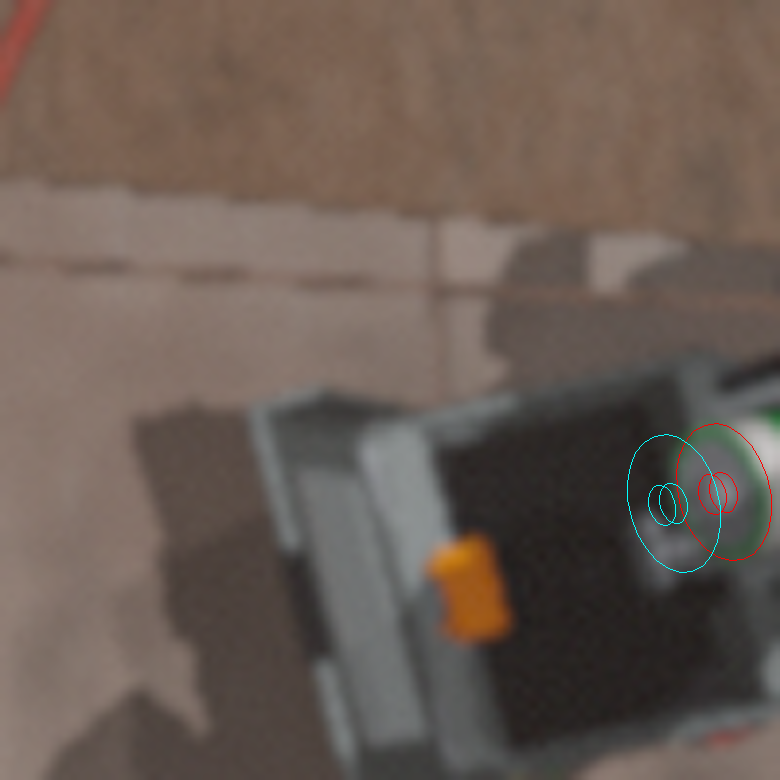

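```bash
cat > traj.py <<'E'
from h import *
bay=np.array([502.5,-206.3,46.]); Y=1.822
e=np.array([np.cos(Y),np.sin(Y),0]); yb=np.array([-np.sin(Y),np.cos(Y),0]); zz=np.array([0,0,1.])
OFF=48.
def pose(th,C,yoff=0):
    up=-np.sin(th)*e+np.cos(th)*zz
    return bay+C[0]*e+yoff*yb+C[1]*zz-OFF*up
def CfromF(F,th): return np.array([F[0]+30.75*np.cos(th),F[1]+30.75*np.sin(th)])
def cur():
    st=read_state(); p,R=tool(st); up=-R[:,1]; u=-R[:,0]
    c=p+OFF*up-bay
    return st,p,R,np.array([c@e,c@yb,c@zz]),np.arcsin(u[2]),np.arctan2(u[1],u[0])
def report():
    st,p,R,c,th,y=cur()
    F=c-30.75*np.array([np.cos(th),0,np.sin(th)])
    print('C',c.round(1),'F',F.round(1),'th',round(np.degrees(th),1),'yaw',round(y,3),'force bay',[round(float(st['force']@a),1) for a in(e,yb,zz)],'w',round(st['width'],1),'t',st['clock'])
    print('q',st['qpos'].round(2),'eef',p.round(1)); return c,th,y
E
python3 - <<'E'
from traj import *
c,th,y=report(); st,p,R,*_=cur()
t=np.radians(24)
A=pose(t,CfromF((-21,21),t)); print('A',A,'delta cm',(A-p)/10)
for d in(0,5,10,15):
    B=pose(t,CfromF((-29.2-d,21),t)); print(d,(B-A)/10)
B0=pose(t,CfromF((-44.2,21),t))
for l in np.linspace(0,1,9):
    q=t*(1-l);Fz=21*(1-l);F=(-25.2-15-(Fz-12)*np.tan(q),Fz)
    P=pose(q,CfromF(F,q)); r=(q-t)*-yb
    cor=F[0]+58*np.cos(q)+17*np.sin(q); nub=F[0]+61.5*np.cos(q)+5*np.sin(q)
    print(l,'F',np.round(F,1),'can',round(cor,1),round(Fz+58*np.sin(q)-17*np.cos(q),1),'nub',round(nub,1),'dcm',((P-B0)/10).round(2),'rot',r.round(3))
E
```

```text
C [-17.5  -1.1 198. ] F [-45.6  -1.1 185.5] th 24.1 yaw 1.826 force bay [0.7, -0.2, -1.1] w 32.6 t 14.3167
q [ 0.43  0.67  0.18  1.57 -0.41  1.27  1.04] eef [ 503.  -204.   200.2]
A [ 495.88433796 -180.52045495   35.65696981] delta cm [ -0.70685079   2.35067588 -16.45662887]
0 [ 0.20382743 -0.79426342  0.        ]
5 [ 0.32811244 -1.27857038  0.        ]
10 [ 0.45239746 -1.76287735  0.        ]
15 [ 0.57668248 -2.24718431  0.        ]
0.0 F [-44.2  21. ] can 15.7 29.1 nub 14.0 dcm [ 0. -0.  0.] rot [ 0.  0. -0.]
0.125 F [-42.6  18.4] can 17.6 23.3 nub 16.6 dcm [ 0.   -0.01 -0.51] rot [-0.051 -0.013  0.   ]
0.25 F [-41.4  15.8] can 19.0 17.5 nub 18.6 dcm [ 0.02 -0.07 -1.01] rot [-0.101 -0.026  0.   ]
0.375 F [-40.5  13.1] can 19.9 11.7 nub 20.2 dcm [ 0.04 -0.17 -1.49] rot [-0.152 -0.039  0.   ]
0.5 F [-39.9  10.5] can 20.4 5.9 nub 21.3 dcm [ 0.08 -0.31 -1.97] rot [-0.203 -0.052  0.   ]
0.625 F [-39.5   7.9] can 20.4 0.2 nub 22.0 dcm [ 0.13 -0.49 -2.44] rot [-0.254 -0.065  0.   ]
0.75 F [-39.5   5.2] can 20.0 -5.6 nub 22.2 dcm [ 0.18 -0.71 -2.89] rot [-0.304 -0.078  0.   ]
0.875 F [-39.7   2.6] can 19.1 -11.3 nub 22.0 dcm [ 0.25 -0.96 -3.34] rot [-0.355 -0.091  0.   ]
1.0 F [-40.2   0. ] can 17.8 -17.0 nub 21.3 dcm [ 0.32 -1.25 -3.77] rot [-0.406 -0.104  0.   ]
```

Request:
{"name": "servo_tool", "arguments": {
  "increments": [
    {"dx": 0, "dy": 0, "dz": 0, "ax": 0, "ay": 0, "az": 0, "claw": 0.6},
    {"dx": 0, "dy": 0, "dz": 0, "ax": 0, "ay": 0, "az": 0, "claw": 0.6}
  ]
}}

```text
clock: 14.48
eef_pos: [503.2, -204.3, 201.0]
tool_rot: [-1.57, 0.42, -1.314]
force: [0.0, -0.3, -2.6]
width: 32.5
```

```bash
python3 - <<'E'
from traj import *
report()
E
```

```text
C [-17.8  -1.2 198.9] F [-45.9  -1.2 186.3] th 24.0 yaw 1.828 force bay [-0.3, 0.0, -2.6] w 32.5 t 14.4833
q [ 0.43  0.67  0.18  1.57 -0.41  1.27  1.04] eef [ 503.2 -204.3  201. ]
```

Request:
{"name": "servo_tool", "arguments": {
  "increments": [
    {"dx": -0.4, "dy": 1.2, "dz": -2, "ax": 0, "ay": 0, "az": -0.006, "claw": 0.6},
    {"dx": -0.73, "dy": 2.38, "dz": -5, "ax": 0, "ay": 0, "az": -0.006, "claw": 0.6},
    {"dx": -0.73, "dy": 2.38, "dz": -7.5, "ax": 0, "ay": 0, "az": -0.006, "claw": 0.6},
    {"dx": -0.73, "dy": 2.38, "dz": -8.5, "ax": 0, "ay": 0, "az": -0.006, "claw": 0.6},
    {"dx": -0.73, "dy": 2.38, "dz": -8.5, "ax": 0, "ay": 0, "az": -0.006, "claw": 0.6},
    {"dx": -0.73, "dy": 2.38, "dz": -8.5, "ax": 0, "ay": 0, "az": -0.006, "claw": 0.6}
  ]
}}

```text
clock: 14.98
eef_pos: [495.9, -182.6, 115.8]
tool_rot: [-1.571, 0.419, -1.322]
force: [0.8, 0.6, -0.9]
width: 32.5
```

```bash
python3 - <<'E'
from traj import *
report(); st,p,R,*_=cur()
s=shot('scene','s21');zoom(s,'s21y',310,220,410,345,6)
t=shot('top','t21');zoom(t,'t21y',370,240,470,330,7.8)
up=-R[:,1];u=-R[:,0]
for n,im,o,k in(('s21',s,(310,220),6),('t21',t,(370,240),7.8)):
    cur_=[(np.array(q),(0,0,255)) for q in cellpts(p+48*up,u,up)]
    W=lambda q: bay*[1,1,0]+q[0]*e+q[1]*yb+q[2]*zz
    cur_+=[(np.array([W((24.3,-14,68.7)),W((24.3,14,68.7))]),(255,255,0)),(np.array([W((-25.2,-11,58)),W((-25.2,11,58))]),(255,255,0)),(np.array([W((-45,-50,64)),W((-45,50,64))]),(255,255,0)),(np.array([W((33,-50,64)),W((33,50,64))]),(255,255,0))]
    draw(n+'y',im,o,k,cur_,n+'o')
E
```

```text
C [  5.    0.5 113.7] F [-23.1   0.5 101.2] th 24.0 yaw 1.819 force bay [0.4, -0.9, -0.9] w 32.5 t 14.9833
q [ 0.42  0.75  0.16  1.69 -0.45  1.07  1.09] eef [ 495.9 -182.6  115.8]
```

View pics/s21o.png

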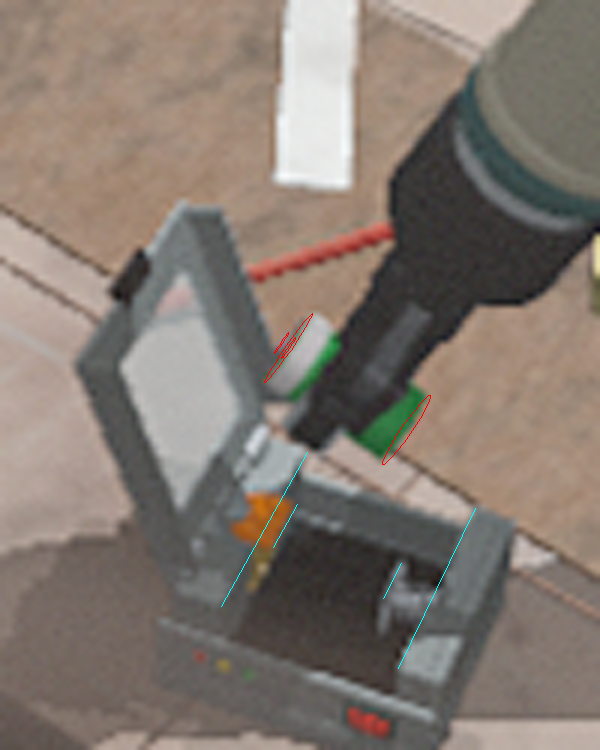

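View pics/t21o.png

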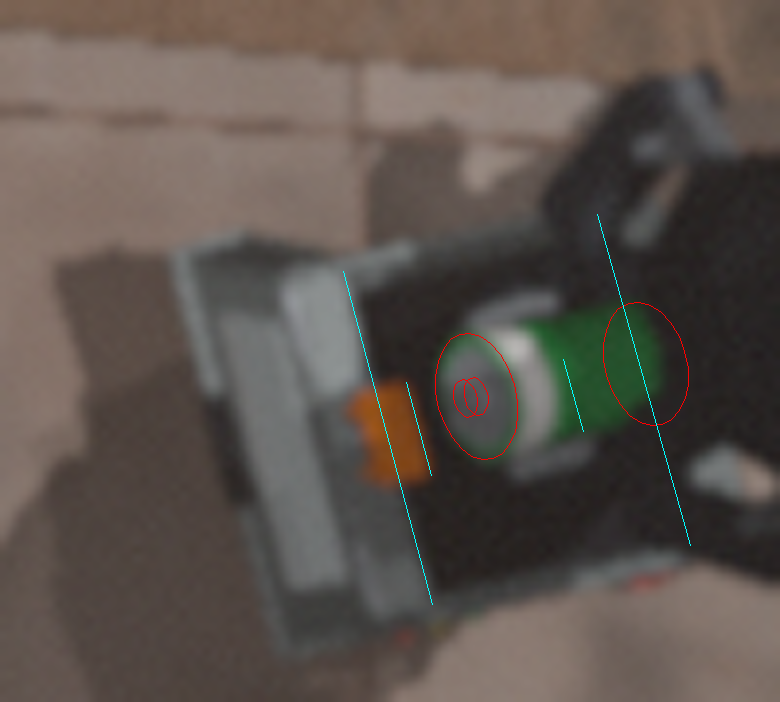

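Request:
{"name": "servo_tool", "arguments": {
  "increments": [
    {"dx": 0, "dy": 0.2, "dz": -2, "ax": 0, "ay": 0, "az": 0, "claw": 0.6},
    {"dx": 0, "dy": 0.2, "dz": -4.5, "ax": 0, "ay": 0, "az": 0, "claw": 0.6},
    {"dx": 0, "dy": 0.2, "dz": -6.5, "ax": 0, "ay": 0, "az": 0, "claw": 0.6},
    {"dx": 0, "dy": 0.2, "dz": -7.5, "ax": 0, "ay": 0, "az": 0, "claw": 0.6},
    {"dx": 0, "dy": 0.2, "dz": -7.9, "ax": 0, "ay": 0, "az": 0, "claw": 0.6},
    {"dx": 0, "dy": 0.2, "dz": -7.9, "ax": 0, "ay": 0, "az": 0, "claw": 0.6},
    {"dx": 0, "dy": 0.2, "dz": -7.9, "ax": 0, "ay": 0, "az": 0, "claw": 0.6}
  ]
}}

```text
clock: 15.67
eef_pos: [496.3, -181.1, 37.2]
tool_rot: [-1.57, 0.419, -1.322]
force: [-0.4, -0.8, -1.2]
width: 32.3
```

```bash
cat >> traj.py <<'E'
def look(tag):
    st,p,R,*_=cur()
    s=shot('scene','s'+tag);zoom(s,'s%sy'%tag,320,250,410,340,8)
    t=shot('top','t'+tag);zoom(t,'t%sy'%tag,380,250,470,330,8)
    up=-R[:,1];u=-R[:,0]
    W=lambda q: bay*[1,1,0]+q[0]*e+q[1]*yb+q[2]*zz
    for n,im,o,k in(('s'+tag,s,(320,250),8),('t'+tag,t,(380,250),8)):
        c_=[(np.array(q),(0,0,255)) for q in cellpts(p+OFF*up,u,up)]
        c_+=[(np.array([W((24.3,-14,68.7)),W((24.3,14,68.7))]),(255,255,0)),(np.array([W((-45,-50,64)),W((-45,50,64))]),(255,255,0)),(np.array([W((33,-50,64)),W((33,50,64))]),(255,255,0))]
        draw(n+'y',im,o,k,c_,n+'o')
E
python3 - <<'E'
from traj import *
report(); look('22')
E
```

```text
C [ 6.4 -0.1 35.1] F [-21.6  -0.1  22.6] th 24.0 yaw 1.819 force bay [-0.7, 0.6, -1.2] w 32.3 t 15.6667
q [ 0.43  0.86  0.13  1.72 -0.49  0.94  1.15] eef [ 496.3 -181.1   37.2]
```

View pics/s22o.png

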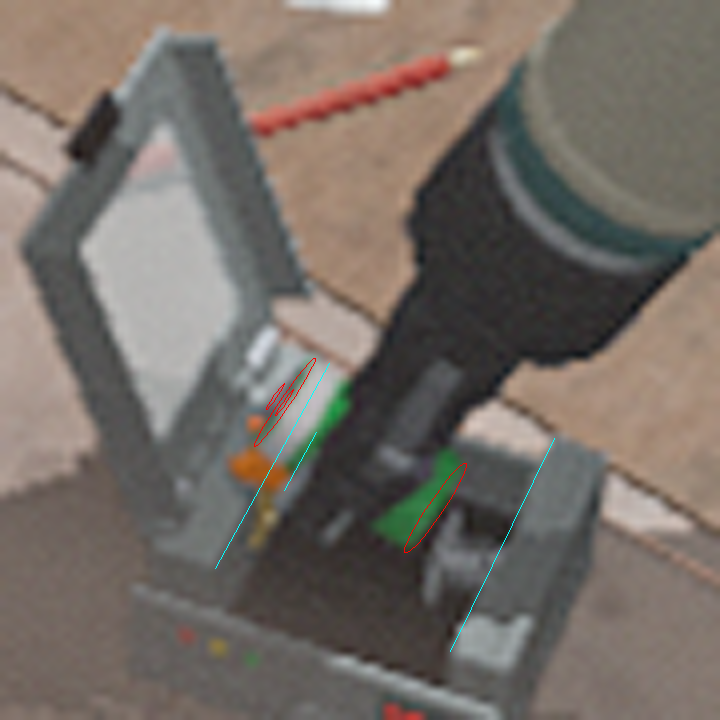

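View pics/t22o.png

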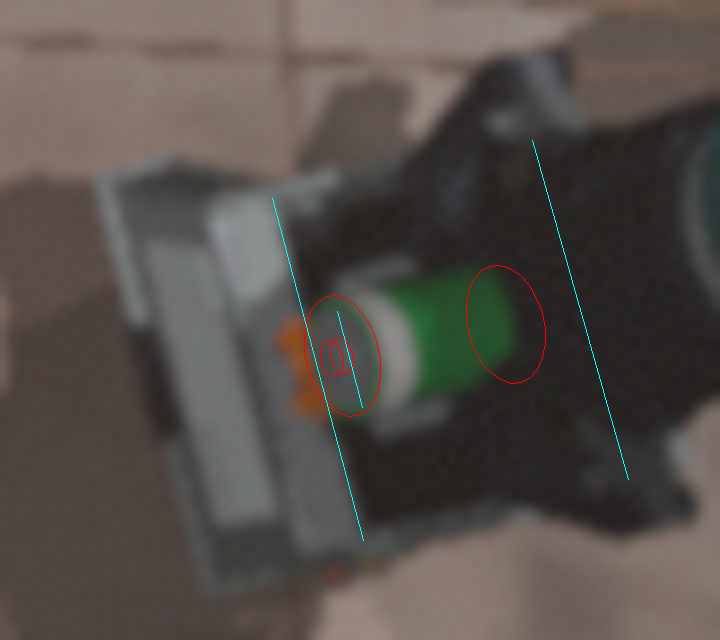

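Request:
{"name": "servo_tool", "arguments": {
  "increments": [
    {"dx": 0, "dy": 0, "dz": -0.15, "ax": 0, "ay": 0, "az": 0, "claw": 0.6},
    {"dx": 0.1, "dy": -0.39, "dz": -0.15, "ax": 0, "ay": 0, "az": 0, "claw": 0.6},
    {"dx": 0.2, "dy": -0.77, "dz": -0.15, "ax": 0, "ay": 0, "az": 0, "claw": 0.6},
    {"dx": 0.3, "dy": -1.16, "dz": -0.15, "ax": 0, "ay": 0, "az": 0, "claw": 0.6},
    {"dx": 0.37, "dy": -1.45, "dz": -0.15, "ax": 0, "ay": 0, "az": 0, "claw": 0.6},
    {"dx": 0.37, "dy": -1.45, "dz": -0.15, "ax": 0, "ay": 0, "az": 0, "claw": 0.6},
    {"dx": 0.37, "dy": -1.45, "dz": -0.15, "ax": 0, "ay": 0, "az": 0, "claw": 0.6}
  ]
}}

```text
clock: 16.35
eef_pos: [499.0, -193.6, 35.0]
tool_rot: [-1.571, 0.423, -1.322]
force: [0.4, 5.1, 1.4]
width: 32.6
```

```bash
python3 - <<'E'
from traj import *
report()
look('23')
E
```

```text
C [-6.5  0.2 32.8] F [-34.5   0.2  20.1] th 24.2 yaw 1.819 force bay [4.8, -1.6, 1.4] w 32.6 t 16.35
q [ 0.45  0.87  0.13  1.69 -0.48  0.96  1.15] eef [ 499.  -193.6   35. ]
```

View pics/s23o.png

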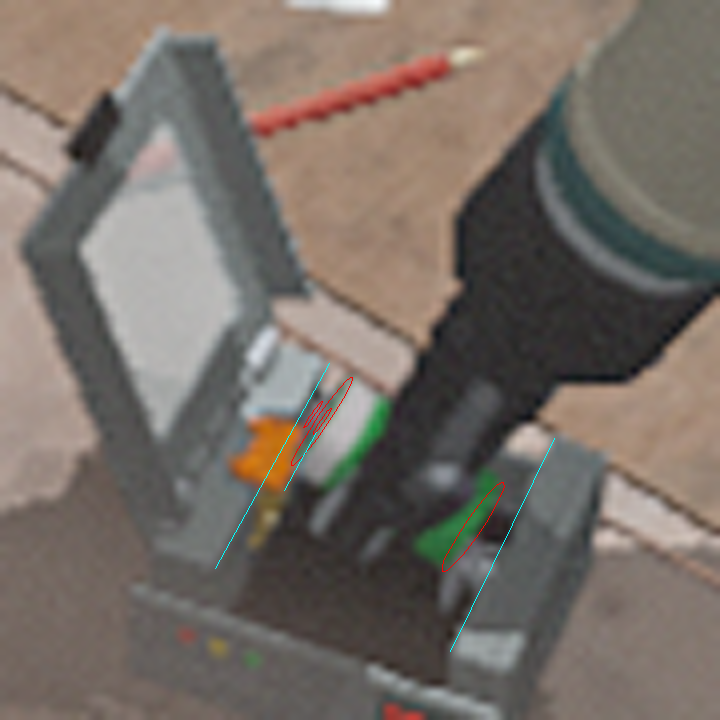

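View pics/t23o.png

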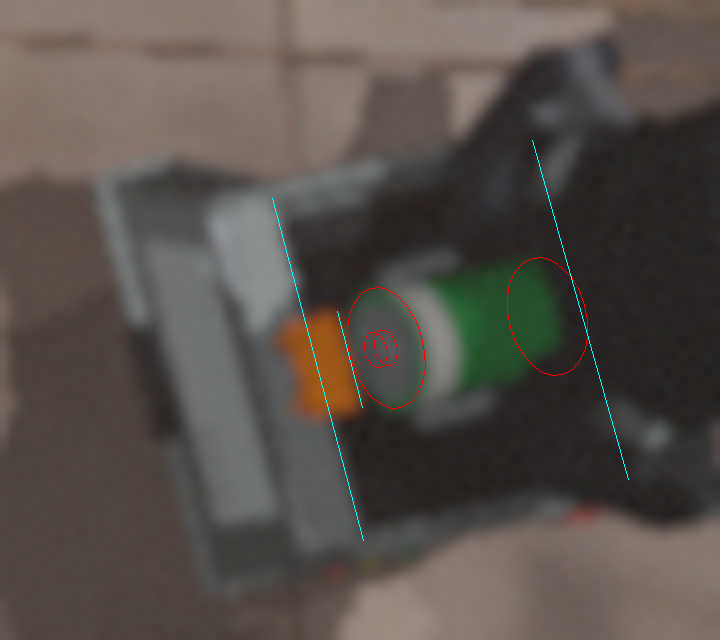

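Request:
{"name": "servo_tool", "arguments": {
  "increments": [
    {"dx": 0.06, "dy": -0.24, "dz": 0, "ax": 0, "ay": 0, "az": 0, "claw": 0.6},
    {"dx": 0.12, "dy": -0.48, "dz": 0, "ax": 0, "ay": 0, "az": 0, "claw": 0.6},
    {"dx": 0.19, "dy": -0.73, "dz": 0, "ax": 0, "ay": 0, "az": 0, "claw": 0.6},
    {"dx": 0.25, "dy": -0.97, "dz": 0, "ax": 0, "ay": 0, "az": 0, "claw": 0.6},
    {"dx": 0.25, "dy": -0.97, "dz": 0, "ax": 0, "ay": 0, "az": 0, "claw": 0.6},
    {"dx": 0.25, "dy": -0.97, "dz": 0, "ax": 0, "ay": 0, "az": 0, "claw": 0.6}
  ]
}}

```text
clock: 16.95
eef_pos: [501.0, -201.3, 35.2]
tool_rot: [-1.572, 0.426, -1.321]
force: [-1.8, 8.3, 2.9]
width: 32.4
```

```bash
python3 - <<'E'
from traj import *
report()
look('24')
E
```

```text
C [-14.6   0.2  32.9] F [-42.6   0.2  20.2] th 24.4 yaw 1.82 force bay [8.5, -0.3, 2.9] w 32.4 t 16.95
q [ 0.46  0.88  0.13  1.67 -0.48  0.98  1.15] eef [ 501.  -201.3   35.2]
```

View pics/s24o.png

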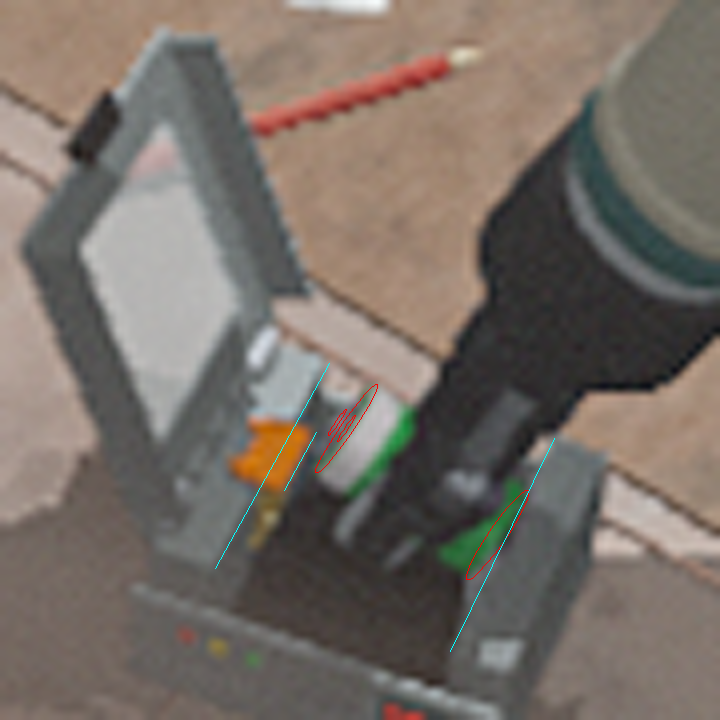

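Request:
{"name": "servo_tool", "arguments": {
  "increments": [
    {"dx": 0.04, "dy": -0.16, "dz": 0, "ax": 0, "ay": 0, "az": 0, "claw": 0.6},
    {"dx": 0.05, "dy": -0.18, "dz": -0.5, "ax": -0.051, "ay": -0.013, "az": 0, "claw": 0.6},
    {"dx": 0.06, "dy": -0.24, "dz": -1.0, "ax": -0.101, "ay": -0.026, "az": 0, "claw": 0.6},
    {"dx": 0.08, "dy": -0.34, "dz": -1.47, "ax": -0.152, "ay": -0.039, "az": 0, "claw": 0.6},
    {"dx": 0.12, "dy": -0.48, "dz": -1.95, "ax": -0.203, "ay": -0.052, "az": 0, "claw": 0.6},
    {"dx": 0.12, "dy": -0.48, "dz": -1.95, "ax": -0.203, "ay": -0.052, "az": 0, "claw": 0.6}
  ]
}}

```text
clock: 17.55
eef_pos: [501.3, -203.1, 15.5]
tool_rot: [-1.572, 0.217, -1.318]
force: [-1.6, 8.8, 2.6]
width: 32.1
```

```bash
python3 - <<'E'
from traj import *
c,th,y=report()
F=c-30.75*np.array([np.cos(th),0,np.sin(th)])
print('d',-25.2-(F[0]+(F[2]-12)*np.tan(th)),'nubmax',F[0]+61.5*np.cos(th)+5*np.sin(th),'can',F[0]+58*np.cos(th)+17*np.sin(th))
look('25')
E
```

```text
C [-6.9  0.2 16.4] F [-37.    0.2   9.8] th 12.4 yaw 1.824 force bay [8.9, -0.7, 2.6] w 32.1 t 17.55
q [ 0.33  0.83  0.18  1.82 -0.47  0.7   1.11] eef [ 501.3 -203.1   15.5]
d 12.265187446750854 nubmax 24.158079946567625 can 23.31894293521232
```

View pics/s25o.png

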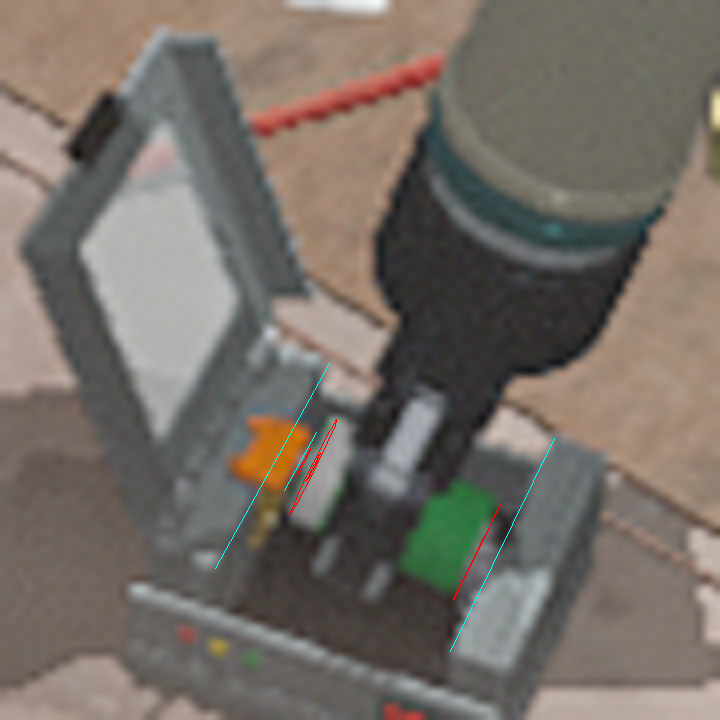

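View pics/t25o.png

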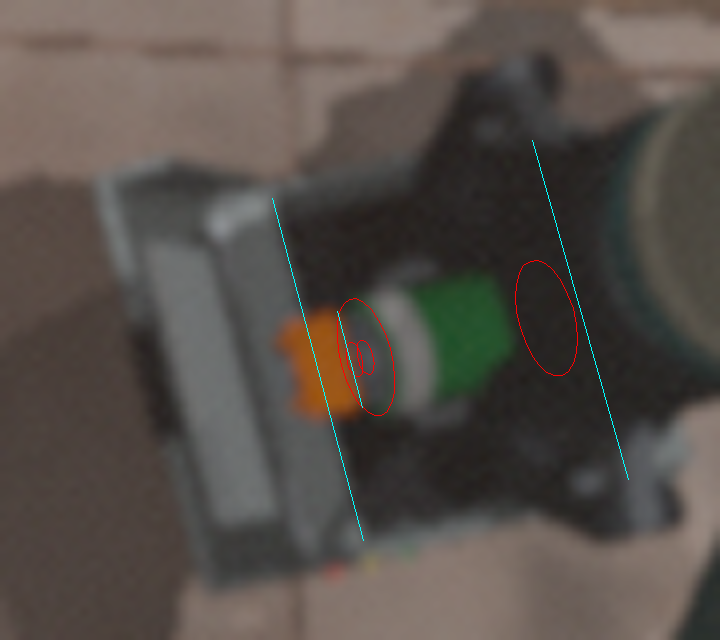

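Request:
{"name": "servo_tool", "arguments": {
  "increments": [
    {"dx": 0.05, "dy": -0.19, "dz": 0, "ax": 0, "ay": 0, "az": 0, "claw": 0.6},
    {"dx": 0.1, "dy": -0.37, "dz": -0.47, "ax": -0.051, "ay": -0.013, "az": 0, "claw": 0.6},
    {"dx": 0.15, "dy": -0.59, "dz": -0.92, "ax": -0.101, "ay": -0.026, "az": 0, "claw": 0.6},
    {"dx": 0.22, "dy": -0.84, "dz": -1.35, "ax": -0.152, "ay": -0.039, "az": 0, "claw": 0.6},
    {"dx": 0.22, "dy": -0.84, "dz": -1.35, "ax": -0.152, "ay": -0.039, "az": 0, "claw": 0.6}
  ]
}}

```text
clock: 18.07
eef_pos: [502.8, -211.2, 0.9]
tool_rot: [-1.574, 0.061, -1.317]
force: [-1.4, 9.8, 1.7]
width: 32.1
```

```bash
python3 - <<'E'
from traj import *
c,th,y=report()
F=c-30.75*np.array([np.cos(th),0,np.sin(th)])
print('d',-25.2-(F[0]+(F[2]-12)*np.tan(th)),'nubmax',F[0]+61.5*np.cos(th)+5*np.sin(th),'can',F[0]+58*np.cos(th)+17*np.sin(th))
look('26')
E
```

```text
C [-7.8  0.8  2.8] F [-38.5   0.8   1. ] th 3.5 yaw 1.824 force bay [9.8, -1.1, 1.7] w 32.1 t 18.0667
q [ 0.23  0.82  0.23  1.92 -0.46  0.51  1.06] eef [ 502.8 -211.2    0.9]
d 13.920939434293938 nubmax 23.23699801589304 can 20.46942572607221
```

View pics/s26o.png

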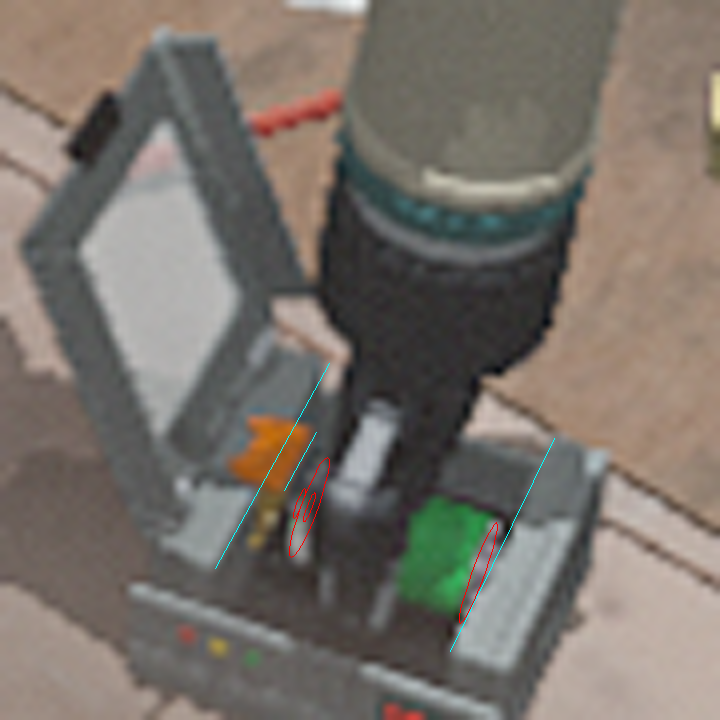

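View pics/t26o.png

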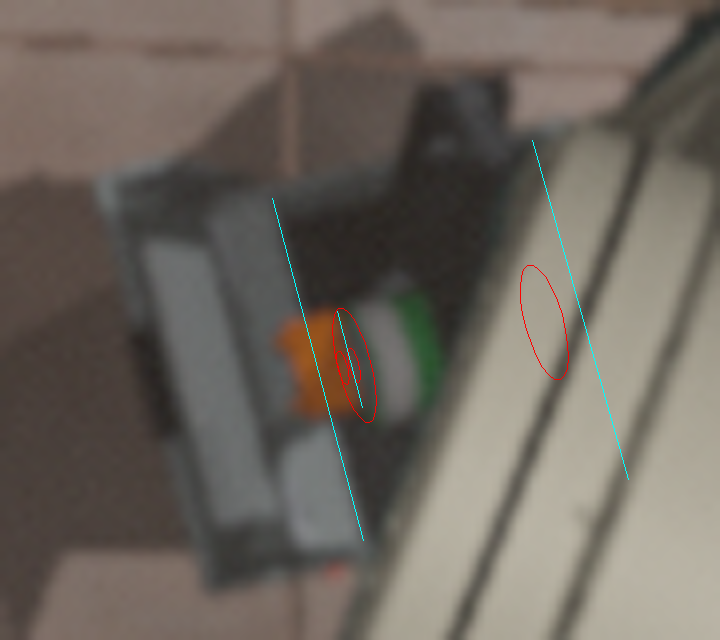

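Request:
{"name": "servo_tool", "arguments": {
  "increments": [
    {"dx": 0.05, "dy": -0.2, "dz": -0.13, "ax": -0.03, "ay": -0.008, "az": 0, "claw": 0.6},
    {"dx": 0.1, "dy": -0.4, "dz": -0.26, "ax": -0.06, "ay": -0.015, "az": 0, "claw": 0.6},
    {"dx": 0.1, "dy": -0.4, "dz": -0.26, "ax": -0.06, "ay": -0.015, "az": 0, "claw": 0.6},
    {"dx": 0.1, "dy": -0.4, "dz": -0.26, "ax": -0.06, "ay": -0.015, "az": 0, "claw": 0.6}
  ]
}}

```text
clock: 18.5
eef_pos: [504.6, -217.0, -1.5]
tool_rot: [-1.573, -0.001, -1.319]
force: [-0.8, 10.8, 1.7]
width: 32.5
```

```bash
python3 - <<'E'
from traj import *
c,th,y=report()
look('27')
E
```

```text
C [-10.8   0.5   0.5] F [-41.5   0.5   0.6] th -0.1 yaw 1.822 force bay [10.6, -1.9, 1.7] w 32.5 t 18.5
q [ 0.19  0.81  0.26  1.95 -0.46  0.44  1.04] eef [ 504.6 -217.    -1.5]
```

View pics/s27o.png

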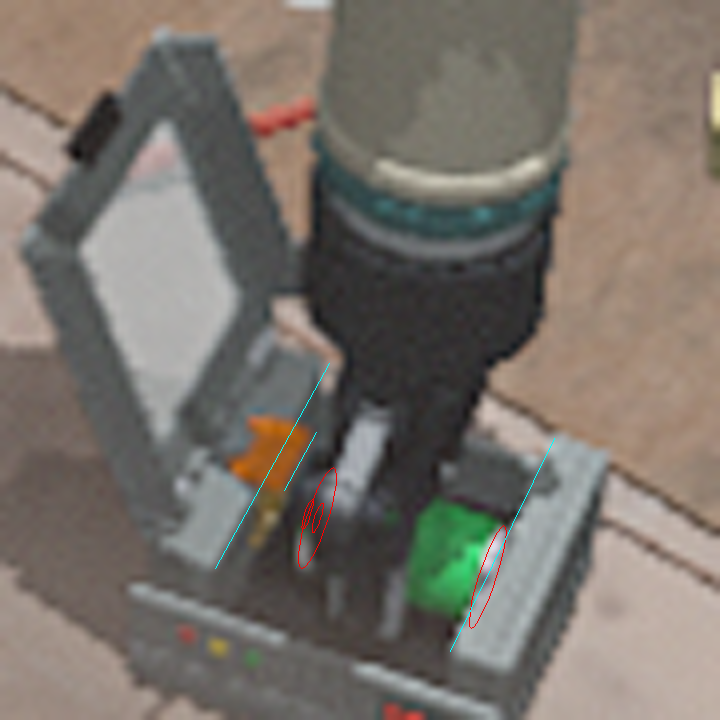

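Request:
{"name": "servo_tool", "arguments": {
  "increments": [
    {"dx": -0.06, "dy": 0.24, "dz": 0, "ax": 0, "ay": 0, "az": 0, "claw": 0.6},
    {"dx": -0.12, "dy": 0.48, "dz": -0.03, "ax": 0, "ay": 0, "az": 0, "claw": 0.6},
    {"dx": -0.19, "dy": 0.73, "dz": -0.05, "ax": 0, "ay": 0, "az": 0, "claw": 0.6},
    {"dx": -0.21, "dy": 0.82, "dz": -0.05, "ax": 0, "ay": 0, "az": 0, "claw": 0.6},
    {"dx": -0.21, "dy": 0.82, "dz": -0.05, "ax": 0, "ay": 0, "az": 0, "claw": 0.6}
  ]
}}

```text
clock: 19.02
eef_pos: [503.3, -211.8, -1.5]
tool_rot: [-1.571, -0.005, -1.321]
force: [-1.3, 6.7, 2.1]
width: 32.6
```

```bash
python3 - <<'E'
from traj import *
c,th,y=report()
look('28')
E
```

```text
C [-5.3  0.5  0.5] F [-36.    0.5   0.7] th -0.3 yaw 1.82 force bay [6.8, -0.4, 2.1] w 32.6 t 19.0167
q [ 0.18  0.81  0.26  1.96 -0.46  0.42  1.03] eef [ 503.3 -211.8   -1.5]
```

View pics/s28o.png

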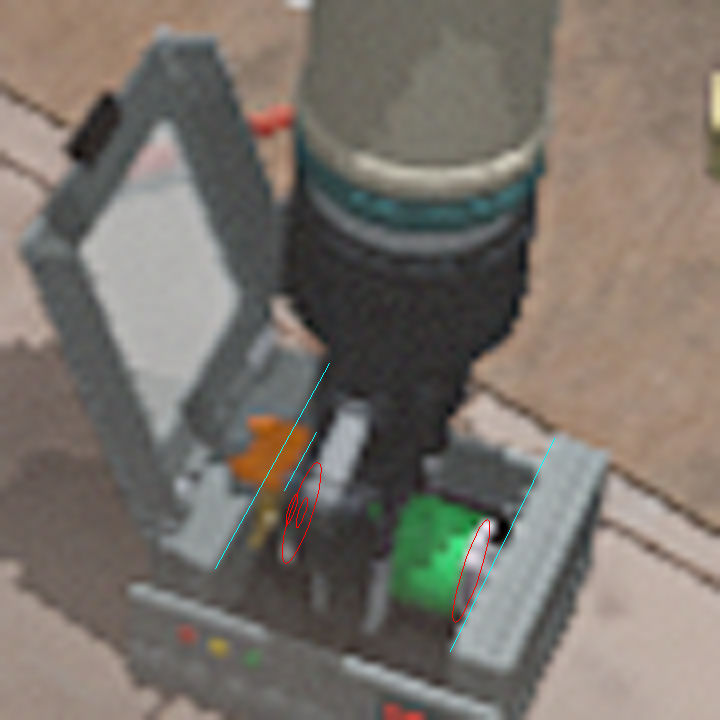

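View pics/t28o.png

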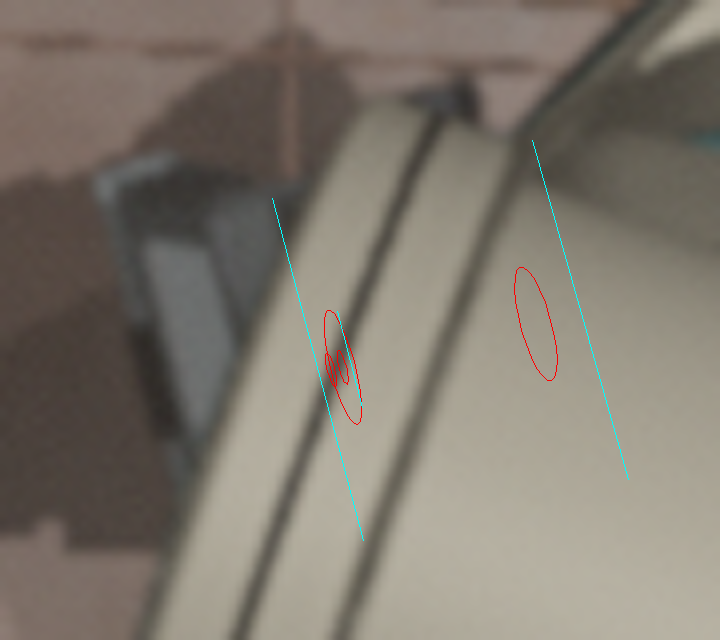

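Request:
{"name": "servo_tool", "arguments": {
  "increments": [
    {"dx": -0.05, "dy": 0.2, "dz": 0, "ax": 0, "ay": 0, "az": 0, "claw": 0.6},
    {"dx": -0.1, "dy": 0.4, "dz": 0, "ax": 0, "ay": 0, "az": 0, "claw": 0.6},
    {"dx": -0.13, "dy": 0.52, "dz": 0, "ax": 0, "ay": 0, "az": 0, "claw": 0.6},
    {"dx": -0.13, "dy": 0.52, "dz": 0, "ax": 0, "ay": 0, "az": 0, "claw": 0.6},
    {"dx": -0.13, "dy": 0.52, "dz": 0, "ax": 0, "ay": 0, "az": 0, "claw": 0.6}
  ]
}}

```text
clock: 19.53
eef_pos: [502.4, -207.8, -1.5]
tool_rot: [-1.571, -0.007, -1.322]
force: [-1.8, 4.1, 0.5]
width: 32.6
```

```bash
python3 - <<'E'
from traj import *
c,th,y=report()
E
```

```text
C [-1.1  0.5  0.5] F [-31.8   0.5   0.7] th -0.4 yaw 1.819 force bay [4.4, 0.7, 0.5] w 32.6 t 19.5333
q [ 0.17  0.81  0.26  1.97 -0.46  0.42  1.03] eef [ 502.4 -207.8   -1.5]
```

Request:
{"name": "servo_tool", "arguments": {
  "increments": [
    {"dx": 0, "dy": 0, "dz": 0, "ax": 0, "ay": 0, "az": 0, "claw": 0.1},
    {"dx": 0, "dy": 0, "dz": 0, "ax": 0, "ay": 0, "az": 0, "claw": -0.1},
    {"dx": 0, "dy": 0, "dz": 0, "ax": 0, "ay": 0, "az": 0, "claw": -0.2},
    {"dx": 0, "dy": 0, "dz": 0, "ax": 0, "ay": 0, "az": 0, "claw": -0.2}
  ]
}}

```text
clock: 19.87
eef_pos: [503.2, -210.0, -1.1]
tool_rot: [-1.57, -0.011, -1.323]
force: [-0.4, 0.3, -1.0]
width: 51.4
```

Request:
{"name": "servo_tool", "arguments": {
  "increments": [
    {"dx": 0, "dy": 0, "dz": 1, "ax": 0, "ay": 0, "az": 0, "claw": -0.2},
    {"dx": 0, "dy": 0, "dz": 3, "ax": 0, "ay": 0, "az": 0, "claw": -0.2},
    {"dx": 0, "dy": 0, "dz": 6, "ax": 0, "ay": 0, "az": 0, "claw": -0.2},
    {"dx": 0, "dy": 0, "dz": 10, "ax": 0, "ay": 0, "az": 0, "claw": -0.2},
    {"dx": 0, "dy": 0, "dz": 14, "ax": 0, "ay": 0, "az": 0, "claw": -0.2},
    {"dx": 0, "dy": 0, "dz": 18, "ax": 0, "ay": 0, "az": 0, "claw": -0.2},
    {"dx": 0, "dy": 0, "dz": 21, "ax": 0, "ay": 0, "az": 0, "claw": 0.5},
    {"dx": 0, "dy": 0, "dz": 23, "ax": 0, "ay": 0, "az": 0, "claw": 1}
  ]
}}

```text
clock: 20.53
eef_pos: [503.7, -209.7, 233.1]
tool_rot: [-1.566, -0.012, -1.323]
force: [0.1, -0.9, -0.7]
width: 27.8
```

```bash
python3 - <<'E'
from traj import *
c,th,y=report()
look('29')
E
```

```text
C [-3.100e+00 -1.000e-01  2.351e+02] F [-3.380e+01 -1.000e-01  2.355e+02] th -0.7 yaw 1.818 force bay [-0.9, 0.1, -0.7] w 27.8 t 20.5333
q [ 0.01  0.48  0.49  1.79 -0.27  0.93  0.86] eef [ 503.7 -209.7  233.1]
```

View pics/s29y.png

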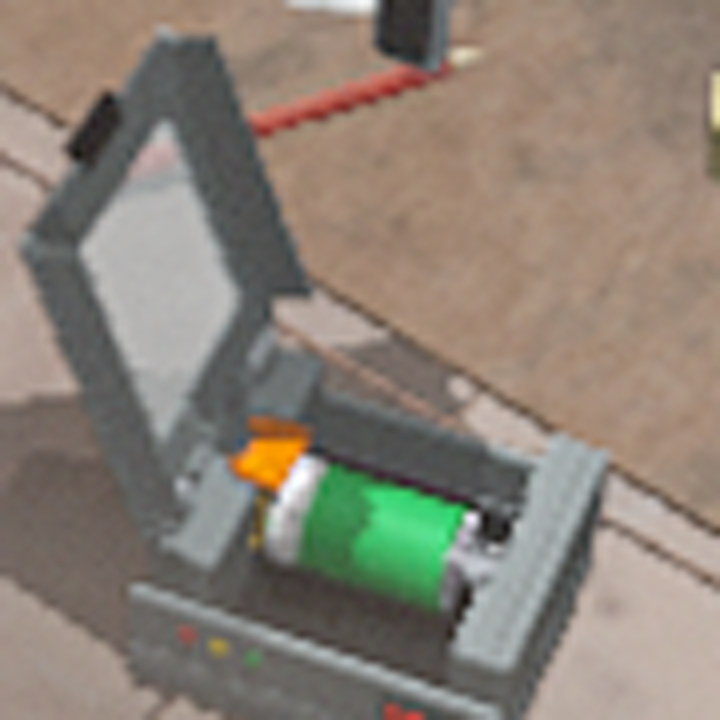

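View pics/t29y.png

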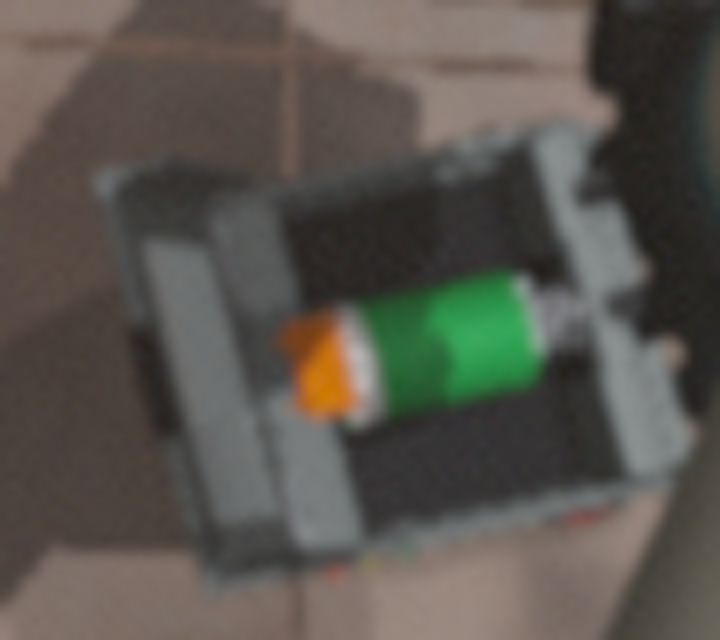

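```bash
python3 - <<'E'
from traj import *
for n,o in(('s29',(320,250)),('t29',(380,250))):
    im=load(n)
    draw(n+'y',im,o,8,[(np.array(q),(0,0,255)) for q in cellpts(bay,e,zz)],n+'h')
a=cv2.imread('pics/s29h.png')[380:660,200:620];b=cv2.imread('pics/t29h.png')[220:500,220:640]
cv2.imwrite('pics/h29.png',np.vstack([a,b]))
E
```

```text
(no output)
```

View pics/h29.png

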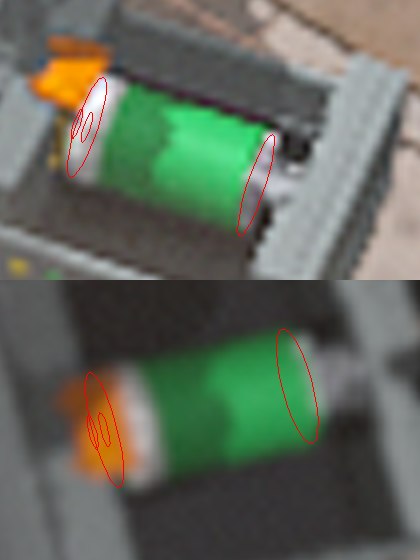

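```bash
python3 - <<'E'
from traj import *
s=load('s29');t=load('t29')
X,g=tri(s,(320+92.5/8-.5,250+128.5/8-.5),t,(380+152.5/8-.5,250+372.5/8-.5))
h=X-bay; q=np.array([h@e,h@yb,h@zz+46]); print(X,g,q,'theta',np.arctan2(q[2]-70,-(q[0]-53)),'r',np.hypot(q[2]-70,q[0]-53))
for th in(1.85,1.95,2.05):
    E=bay*[1,1,0]+e*(53-119*np.cos(th))+zz*(70+119*np.sin(th))
    print(th,E, [((proj(im,E+w*yb)[0]-o+.5)*8).round() for im,o in((s,(320,250)),(t,(380,250))) for w in(-56,56)])
E
```

```text
[ 478.81844092 -108.65123588  180.91127879] 2.3837735523114634 [100.47047876  -1.33426866 180.91127879] theta 1.9752086946805463 r 120.64310223627055
1.85 [ 481.17387446 -123.19753633  184.39174915] [array([208.,  30.]), array([ 65., 249.]), array([153., 156.]), array([265., 583.])]
1.95 [ 478.37590067 -112.29454719  180.54620609] [array([175.,  29.]), array([ 30., 247.]), array([109., 167.]), array([219., 594.])]
2.05 [ 475.68733454 -101.81789174  175.59612187] [array([143.,  31.]), array([ -4., 248.]), array([ 66., 179.]), array([175., 604.])]
```

Request:
{"name": "servo_tool", "arguments": {
  "increments": [
    {"dx": -0.8, "dy": 3, "dz": 0, "ax": 0, "ay": 0, "az": 0, "claw": 1},
    {"dx": -1.6, "dy": 6, "dz": 0, "ax": 0, "ay": 0, "az": 0, "claw": 1},
    {"dx": -2.4, "dy": 9.3, "dz": 0, "ax": 0, "ay": 0, "az": 0, "claw": 1},
    {"dx": -3.2, "dy": 12.5, "dz": 0, "ax": 0, "ay": 0, "az": 0, "claw": 1},
    {"dx": -3.2, "dy": 12.5, "dz": 0, "ax": 0, "ay": 0, "az": 0, "claw": 1},
    {"dx": -3.2, "dy": 12.5, "dz": -3, "ax": 0, "ay": 0, "az": 0, "claw": 1},
    {"dx": -3.2, "dy": 12.5, "dz": -5, "ax": 0, "ay": 0, "az": 0, "claw": 1},
    {"dx": -3.2, "dy": 12.5, "dz": -5, "ax": 0, "ay": 0, "az": 0, "claw": 1}
  ]
}}

```text
clock: 21.3
eef_pos: [467.4, -82.7, 175.4]
tool_rot: [-1.578, -0.006, -1.322]
force: [-0.5, 0.2, 0.4]
width: 0.0
```

```bash
python3 - <<'E'
from traj import *
report()
s=shot('scene','s30');zoom(s,'s30y',290,190,400,330,5.6)
print(read_state()['tool_rot'],read_state()['width'])
E
```

```text
C [128.7   3.  177.4] F [ 98.    3.  177.5] th -0.3 yaw 1.82 force bay [0.3, 0.4, 0.4] w 0.0 t 21.3
q [-0.22  0.46  0.46  2.03 -0.29  0.72  0.67] eef [467.4 -82.7 175.4]
[-1.5753381  -0.00677126 -1.32292045] 0.07665404847416117
```

View pics/s30y.png

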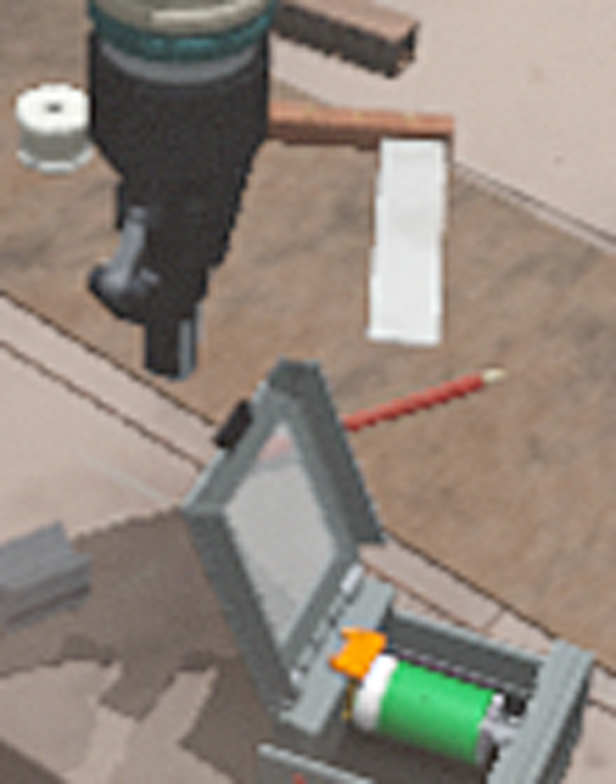

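Request:
{"name": "servo_tool", "arguments": {
  "increments": [
    {"dx": 0, "dy": 0, "dz": -2, "ax": 0, "ay": 0, "az": 0, "claw": 1},
    {"dx": 0, "dy": 0, "dz": -4, "ax": 0, "ay": 0, "az": 0, "claw": 1},
    {"dx": 0, "dy": 0, "dz": -5, "ax": 0, "ay": 0, "az": 0, "claw": 1},
    {"dx": 0.25, "dy": -1, "dz": -5, "ax": 0, "ay": 0, "az": 0, "claw": 1},
    {"dx": 0.5, "dy": -2, "dz": -5, "ax": 0, "ay": 0, "az": 0, "claw": 1},
    {"dx": 0.75, "dy": -3, "dz": -5, "ax": 0, "ay": 0, "az": 0, "claw": 1},
    {"dx": 0.75, "dy": -3, "dz": -5, "ax": 0, "ay": 0, "az": 0, "claw": 1}
  ]
}}

```text
clock: 21.93
eef_pos: [479.9, -117.5, 130.1]
tool_rot: [-1.567, -0.012, -1.326]
force: [-0.1, 0.1, 0.7]
width: 0.4
```

```bash
python3 - <<'E'
from traj import *
report()
s=shot('scene','s31');zoom(s,'s31y',290,190,400,330,5.6)
E
```

```text
C [ 9.220e+01 -1.000e-01  1.321e+02] F [ 6.150e+01 -1.000e-01  1.325e+02] th -0.7 yaw 1.815 force bay [0.1, 0.1, 0.7] w 0.4 t 21.9333
q [-0.1   0.55  0.41  2.04 -0.35  0.62  0.78] eef [ 479.9 -117.5  130.1]
```

View pics/s31y.png

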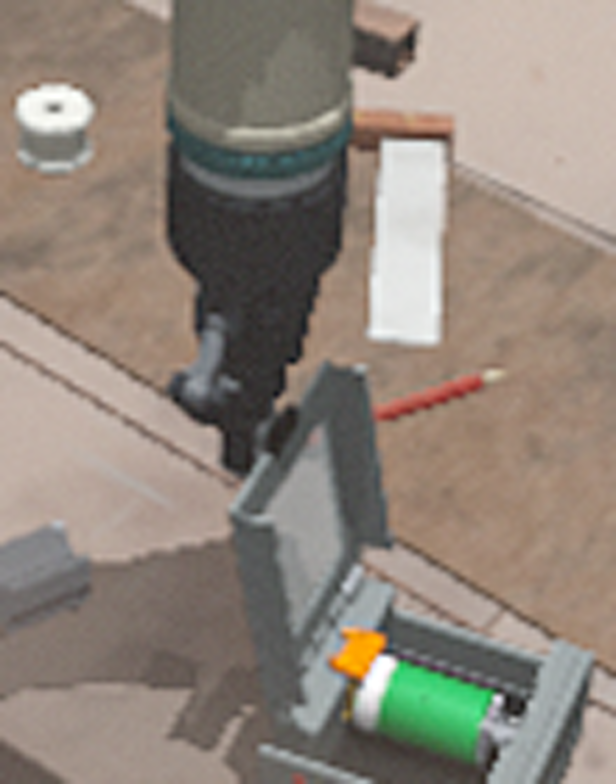

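Request:
{"name": "servo_tool", "arguments": {
  "increments": [
    {"dx": 0.3, "dy": -1.16, "dz": 0, "ax": 0, "ay": 0, "az": 0, "claw": 1},
    {"dx": 0.6, "dy": -2.33, "dz": 0, "ax": 0, "ay": 0, "az": 0, "claw": 1},
    {"dx": 0.9, "dy": -3.49, "dz": -0.3, "ax": 0, "ay": 0, "az": 0, "claw": 1},
    {"dx": 1.2, "dy": -4.65, "dz": -0.6, "ax": 0, "ay": 0, "az": 0, "claw": 1},
    {"dx": 1.47, "dy": -5.72, "dz": -0.9, "ax": 0, "ay": 0, "az": 0, "claw": 1},
    {"dx": 1.74, "dy": -6.78, "dz": -1.4, "ax": 0, "ay": 0, "az": 0, "claw": 1},
    {"dx": 1.74, "dy": -6.78, "dz": -1.4, "ax": 0, "ay": 0, "az": 0, "claw": 1}
  ]
}}

```text
clock: 22.57
eef_pos: [495.7, -184.6, 114.0]
tool_rot: [-1.571, -0.01, -1.326]
force: [0.1, 0.1, 0.6]
width: 0.1
```

```bash
python3 - <<'E'
from traj import *
report()
s=shot('scene','s32');zoom(s,'s32y',290,190,410,340,5.2)
E
```

```text
C [ 23.2   1.2 116. ] F [ -7.5   1.2 116.3] th -0.6 yaw 1.816 force bay [0.1, -0.1, 0.6] w 0.1 t 22.5667
q [ 0.05  0.61  0.38  1.96 -0.35  0.63  0.89] eef [ 495.7 -184.6  114. ]
```

View pics/s32y.png

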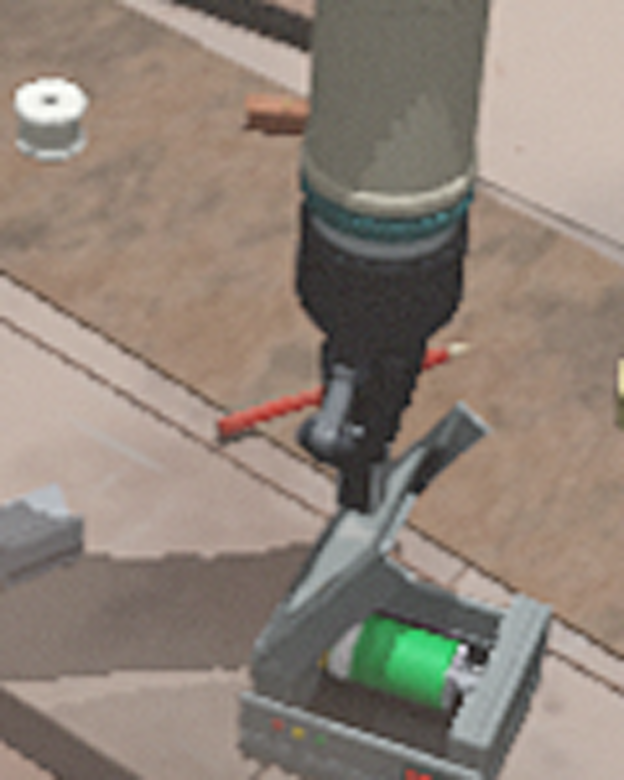

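Request:
{"name": "servo_tool", "arguments": {
  "increments": [
    {"dx": 0.3, "dy": -1.15, "dz": -0.85, "ax": 0, "ay": 0, "az": 0, "claw": 1},
    {"dx": 0.6, "dy": -2.3, "dz": -2, "ax": 0, "ay": 0, "az": 0, "claw": 1},
    {"dx": 0.83, "dy": -3.2, "dz": -3.4, "ax": 0, "ay": 0, "az": 0, "claw": 1},
    {"dx": 1, "dy": -3.9, "dz": -5, "ax": 0, "ay": 0, "az": 0, "claw": 1},
    {"dx": 1.1, "dy": -4.2, "dz": -6.2, "ax": 0, "ay": 0, "az": 0, "claw": 1},
    {"dx": 1.1, "dy": -4.2, "dz": -6.8, "ax": 0, "ay": 0, "az": 0, "claw": 1},
    {"dx": 1.1, "dy": -4.2, "dz": -6.8, "ax": 0, "ay": 0, "az": 0, "claw": 1}
  ]
}}

```text
clock: 23.2
eef_pos: [505.8, -222.8, 45.4]
tool_rot: [-1.572, -0.007, -1.322]
force: [0.1, 0.5, -0.4]
width: -0.1
```

```bash
python3 - <<'E'
from traj import *
report()
s=shot('scene','s33');zoom(s,'s33y',310,220,410,345,6)
E
```

```text
C [-16.5   0.9  47.4] F [-47.2   0.9  47.6] th -0.4 yaw 1.819 force bay [0.5, -0.2, -0.4] w -0.1 t 23.2
q [ 0.16  0.74  0.31  1.93 -0.4   0.53  0.99] eef [ 505.8 -222.8   45.4]
```

View pics/s33y.png

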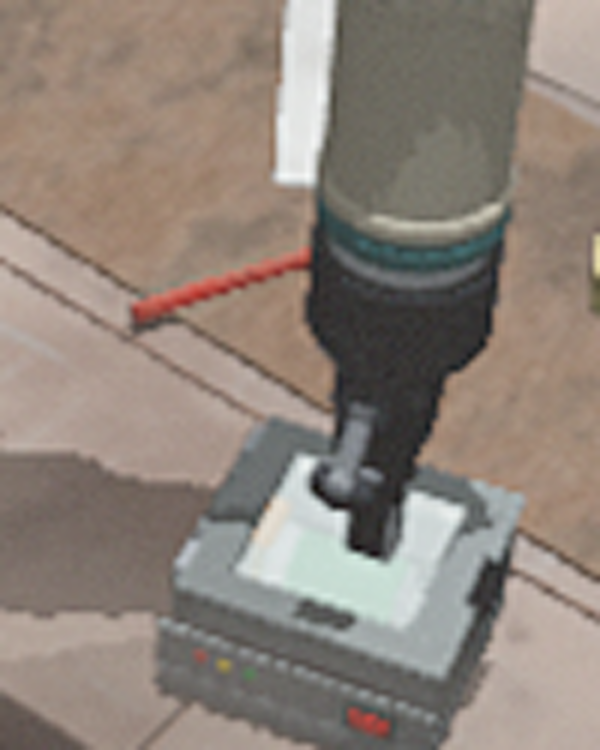

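Request:
{"name": "servo_tool", "arguments": {
  "increments": [
    {"dx": 0, "dy": -0.1, "dz": -0.2, "ax": 0, "ay": 0, "az": 0, "claw": 1},
    {"dx": 0, "dy": -0.1, "dz": -0.4, "ax": 0, "ay": 0, "az": 0, "claw": 1},
    {"dx": 0, "dy": -0.1, "dz": -0.4, "ax": 0, "ay": 0, "az": 0, "claw": 1}
  ]
}}

```text
clock: 23.5
eef_pos: [506.9, -223.8, 44.3]
tool_rot: [-1.569, -0.008, -1.322]
force: [-2.4, 1.6, 11.1]
width: 0.2
```

Request:
{"name": "servo_tool", "arguments": {
  "increments": [
    {"dx": 0, "dy": 0, "dz": -0.2, "ax": 0, "ay": 0, "az": 0, "claw": 1},
    {"dx": 0, "dy": 0, "dz": -0.3, "ax": 0, "ay": 0, "az": 0, "claw": 1},
    {"dx": 0, "dy": 0, "dz": -0.3, "ax": 0, "ay": 0, "az": 0, "claw": 1}
  ]
}}

```text
clock: 23.75
eef_pos: [507.0, -223.9, 43.9]
tool_rot: [-1.567, -0.007, -1.322]
force: [-7.7, 4.4, 34.2]
width: -0.3
```

Request:
{"name": "servo_tool", "arguments": {
  "increments": [
    {"dx": 0, "dy": 0, "dz": 1, "ax": 0, "ay": 0, "az": 0, "claw": 1},
    {"dx": 0, "dy": 0, "dz": 3, "ax": 0, "ay": 0, "az": 0, "claw": 1},
    {"dx": 0, "dy": 0, "dz": 7, "ax": 0, "ay": 0, "az": 0, "claw": 1},
    {"dx": 0, "dy": 0, "dz": 11, "ax": 0, "ay": 0, "az": 0, "claw": 1},
    {"dx": -1, "dy": 4, "dz": 15, "ax": 0, "ay": 0, "az": 0, "claw": 1},
    {"dx": -2, "dy": 8, "dz": 18, "ax": 0, "ay": 0, "az": 0, "claw": 1},
    {"dx": -3, "dy": 12, "dz": 20, "ax": 0, "ay": 0, "az": 0, "claw": 1},
    {"dx": -4, "dy": 16, "dz": 20, "ax": 0, "ay": 0, "az": 0, "claw": 1}
  ]
}}

```text
clock: 24.42
eef_pos: [473.8, -88.9, 237.3]
tool_rot: [-1.565, -0.01, -1.325]
force: [2.0, 0.4, -0.4]
width: 0.1
```

Request:
{"name": "servo_tool", "arguments": {
  "increments": [
    {"dx": 0, "dy": 3, "dz": 0, "ax": 0, "ay": 0, "az": 0, "claw": 1},
    {"dx": 0, "dy": 6, "dz": 0, "ax": 0, "ay": 0, "az": 0, "claw": 1},
    {"dx": 0, "dy": 6, "dz": 0, "ax": 0, "ay": 0, "az": 0, "claw": 1},
    {"dx": 0, "dy": 6, "dz": 0, "ax": 0, "ay": 0, "az": 0, "claw": 1}
  ]
}}

```text
clock: 24.75
eef_pos: [472.6, -26.8, 234.5]
tool_rot: [-1.57, -0.008, -1.318]
force: [0.6, -1.4, 0.1]
width: 0.0
```

```bash
python3 - <<'E'
from traj import *
report()
s=shot('scene','s34');t=shot('top','t34')
W=lambda q: bay*[1,1,0]+q[0]*e+q[1]*yb+q[2]*zz
zoom(s,'s34y',320,250,410,340,8);zoom(t,'t34y',380,250,470,330,8)
for n,im,o in(('s34',s,(320,250)),('t34',t,(380,250))):
    draw(n+'y',im,o,8,[(np.array([W(q) for q in((53,-56,70),(-66,-56,70),(-66,56,70),(53,56,70),(53,-56,70))]),(0,0,255))],n+'o')
E
```

```text
C [181.7 -15.6 236.5] F [151.  -15.6 236.7] th -0.4 yaw 1.824 force bay [-1.5, -0.2, 0.1] w 0.0 t 24.75
q [-0.36  0.37  0.48  1.96 -0.21  0.86  0.48] eef [472.6 -26.8 234.5]
```

View pics/s34o.png

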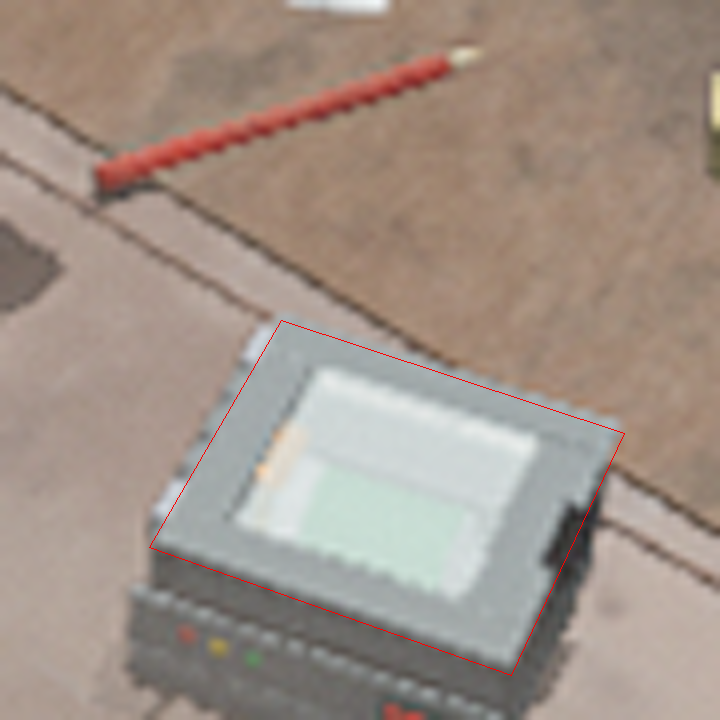

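View pics/t34o.png

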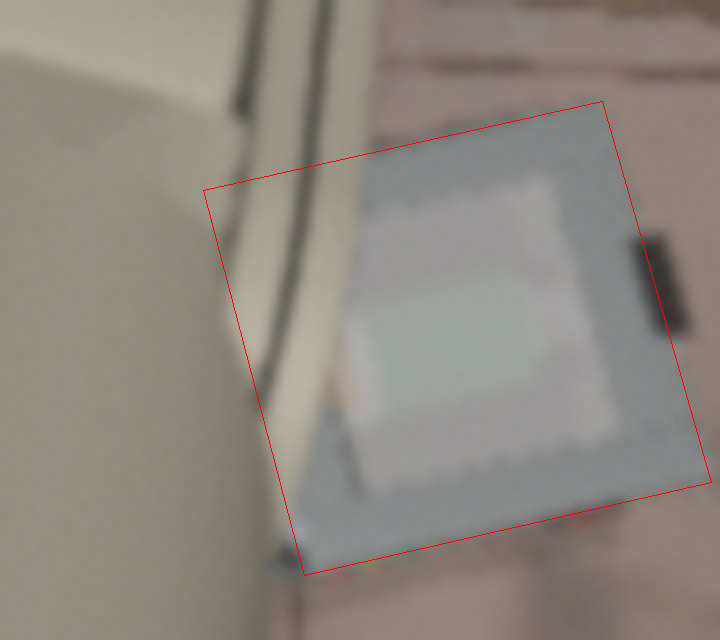

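View pics/s34.png

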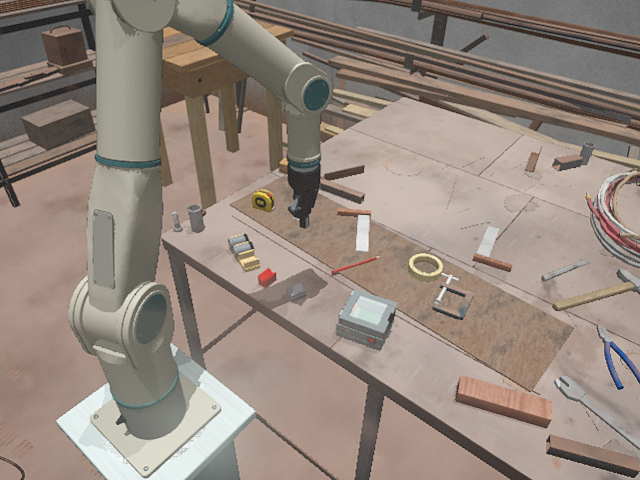

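```bash
python3 - <<'E'
from h import *
print(finish_job())
E
```

```text
the job is handed in; nothing more can be done
None
```

The green cell is home in the charger's bay and the cover is shut; I handed the job in at about 25 s, with the arm clear of everything.

**What I did:** I lifted the cell from the rack by its ends and rested it in the grey steel vee-block. There I regripped it by its sides and tilted it 24° nub-up. I pushed the sprung plate in about 14 to 17 mm, swung the nub down past the lip, eased the cell forward and let go. Then I closed the cover from behind with the shut fingers.

**Last checks:**
- **Cell:** before the cover closed, a model of the home pose matched the cell to about 1 px in both views. The nub was under the orange lip and the flat end on the spring plate. The push force just before I let go was 4.4 N, against about 5 N expected at home.
- **Cover:** in the last scene picture the shut outline fits the cover to within 1–2 px. In the top view part of it was hidden by the arm. I pressed it down with the fingertips, and the force reached 34 N.
- **Rest of the bench:** the two grey cells are still in the rack. Nothing else looked moved, by eye only in the last scene picture.

**Disagreements:**
- **TCP:** the reported TCP lay about 26 to 40 mm beyond the visible fingertips, depending on the opening. Because of that, my first grip on the cell sat too high. I found the real offset from pictures and touch and used it from then on.
- **Cameras:** the two views disagreed by about 1 to 2 mm on the charger's position, which is within the stated calibration.

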